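Put the glue bottles away in the roll-top store

TASK

Tidy the model-building bench: roll the slatted shutter of the bench store right back, take out the white foam offcuts lying in it and put them in the open cardboard carton, and stand every tall brass-capped glue bottle upright on the store's flat floor (not on the step round it), far enough back to clear the shutter. Only when all that is done, roll the shutter fully shut over them. The bottles are top-heavy: do not let one fall over, and leave the jars, tape and sanding block where they are.

Things in the scene. Friction and masses are not known exactly. Their poses are not given: they have to be found in the camera images.
- store: Roll-top bench store, fixed: white half-round side panels, slatted wooden shutter. Origin on the table below the shutter's axis; x from its front to its back, y along its width, z up. In this frame (mm): front sill x -170 to -160, top z 98; back panel x 51 to 59, top z 190; side panels 10 thick at y +-145, radius 182 about the axis (top z 247).
- store_floor (a point): Centre of the store's inner floor, at store x -55, z 35 mm; axes as the store's. The flat floor reaches 105 mm to the front (sill), 50 to the back and 100 to either side; a step 18 mm high fills the rest up to back panel and sides. A bottle standing no more than 35 mm in front of this point clears the closed shutter. Rolled back, the shutter leaves the top open from the sill to 79 mm behind this point.
- store_axis (a point): The shutter's turning axis (store x 0, z 65 mm), parallel to the store's y. The slats, 7 mm thick, run on a circular track of radius 172 mm about it.
- shutter (a joint): Angle of the tambour shutter about its axis, rad: 0 fully closed (stop), 1.5 rolled fully back (stop). It stays where it is left (friction about 0.45 N m; 2 to 5 N at the bar). Opening lifts the bar up and over towards the back.
- bar (a point): Middle of the shutter's round steel pull bar, 10 mm thick, 120 mm long along the store's y, on end posts 42 mm out from the leading slat. At joint value q it lies at store x = -214 cos(0.276+q), z = 65 + 214 sin(0.276+q) mm. Can be pinched from above, one finger between bar and slats; it turns in the grip as the shutter rolls.
- carton: Open cardboard carton, fixed, 230 x 140 x 70 mm outside (x, y, z), walls and floor 4 mm. Origin at the centre of its underside.
- jar0_mid (a point): Bystander: small squat jar with black cap, 42 mm wide, 45 mm tall, among the bottles; point at its centre. To be left alone.
- jar1_mid (a point): Bystander: small squat jar with white cap, 48 mm wide, 55 mm tall; point at its centre. To be left alone.
- tape_mid (a point): Bystander: roll of paper tape lying flat, 90 mm across, 22 mm high; point at its centre. To be left alone.
- sander_mid (a point): Bystander: cork sanding block 90 x 45 x 30 mm; point at its centre. To be left alone.
- bottle0_mid (a point): Tall glue bottle, upright: white body 32 mm in diameter up to 74 mm, narrow neck, solid brass cap 28 mm in diameter from 92 to 135 mm, 140 mm tall in all, about 150 g. Most of the weight is in the cap: it topples beyond about 8 degrees and is best held by the cap. Point half-way up (70 mm above its foot), z along the bottle. May be absent.
- bottle1_mid (a point): Tall glue bottle, upright: white body 32 mm in diameter up to 74 mm, narrow neck, solid brass cap 28 mm in diameter from 92 to 135 mm, 140 mm tall in all, about 150 g. Most of the weight is in the cap: it topples beyond about 8 degrees and is best held by the cap. Point half-way up (70 mm above its foot), z along the bottle. May be absent.
- bottle2_mid (a point): Tall glue bottle, upright: white body 32 mm in diameter up to 74 mm, narrow neck, solid brass cap 28 mm in diameter from 92 to 135 mm, 140 mm tall in all, about 150 g. Most of the weight is in the cap: it topples beyond about 8 degrees and is best held by the cap. Point half-way up (70 mm above its foot), z along the bottle. May be absent.
- bottle3_mid (a point): Tall glue bottle, upright: white body 32 mm in diameter up to 74 mm, narrow neck, solid brass cap 28 mm in diameter from 92 to 135 mm, 140 mm tall in all, about 150 g. Most of the weight is in the cap: it topples beyond about 8 degrees and is best held by the cap. Point half-way up (70 mm above its foot), z along the bottle. May be absent.
- offcut0_mid (a point): White rigid-foam offcut, a block 60 x 40 x 55 mm (its x, y, z), about 30 g, at first standing on the store's floor. Point at its centre. May be absent.
- offcut1_mid (a point): White rigid-foam offcut, a block 60 x 40 x 55 mm (its x, y, z), about 30 g, at first standing on the store's floor. Point at its centre. May be absent.

How it is judged:
By the outcome, as a careful person would: the job done as asked, in the order asked, and still so for the second after the job is handed in, with the robot touching nothing.
Of bottle0, bottle1, bottle2, bottle3 only 2 to 4 are there at a start; the rules pass over those that are not, and their reading is None.
Of offcut0, offcut1 only 1 to 2 are there at a start; the rules pass over those that are not, and their reading is None.
At some moment in a run one of offcut0, offcut1 may be knocked a few centimetres aside while the robot is not near it.
It also fails if it takes over 210 s, if anything falls off the work surface, if the arm or the gripper's body presses on something with over 40 N, if the wrist force passes 120 N, or if a joint passes its speed limit or range.

ROBOT

A 6-joint arm with a two-finger parallel gripper is mounted at the origin on the work surface. World frame = base frame: x ahead of the robot, y to its left, z up, the work surface at z = 0. Lengths are in m, angles in degrees, forces in N, time in s.
With the tool pointing down it reaches from about 0.35 to 0.775 m from the base axis. Payload 7.3 kg.
Tool frame: the origin (TCP) lies on the centre line of the jaws, within the pads' length; the fingertips stand 14 mm ahead of it and the grasp point (between the pads) lies 5 mm behind it; x points along the fingers, z is the direction in which the jaws open and shut, and the axes are right-handed (so a half turn about x gives the same grasp; the last joint's range is limited). The gripper opens to 92 mm and grips with 3 to 60 N. Pads are 19 mm wide; open, the fingers measure 130 mm over their backs; the gripper's body (75 mm by 190 mm) begins 47 mm behind the grasp point.
Start: joints at [58.327, 19.595, 87.324, -0, 73.075, -8.365], TCP at [0.208, 0.482, 0.241] pointing down, gripper open.
Joint ranges: [-145.02, 145.02], [-44.19, 115.74], [2.07, 154.8], [-57.11, 237.11], [16.16, 152.29], [-177.93, 177.93]. Speed limits (degrees/s): [147.25, 147.25, 180, 180, 180, 180].

INTERFACE

Orientations are given as a 3x3 rotation matrix whose columns are the frame's x, y, z axes.
In Python, from rig import ctrl gives the robot as it stands.
- The arm moves only by the tool step_arm, never from a script. Its argument "rows" is a list of rows, each an object of numbers: "x", "y", "z": the shift along the world's x, y, z in mm; "roll": the turn about the world's z in rad. A call has 1 to 8 rows; each row shifts and turns the pose as measured when the row begins; what a row does not reach is not made up. A row lasts 1/12 s, in which the tool goes at most 41.7 mm and 7.16 degrees, less where a joint would pass 70% of its speed; a pose out of reach is approached as far as the arm can. A call is refused whole if a number of a shift passes 41.7 or a number of a turn 0.125, either way. A call with a gripper value outside its range is refused whole. "grip" is the opening, from 0 (shut) to 1 (fully open), set as the call begins (left out, the last holds). The fingers move at their own pace and stop on an object; "newtons" is the grip in N (left out, the last holds). Time passes only in rows, so rows that do not move let the fingers close. It gives the time, the measured TCP pose, the force and the opening at its end, in the units of the state.
- ctrl.get_state(): the state, without advancing time (a new reading comes with each control period).
- ctrl.capture(name): name is "side" or "top" or "wrist"; returns a dict with "color" (400x640x3 uint8, blue, green, red), "camera_matrix" (3x3 intrinsics, pixels), "origin" and "attitude" of the camera in the world; the wrist camera has in their place "T_tool_cam" (4x4, takes a point from camera to tool coordinates, whose origin is the TCP and whose axes are the tool frame's). Camera axes: x right, y up, looking along -z (the intrinsics and any distortion apply to the point x, -y, -z); pixel columns grow to the right and rows downward; lengths in m; the calibration is good to about 2 mm. A picture is of the moment at which its call begins: read the wrist's pose just before it. There is no depth.
- ctrl.finish_job(): hands the job in, once; it reports no verdict.
The state is a dict: "t": time; "q": joint angles; "joint_velocities": joint speeds; "tau": joint torques, N m; "eef_pos": TCP position; "eef_rot": TCP orientation; "wrist_force": force on the tool from outside, world axes, zero at the start; "torque": the same for the moment, N m; "grip_width": opening from 0.0 (shut) to 1.0 (fully open).
Only numpy, scipy, OpenCV 4.12 (cv2) and the standard library are available. Lean on these libraries where they do the work, as an engineer would, in place of code of your own. Each camera call takes 0.05 s, during which the arm holds its last target.

## Working session

There is one attempt and no reset: what is moved stays moved. The work goes in short steps, Python scripts to look and compute and a tool call to move; the robot and the scene stay as the last step left them, time stands still between calls to the robot, and variables do not carry over. Pictures are saved under pics/ and viewed, and the job is handed in when it is done.

Besides the shell and the picture viewer there is one more tool, called after "Request:" as name(argument=value, ...) on one line, values as JSON. step_arm: Moves the arm, as the interface text tells. Its arguments: {"type":"object","properties":{"rows":{"type":"array","items":{"type":"object","properties":{"x":{"type":"number"},"y":{"type":"number"},"z":{"type":"number"},"roll":{"type":"number"}}}},"grip":{"type":"number"},"newtons":{"type":"number"}},"required":["rows"]}

```bash
ls; mkdir -p pics
cat > h.py <<'E'
import numpy as np, cv2
from rig import ctrl
def snap(cam,name):
    s=ctrl.get_state(); c=ctrl.capture(cam); cv2.imwrite(f'pics/{name}.png',c['color'])
    K=np.array(c['camera_matrix'])
    if cam=='wrist':
        T=np.eye(4);T[:3,:3]=s['eef_rot'];T[:3,3]=s['eef_pos'];T=T@np.array(c['T_tool_cam'])
    else:
        T=np.eye(4);T[:3,:3]=np.array(c['attitude']);T[:3,3]=c['origin']
    np.savez(f'pics/{name}.npz',K=K,T=T,**{k:v for k,v in c.items() if 'dist' in k})
    return c
def load(n):
    d=np.load(f'pics/{n}.npz');return d['K'],d['T']
def ray(n,u,v):
    K,T=load(n); d=np.linalg.inv(K)@[u,v,1]; d=T[:3,:3]@np.array([d[0],-d[1],-d[2]]); return T[:3,3],d/np.linalg.norm(d)
def atz(n,u,v,z):
    o,d=ray(n,u,v); return o+d*(z-o[2])/d[2]
def tri(obs):
    A=np.zeros((3,3));b=np.zeros(3)
    for n,u,v in obs:
        o,d=ray(n,u,v);P=np.eye(3)-np.outer(d,d);A+=P;b+=P@o
    x=np.linalg.solve(A,b); return x,[round(1000*np.linalg.norm((np.eye(3)-np.outer(r[1],r[1]))@(x-r[0])),1) for r in [ray(*o) for o in obs]]
def proj(n,p):
    K,T=load(n); q=T[:3,:3].T@(np.array(p)-T[:3,3]); w=K@[q[0],-q[1],-q[2]]; return w[:2]/w[2]
E
python3 - <<'E'
from h import *
for c in ['side','top','wrist']:
    r=snap(c,c+'0'); print(c,[k for k in r]); K,T=load(c+'0'); print(K.round(1).tolist(),T.round(3).tolist())
print(ctrl.get_state())
E
```

```text
pics
side ['color', 'camera_matrix', 'origin', 'attitude']
[[411.9, 0.0, 318.1], [0.0, 411.9, 203.1], [0.0, 0.0, 1.0]] [[0.99, 0.137, -0.041, 0.492], [-0.143, 0.931, -0.337, -0.387], [-0.008, 0.339, 0.941, 0.975], [0.0, 0.0, 0.0, 1.0]]
top ['color', 'camera_matrix', 'origin', 'attitude']
[[361.6, 0.0, 315.7], [0.0, 361.6, 203.1], [0.0, 0.0, 1.0]] [[0.006, 0.998, -0.058, 0.483], [-1.0, 0.007, 0.015, -0.084], [0.015, 0.058, 0.998, 0.904], [0.0, 0.0, 0.0, 1.0]]
wrist ['color', 'camera_matrix', 'T_tool_cam']
[[330.2, 0.0, 321.0], [0.0, 330.2, 203.6], [0.0, 0.0, 1.0]] [[0.396, -0.874, -0.282, 0.13], [0.918, 0.377, 0.123, 0.516], [-0.001, -0.308, 0.952, 0.384], [0.0, 0.0, 0.0, 1.0]]
{'t': 0.15, 'q': array([ 5.83281889e+01,  1.96288335e+01,  8.73626106e+01,  1.18158084e-03,
        7.30756133e+01, -8.36485933e+00]), 'joint_velocities': array([-0.04504506, -0.1700742 , -0.26397069,  0.03895718,  0.04852692,
       -0.02322676]), 'tau': array([ 1.23387726e-03, -4.31469190e+01, -2.44355017e+01,  7.18548498e-02,
        5.37530368e-02, -7.82921052e-05]), 'eef_pos': array([0.2075444 , 0.48193366, 0.24020289]), 'eef_rot': array([[-6.31298736e-04, -9.18395943e-01,  3.95662095e-01],
       [-9.85709654e-04,  3.95662553e-01,  9.18395433e-01],
       [-9.99999315e-01,  1.89773929e-04, -1.15505302e-03]]), 'wrist_force': array([0.1025303 , 1.14457399, 0.29285852]), 'torque': array([-0.00164059, -0.01414548,  0.01648254]), 'grip_width': 0.9976092922848693}
```

View pics/side0.png

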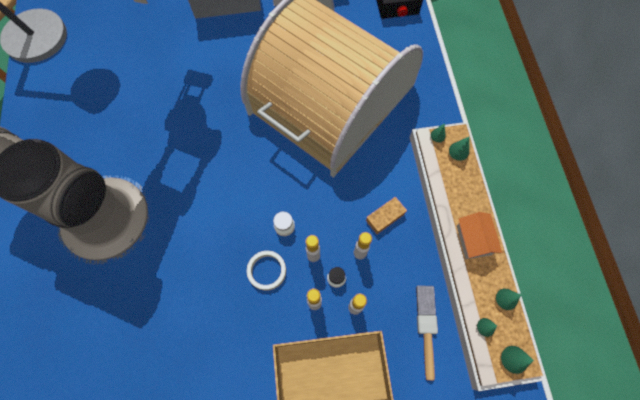

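View pics/top0.png

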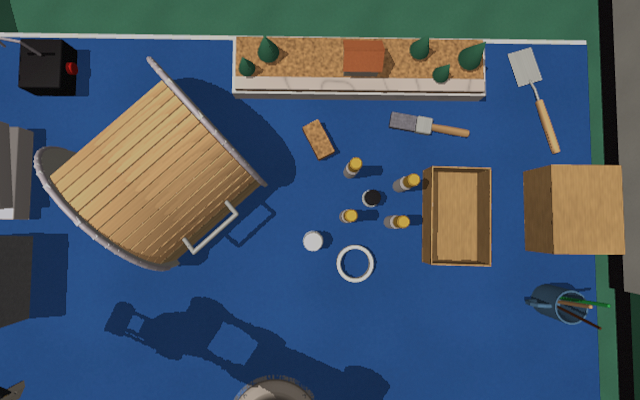

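View pics/wrist0.png

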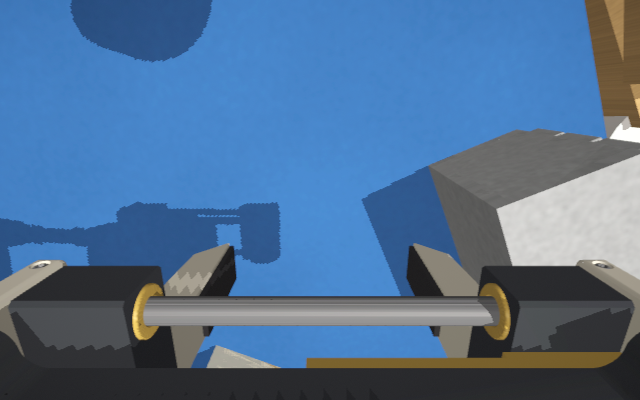

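Run:
```python
from h import *
def crop(n,x0,y0,x1,y1,o):
    im=cv2.imread(f'pics/{n}.png')[y0:y1,x0:x1]; cv2.imwrite(f'pics/{o}.png',cv2.resize(im,None,fx=4,fy=4,interpolation=cv2.INTER_CUBIC))
crop('top0',290,110,490,260,'ct1')
crop('top0',30,140,230,280,'ct2')
crop('top0',130,50,280,190,'ct2b')
crop('side0',250,190,450,330,'cs1')
crop('side0',235,0,435,150,'cs2')
```

```text
(no output)
```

View pics/ct1.png

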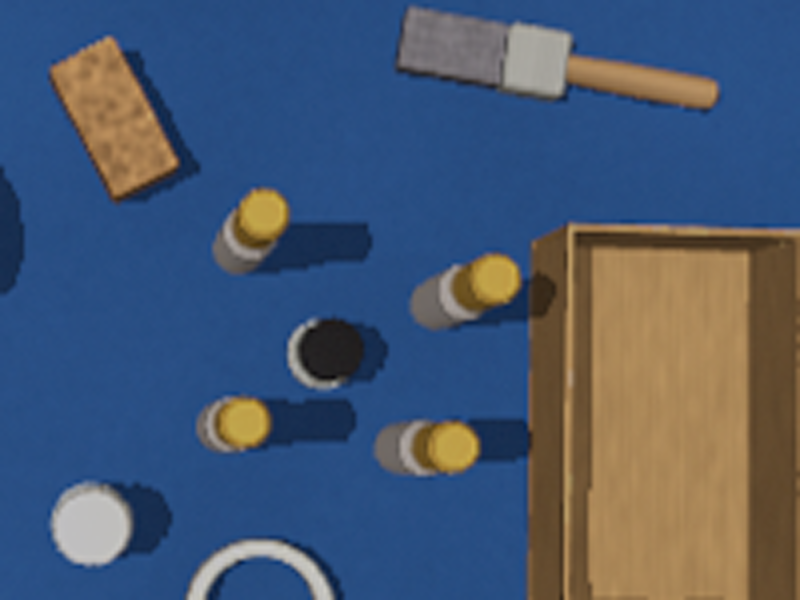

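View pics/ct2.png

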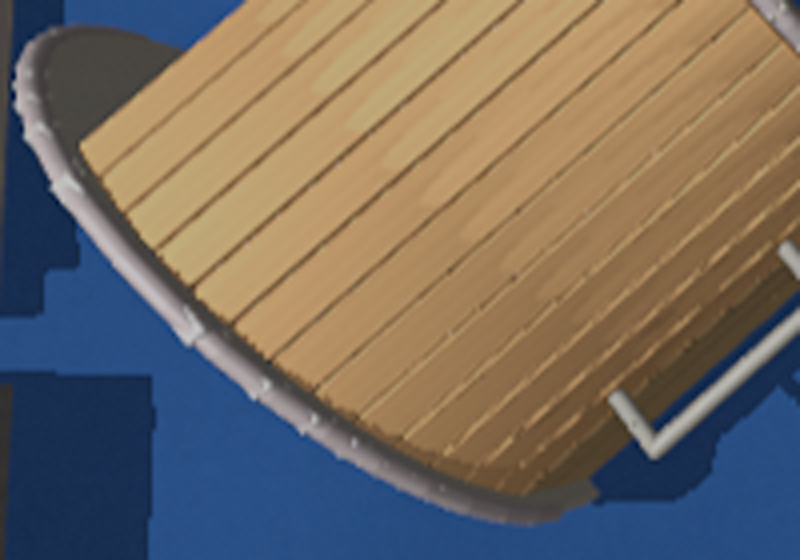

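View pics/cs1.png

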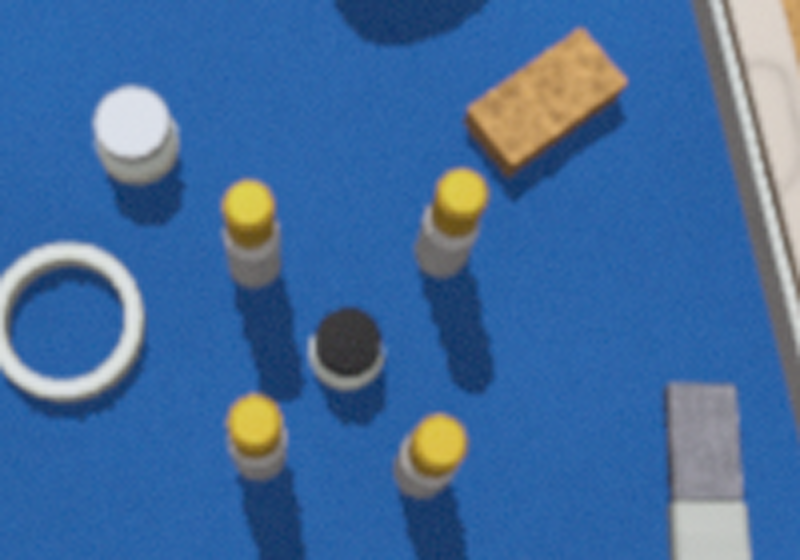

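View pics/cs2.png

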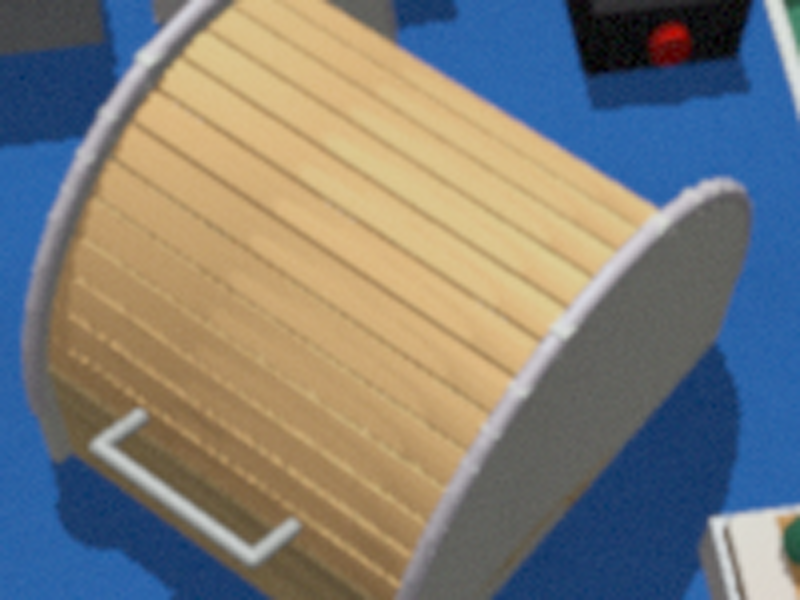

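View pics/ct2b.png

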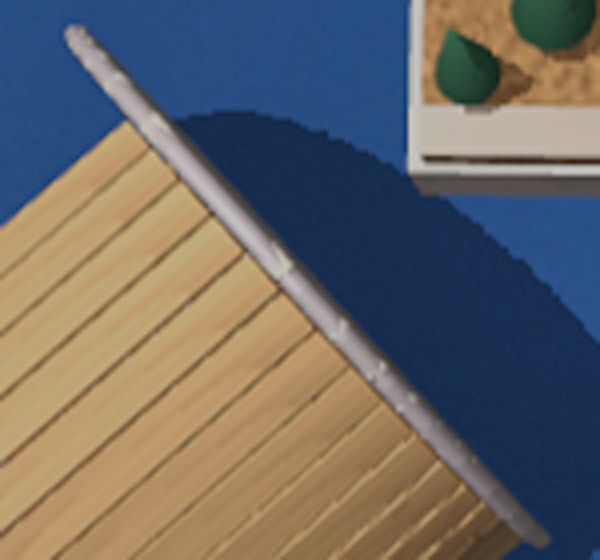

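Run:
```python
from h import *
obs={'A':((356,163.7),(365.2,238.5)),'B':((413.5,180),(360,300.7)),'C':((351,215.7),(312.2,241)),'D':((403.2,221.7),(314,295.2)),
'bar1':((193.7,253),(259.2,111)),'bar2':((235.5,206.5),(297.5,140.5)),
'jar0':((372.7,197.3),(336.8,275.5)),'jar1':((313,241),(283,220.7))}
for k,(t,s) in obs.items():
    x,r=tri([('top0',*t),('side0',*s)]); print(k,(x*1000).round(1),r)
for p in [(425,168),(491,168),(491,265),(424,264)]: print('carton',(atz('top0',*p,.07)*1000).round())
for p in [(318,138)]: print('sander',(atz('top0',*p,.03)*1000).round())
```

```text
A [ 613.7 -180.3  139.5] [np.float64(1.2), np.float64(1.2)]
B [ 580.3 -303.9  137.3] [np.float64(1.5), np.float64(1.5)]
C [ 503.  -169.6  139.9] [np.float64(1.5), np.float64(1.5)]
D [ 491.1 -280.3  140.1] [np.float64(1.6), np.float64(1.6)]
bar1 [423.1 159.3 140.5] [np.float64(1.7), np.float64(1.7)]
bar2 [511.8  75.5 130. ] [np.float64(7.9), np.float64(7.9)]
jar0 [ 548.9 -232.2   44.7] [np.float64(0.9), np.float64(0.9)]
jar1 [444.5 -90.2  58.5] [np.float64(0.6), np.float64(0.6)]
carton [ 616. -350.   70.]
carton [ 617. -506.   70.]
carton [ 392. -501.   70.]
carton [ 393. -346.   70.]
sander [ 694. -101.   30.]
```

Run:
```python
from h import *
im=cv2.imread('pics/top0.png')[190:280,160:280]; a=cv2.resize(im,None,fx=6,fy=6,interpolation=cv2.INTER_CUBIC); cv2.imwrite('pics/z1.png',a)
im=cv2.imread('pics/side0.png')[80:180,235:355]; a=cv2.resize(im,None,fx=6,fy=6,interpolation=cv2.INTER_CUBIC); cv2.imwrite('pics/z2.png',a)
```

```text
(no output)
```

View pics/z1.png

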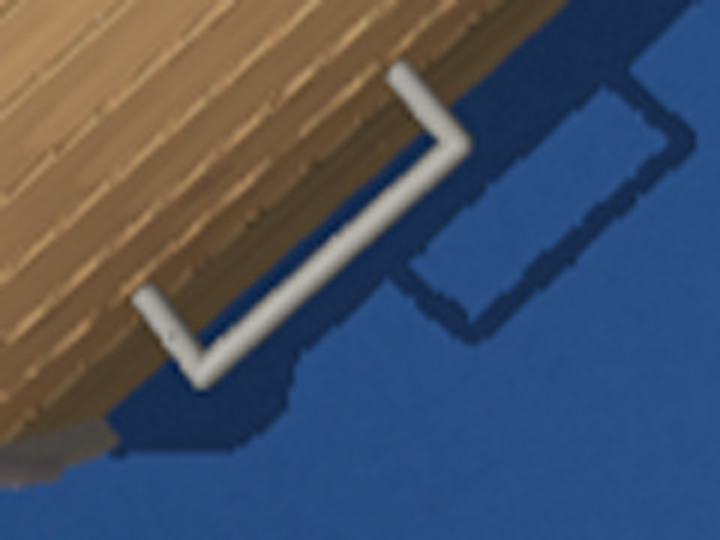

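View pics/z2.png

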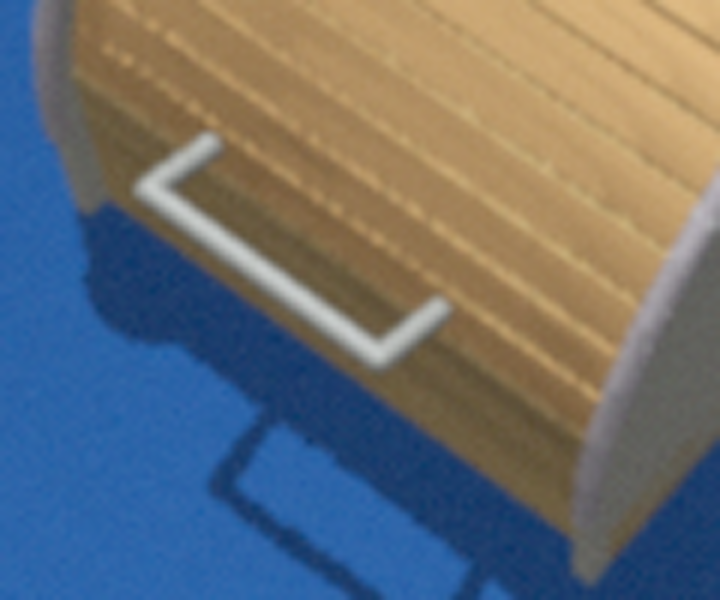

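Run:
```python
from h import *
P=[]
for t,s in (((193.6,252.6),(258.9,111.2)),((237.2,213.9),(298,139.5))):
    x,r=tri([('top0',*t),('side0',*s)]); print((x*1000).round(1),r);P.append(x)
m=(P[0]+P[1])/2; d=P[0]-P[1]; print(m*1000, np.linalg.norm(d)*1000)
d[2]=0; ey=d/np.linalg.norm(d)  # along +-store y
ex=np.array([ey[1],-ey[0],0]); 
print('ey',ey,'ex',ex, 'yaw',np.degrees(np.arctan2(ex[1],ex[0])))
for q in (0,.03,.06,.085):
  z=.065+.214*np.sin(.276+q); o=m.copy();o[2]=0; o=o+ex*.214*np.cos(.276+q); print(q,z,o)
  for x,y,zz in [(-.1652,.15,.135),(-.1652,-.15,.135),(0,.15,.247),(0,-.15,.247),(-.165,0,.098)]:
    p=o+ex*x+ey*y+np.array([0,0,zz]); print('  ',proj('top0',p).round(1),proj('side0',p).round(1))
```

```text
[422.9 160.2 138.3] [np.float64(0.9), np.float64(0.9)]
[504.4  69.9 142.5] [np.float64(0.9), np.float64(0.9)]
[463.68846152 115.08465068 140.38054005] 121.72963552507767
ey [-0.66995365  0.74240293  0.        ] ex [0.74240293 0.66995365 0.        ] yaw 42.06348761529619
0 0.12331697441105427 [0.6165498  0.25302863 0.        ]
   [148.9 266. ] [243.   80.7]
   [257.  171.6] [339.3 151.1]
   [ 61.6 204.3] [283.9   3.2]
   [188.8  96.2] [390.2  72.8]
   [208.3 218.5] [290.7 122.8]
0.03 0.12946683057724387 [0.61518237 0.25179464 0.        ]
   [149.5 266.7] [242.5  81.1]
   [257.5 172.2] [338.7 151.6]
   [ 62.2 205. ] [283.4   3.7]
   [189.5  96.9] [389.7  73.4]
   [208.9 219.2] [290.2 123.3]
0.06 0.13555867094729446 [0.61367861 0.25043763 0.        ]
   [150.1 267.4] [241.9  81.7]
   [258.2 172.9] [338.2 152.2]
   [ 63.  205.9] [282.8   4.3]
   [190.2  97.7] [389.1  74. ]
   [209.5 219.8] [289.6 123.9]
0.085 0.1405869301144162 [0.6123223  0.24921368 0.        ]
   [150.7 268.1] [241.4  82.2]
   [258.7 173.6] [337.7 152.8]
   [ 63.6 206.6] [282.2   4.7]
   [190.9  98.5] [388.6  74.5]
   [210.  220.5] [289.1 124.4]
```

```bash
cat >> h.py <<'E'
O=np.array([.6123,.2492,0]); YAW=np.radians(42.06)
def S():
    return np.array([np.cos(YAW),np.sin(YAW),0]),np.array([-np.sin(YAW),np.cos(YAW),0])
def s2w(x,y,z=0):
    ex,ey=S(); return O+ex*x/1e3+ey*y/1e3+np.array([0,0,z/1e3])
def w2s(p):
    ex,ey=S(); d=np.array(p)-O; return np.array([d@ex,d@ey,d[2]])*1e3
def st():
    s=ctrl.get_state(); R=s['eef_rot']; a=np.degrees(np.arctan2(R[1,2],R[0,2]))
    print('t',round(s['t'],2),'tcp',(s['eef_pos']*1e3).round(1),'store',w2s(s['eef_pos']).round(1),'jaw',a.round(1),'tilt',np.degrees(np.arccos(-R[2,0])).round(2),'F',s['wrist_force'].round(1),'g',round(s['grip_width'],3),'q6',s['q'].round(0)); return s
def go(p): # delta in mm to world p (m)
    s=ctrl.get_state(); return ((np.array(p)-s['eef_pos'])*1e3).round(1)
E
python3 - <<'E'
from h import *
st();print(go(s2w(-260,0,240)))
E
```

```text
t 0.15 tcp [207.5 481.9 240.2] store [-144.6  443.9  240.2] jaw 66.7 tilt 0.07 F [0.1 1.1 0.3] g 0.998 q6 [58. 20. 87.  0. 73. -8.]
[ 2.117e+02 -4.069e+02 -2.000e-01]
```

Request:
step_arm(rows=[{"x": 15, "y": -30, "z": 0, "roll": 0.12}, {"x": 15, "y": -30, "z": 0, "roll": 0.12}, {"x": 15, "y": -30, "z": 0, "roll": 0.12}, {"x": 15, "y": -30, "z": 0, "roll": 0.12}], grip=0)

```text
t: 0.48
eef_pos: [0.2647, 0.3651, 0.2384]
eef_rot: [[-0.003, -0.997, -0.078], [-0.001, -0.078, 0.997], [-1.0, 0.003, -0.001]]
wrist_force: [0.6, 1.1, -0.4]
grip_width: 0.76
```

Run:
```python
from h import *
st();print(go(s2w(-260,0,240)))
```

```text
t 0.48 tcp [264.7 365.1 238.4] store [-180.5  318.9  238.4] jaw 94.5 tilt 0.17 F [ 0.6  1.1 -0.4] g 0.76 q6 [ 44.  12.  98.   0.  70. -50.]
[ 154.6 -290.     1.6]
```

Request:
step_arm(rows=[{"x": 15.5, "y": -30, "z": 0, "roll": 0.082}, {"x": 15.5, "y": -30, "z": 0, "roll": 0.082}, {"x": 15.5, "y": -30, "z": 0, "roll": 0.082}, {"x": 15.5, "y": -30, "z": 0, "roll": 0.082}, {"x": 15.5, "y": -30, "z": 0, "roll": 0.082}, {"x": 15.5, "y": -30, "z": 0, "roll": 0.082}, {"x": 15.5, "y": -30, "z": 0, "roll": 0.082}, {"x": 15.5, "y": -30, "z": 0, "roll": 0.082}])

```text
t: 1.15
eef_pos: [0.3902, 0.1127, 0.2376]
eef_rot: [[-0.002, -0.715, -0.699], [-0.004, -0.699, 0.715], [-1.0, 0.004, -0.001]]
wrist_force: [1.7, -0.4, 0.2]
grip_width: 0.177
```

Run:
```python
from h import *
st();print(go(s2w(-245,0,240)))
snap('wrist','w1')
```

```text
t 1.15 tcp [390.2 112.7 237.6] store [-256.3   47.5  237.6] jaw 134.3 tilt 0.23 F [ 1.7 -0.4  0.2] g 0.177 q6 [   5.    7.  104.   -0.   68. -129.]
[ 40.2 -27.7   2.4]
```

View pics/w1.png

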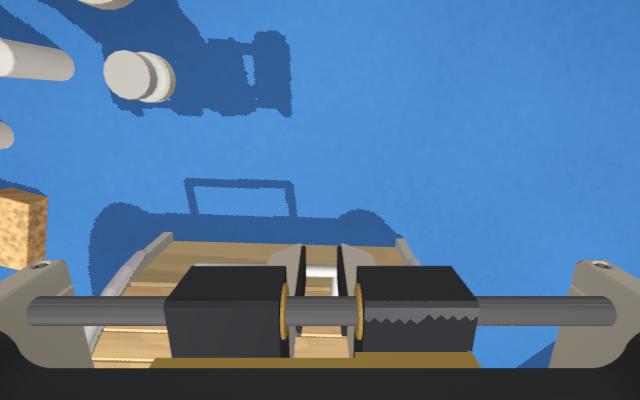

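Run:
```python
from h import *
K,T=load('w1'); print('cam store',w2s(T[:3,3]), (w2s(T[:3,3]-T[:3,2]*.1)-w2s(T[:3,3])))
c=ctrl.capture('wrist'); print(np.array(c['T_tool_cam']).round(3))
b1=s2w(-200.3,60,140.5);b2=s2w(-200.3,-60,140.5);print(proj('w1',b1),proj('w1',b2))
for y in(-150,150): print(proj('w1',s2w(-165,y,140)))
```

```text
cam store [-339.52840763   45.18070585  381.68963602] [ 30.41011872   0.99673483 -95.25875917]
[[ 0.001  0.308 -0.951 -0.144]
 [-0.001  0.951  0.308  0.084]
 [ 1.     0.     0.001  0.001]
 [ 0.     0.     0.     1.   ]]
[332.96503504 275.97710227] [186.93932095 270.79482436]
[ 84.70121915 303.60958881]
[435.29552901 315.66852816]
```

Request:
step_arm(rows=[{"x": 20, "y": -14, "z": 0, "roll": -0.02}, {"x": 20, "y": -14, "z": 0, "roll": -0.02}, {"x": 0, "y": 0, "z": -30}, {"x": 0, "y": 0, "z": -30}, {"x": 0, "y": 0, "z": -28}, {"x": 0, "y": 0, "z": -10}])

```text
invalid input
```

Run:
```python
from h import *
st();print(go(s2w(-215,0,138)))
snap('wrist','w2')
```

```text
t 1.25 tcp [391.8 110.7 237.6] store [-256.5   44.9  237.6] jaw 133.9 tilt 0.29 F [ 0.4  1.  -0.3] g 0.091 q6 [   5.    7.  104.   -0.   68. -129.]
[ 60.9  -5.6 -99.6]
```

View pics/w2.png

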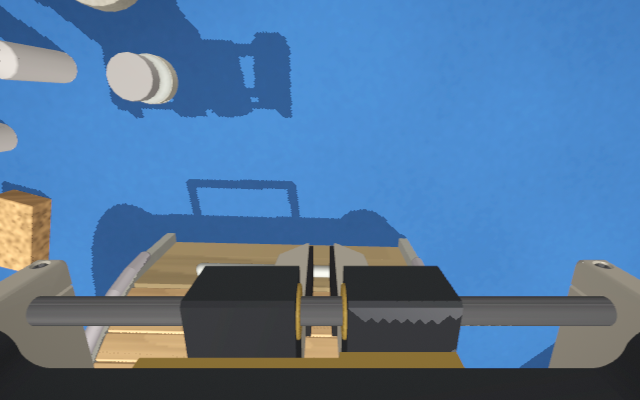

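Request:
step_arm(rows=[{"x": 20, "y": -14, "z": 0, "roll": -0.02}, {"x": 20, "y": -14, "z": 0, "roll": -0.02}, {"x": 0, "y": 0, "z": -30, "roll": 0}, {"x": 0, "y": 0, "z": -30, "roll": 0}, {"x": 0, "y": 0, "z": -28, "roll": 0}, {"x": 0, "y": 0, "z": -10, "roll": 0}])

```text
t: 1.8
eef_pos: [0.4315, 0.0896, 0.1389]
eef_rot: [[0.005, -0.755, -0.656], [-0.0, -0.656, 0.755], [-1.0, -0.004, -0.004]]
wrist_force: [0.0, -0.1, 0.0]
grip_width: 0.003
```

Run:
```python
from h import *
st();print(go(s2w(-215,0,138)))
snap('wrist','w3')
```

```text
t 1.8 tcp [431.5  89.6 138.9] store [-241.2    2.6  138.9] jaw 131.0 tilt 0.29 F [ 0.  -0.1  0. ] g 0.003 q6 [   2.   18.  109.   -0.   53. -129.]
[21.2 15.6 -0.9]
```

View pics/w3.png

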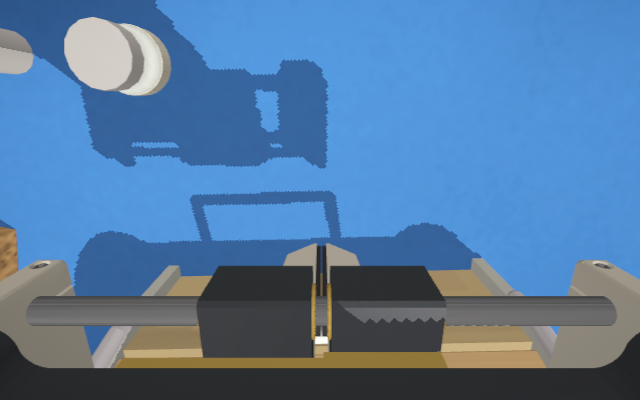

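```bash
cat >> h.py <<'E'
def arc(a0,a1,n,off=0):
    # per-row world deltas along opening arc
    ex,_=S(); A=np.linspace(a0,a1,n+1)
    for i in range(n):
        dx=-214*(np.cos(A[i+1])-np.cos(A[i])); dz=214*(np.sin(A[i+1])-np.sin(A[i]))
        print('a',A[i+1].round(2),'dx',dx.round(1),'->',(ex[:2]*dx).round(1),'z',dz.round(1))
E
python3 - <<'E'
from h import *
arc(.36,.92,8); arc(.92,1.776,12)
E
```

```text
a 0.43 dx 5.8 -> [4.3 3.9] z 13.8
a 0.5 dx 6.7 -> [5.  4.5] z 13.4
a 0.57 dx 7.6 -> [5.7 5.1] z 12.9
a 0.64 dx 8.5 -> [6.3 5.7] z 12.3
a 0.71 dx 9.4 -> [6.9 6.3] z 11.7
a 0.78 dx 10.2 -> [7.5 6.8] z 11.0
a 0.85 dx 10.9 -> [8.1 7.3] z 10.3
a 0.92 dx 11.6 -> [8.6 7.8] z 9.5
a 0.99 dx 12.5 -> [9.3 8.4] z 8.8
a 1.06 dx 13.1 -> [9.7 8.7] z 7.9
a 1.13 dx 13.6 -> [10.1  9.1] z 6.9
a 1.21 dx 14.1 -> [10.4  9.4] z 6.0
a 1.28 dx 14.4 -> [10.7  9.7] z 4.9
a 1.35 dx 14.8 -> [11.   9.9] z 3.9
a 1.42 dx 15.0 -> [11.1 10. ] z 2.8
a 1.49 dx 15.2 -> [11.3 10.2] z 1.8
a 1.56 dx 15.2 -> [11.3 10.2] z 0.7
a 1.63 dx 15.3 -> [11.3 10.2] z -0.4
a 1.7 dx 15.2 -> [11.3 10.2] z -1.5
a 1.78 dx 15.0 -> [11.2 10.1] z -2.6
```

Request:
step_arm(rows=[{"x": 10, "y": 9, "z": 0, "roll": 0}, {"x": 8, "y": 7, "z": 0, "roll": 0}, {"x": 4, "y": 3.5, "z": 3, "roll": 0}, {"x": 4, "y": 3.5, "z": 8, "roll": 0}, {"x": 4, "y": 3.5, "z": 8, "roll": 0}])

```text
t: 2.27
eef_pos: [0.4552, 0.1155, 0.1572]
eef_rot: [[-0.017, -0.751, -0.66], [-0.016, -0.659, 0.752], [-1.0, 0.024, -0.001]]
wrist_force: [-5.7, -12.7, 2.3]
grip_width: 0.005
```

Run:
```python
from h import *
st()
snap('side','s1');snap('top','t1')
for n,c in (('s1',(80,235)),('t1',(160,170))):
    y,x=c[0] if n=='t1' else c[0],c[1]
im=cv2.imread('pics/t1.png')[180:280,150:290]; cv2.imwrite('pics/t1c.png',cv2.resize(im,None,fx=5,fy=5))
```

```text
t 2.27 tcp [455.2 115.5 157.2] store [-206.2    5.9  157.2] jaw 131.3 tilt 1.36 F [ -5.7 -12.7   2.3] g 0.005 q6 [   5.   20.  102.   -1.   60. -125.]
```

View pics/t1c.png

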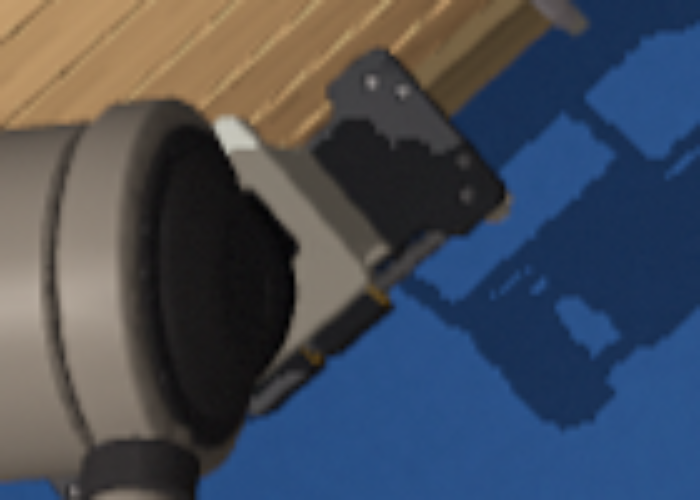

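View pics/s1.png

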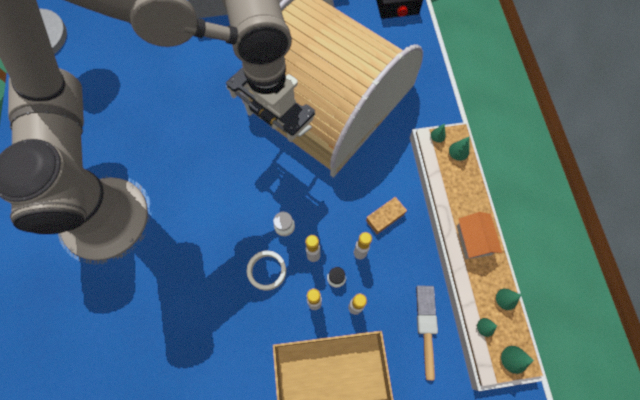

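Request:
step_arm(rows=[{"x": 4.5, "y": 4, "z": 14, "roll": 0}, {"x": 5, "y": 4.5, "z": 13, "roll": 0}, {"x": 6, "y": 5, "z": 13, "roll": 0}, {"x": 6.5, "y": 6, "z": 12, "roll": 0}])

```text
t: 2.7
eef_pos: [0.4771, 0.1376, 0.2151]
eef_rot: [[-0.018, -0.751, -0.66], [-0.018, -0.659, 0.752], [-1.0, 0.025, -0.002]]
wrist_force: [0.4, -0.9, -0.5]
grip_width: 0.005
```

Run:
```python
from h import *
st()
snap('wrist','w4')
```

```text
t 2.7 tcp [477.1 137.6 215.1] store [-175.1    7.7  215.1] jaw 131.3 tilt 1.44 F [ 0.4 -0.9 -0.5] g 0.005 q6 [   8.   19.   93.   -1.   69. -123.]
```

View pics/w4.png

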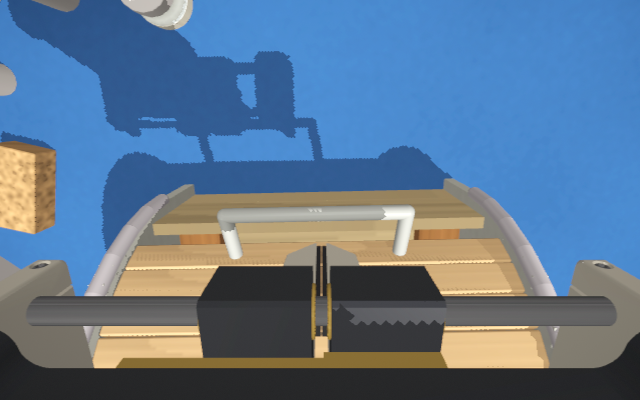

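Run:
```python
from h import *
for a in np.arange(.3,.8,.05):
    print(a.round(2),proj('w4',s2w(-214*np.cos(a),60,65+214*np.sin(a))).round(0),proj('w4',s2w(-214*np.cos(a),-60,65+214*np.sin(a))).round(0))
```

```text
0.3 [393. 179.] [226. 181.]
0.35 [395. 187.] [222. 189.]
0.4 [398. 196.] [218. 198.]
0.45 [401. 206.] [215. 209.]
0.5 [404. 218.] [211. 221.]
0.55 [408. 232.] [207. 235.]
0.6 [411. 247.] [203. 250.]
0.65 [414. 264.] [199. 267.]
0.7 [418. 283.] [194. 285.]
0.75 [421. 303.] [190. 305.]
```

Request:
step_arm(rows=[{"x": -20, "y": -18, "z": 0, "roll": 0}, {"x": -18, "y": -16, "z": 0, "roll": 0}, {"x": 0, "y": 0, "z": -32, "roll": 0}, {"x": 0, "y": 0, "z": -33, "roll": 0}, {"x": 0, "y": 0, "z": 0, "roll": 0}])

```text
t: 3.17
eef_pos: [0.4458, 0.1082, 0.1588]
eef_rot: [[0.009, -0.748, -0.663], [-0.014, -0.663, 0.748], [-1.0, 0.003, -0.016]]
wrist_force: [-1.3, 1.1, -0.3]
grip_width: 0.006
```

Run:
```python
from h import *
st()
```

```text
t 3.17 tcp [445.8 108.2 158.8] store [-218.     6.9  158.8] jaw 131.5 tilt 0.96 F [-1.3  1.1 -0.3] g 0.006 q6 [   5.   18.  104.   -1.   57. -126.]
```

Request:
step_arm(rows=[{"x": 9, "y": 8, "z": -3, "roll": 0}, {"x": 7, "y": 6, "z": 3, "roll": 0}, {"x": 7, "y": 6, "z": 7, "roll": 0}, {"x": 7, "y": 6, "z": 7, "roll": 0}, {"x": 7, "y": 6, "z": 8, "roll": 0}])

```text
t: 3.58
eef_pos: [0.4672, 0.1286, 0.1836]
eef_rot: [[-0.035, -0.744, -0.668], [-0.047, -0.666, 0.744], [-0.998, 0.058, -0.012]]
wrist_force: [-8.9, -9.1, 4.7]
grip_width: 0.008
```

```bash
cat >> h.py <<'E'
def bara(n):
    for a in np.arange(.3,1.8,.1):
        print(a.round(2),*[proj(n,s2w(-214*np.cos(a),y,65+214*np.sin(a))).round(0) for y in (60,-60)])
E
python3 - <<'E'
from h import *
st()
snap('wrist','w5');
E
```

```text
t 3.58 tcp [467.2 128.6 183.6] store [-188.5    7.6  183.6] jaw 131.9 tilt 3.37 F [-8.9 -9.1  4.7] g 0.008 q6 [   8.   20.   96.   -3.   66. -123.]
```

View pics/w5.png

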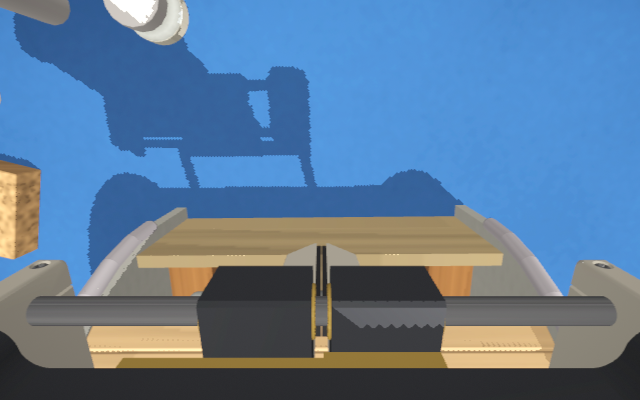

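Request:
step_arm(rows=[{"x": 14, "y": 13, "z": 23, "roll": 0}, {"x": 17, "y": 15, "z": 20, "roll": 0}, {"x": 19, "y": 16.5, "z": 16, "roll": 0}])

```text
t: 3.88
eef_pos: [0.5099, 0.1705, 0.2488]
eef_rot: [[-0.054, -0.744, -0.666], [-0.057, -0.664, 0.746], [-0.997, 0.078, -0.007]]
wrist_force: [-1.4, -3.5, 0.5]
grip_width: 0.005
```

Run:
```python
from h import *
st()
snap('wrist','w6');
```

```text
t 3.88 tcp [509.9 170.5 248.8] store [-128.7   10.1  248.8] jaw 131.8 tilt 4.49 F [-1.4 -3.5  0.5] g 0.005 q6 [  12.   23.   81.   -3.   80. -119.]
```

View pics/w6.png

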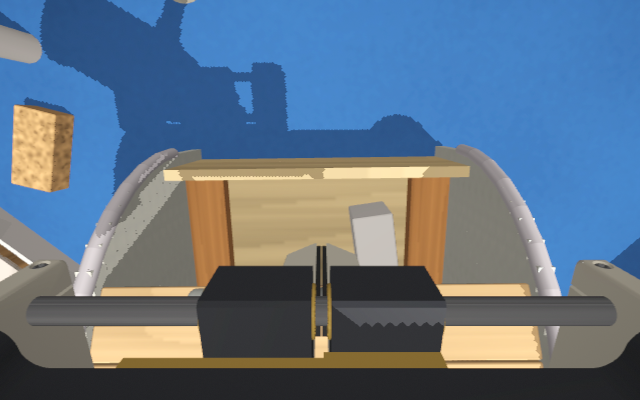

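Request:
step_arm(rows=[{"x": 20, "y": 18, "z": 9, "roll": 0}, {"x": 21, "y": 19, "z": 6, "roll": 0}, {"x": 22, "y": 20, "z": 3, "roll": 0}, {"x": 22, "y": 20, "z": 0, "roll": 0}])

```text
t: 4.27
eef_pos: [0.5977, 0.2526, 0.2827]
eef_rot: [[-0.042, -0.744, -0.666], [-0.056, -0.664, 0.746], [-0.998, 0.069, -0.014]]
wrist_force: [0.7, -0.8, -0.2]
grip_width: 0.006
```

Run:
```python
from h import *
st()
snap('wrist','w7');
```

```text
t 4.27 tcp [597.7 252.6 282.7] store [ -8.6  12.3 282.7] jaw 131.8 tilt 4.02 F [ 0.7 -0.8 -0.2] g 0.006 q6 [  17.   34.   57.   -2.   92. -115.]
```

View pics/w7.png

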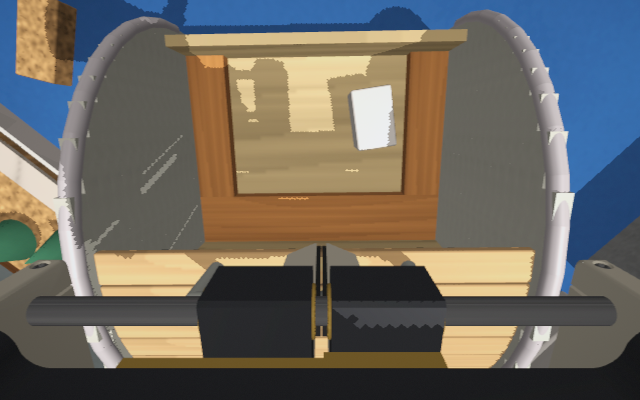

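Request:
step_arm(rows=[{"x": 14, "y": 12, "z": -7, "roll": 0}, {"x": 12, "y": 10, "z": -4, "roll": 0}, {"x": 5, "y": 4.5, "z": 0, "roll": 0}, {"x": 3, "y": 2.5, "z": 0, "roll": 0}])

```text
t: 4.65
eef_pos: [0.6291, 0.2829, 0.2737]
eef_rot: [[-0.059, -0.742, -0.667], [-0.071, -0.664, 0.745], [-0.996, 0.091, -0.014]]
wrist_force: [-15.7, -16.1, 2.1]
grip_width: 0.006
```

Run:
```python
from h import *
st()
snap('wrist','w8');
```

```text
t 4.65 tcp [629.1 282.9 273.7] store [ 35.   13.8 273.7] jaw 131.9 tilt 5.31 F [-15.7 -16.1   2.1] g 0.006 q6 [  19.   41.   47.   -3.   97. -113.]
```

View pics/w8.png

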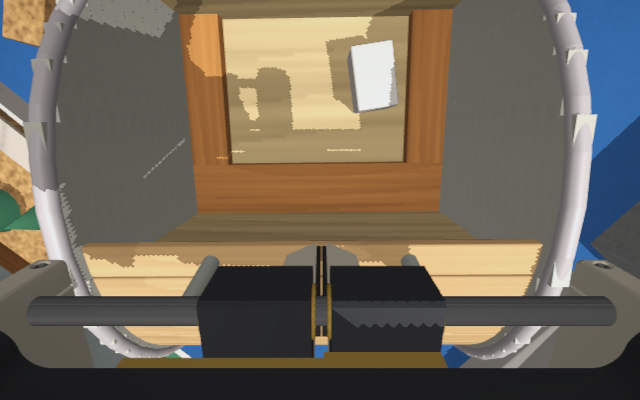

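Request:
step_arm(rows=[{"x": -20, "y": -18, "z": 4, "roll": 0}, {"x": -22, "y": -20, "z": 4, "roll": 0}, {"x": -22, "y": -20, "z": 4, "roll": 0}, {"x": -22, "y": -20, "z": 4, "roll": 0}, {"x": -22, "y": -20, "z": 0, "roll": 0}, {"x": 0, "y": 0, "z": 0, "roll": 0}])

```text
t: 5.2
eef_pos: [0.5134, 0.1839, 0.2933]
eef_rot: [[-0.064, -0.74, -0.67], [-0.075, -0.666, 0.742], [-0.995, 0.098, -0.013]]
wrist_force: [0.2, 0.3, 0.4]
grip_width: 0.003
```

Run:
```python
from h import *
st()
snap('wrist','w9');snap('top','t9');snap('side','s9')
```

```text
t 5.2 tcp [513.4 183.9 293.3] store [-117.2   17.8  293.3] jaw 132.1 tilt 5.67 F [0.2 0.3 0.4] g 0.003 q6 [  14.   23.   74.   -3.   87. -118.]
```

View pics/w9.png

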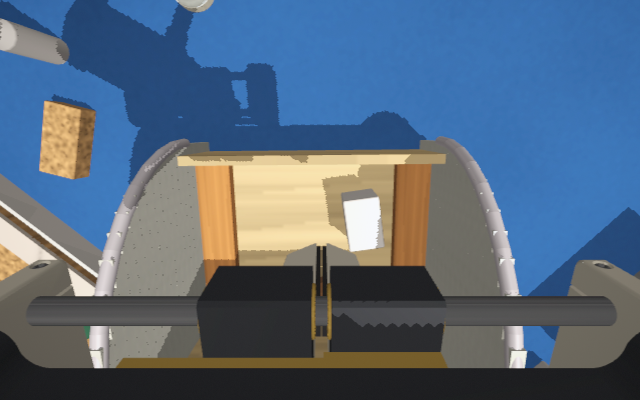

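View pics/t9.png

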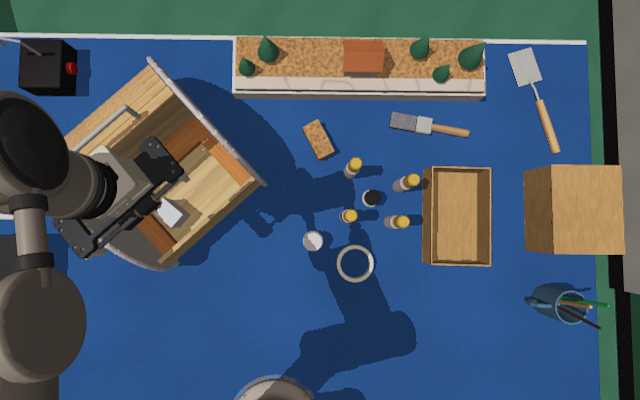

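View pics/s9.png

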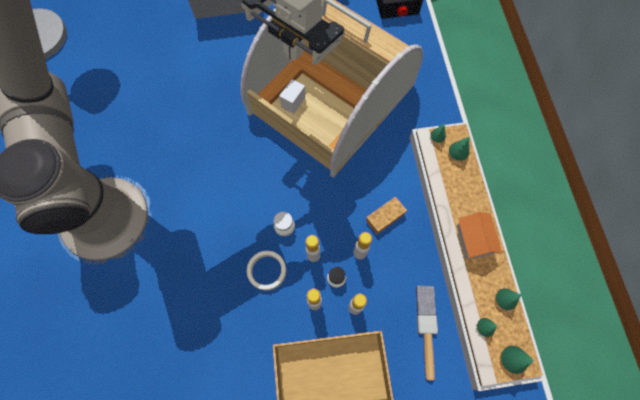

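Run:
```python
from h import *
print(go(s2w(-120,-35,92)), (S()[0]*10).round(1))
# store refinement: sill corners / panel from top
```

```text
[  28.8  -43.8 -201.2] [7.4 6.7 0. ]
```

Request:
step_arm(rows=[{"x": 10, "y": -15, "z": -20, "roll": 0}, {"x": 10, "y": -15, "z": -30, "roll": 0}, {"x": 9, "y": -14, "z": -35, "roll": 0}, {"x": 0, "y": 0, "z": -35, "roll": 0}, {"x": 0, "y": 0, "z": -35, "roll": 0}, {"x": 0, "y": 0, "z": -30, "roll": 0}, {"x": 0, "y": 0, "z": -16, "roll": 0}])

```text
t: 5.93
eef_pos: [0.5593, 0.1483, 0.0922]
eef_rot: [[-0.035, -0.738, -0.674], [-0.067, -0.671, 0.738], [-0.997, 0.071, -0.026]]
wrist_force: [-0.1, 0.2, -0.0]
grip_width: 0.003
```

Run:
```python
from h import *
st()
```

```text
t 5.93 tcp [559.3 148.3  92.2] store [-106.9  -39.4   92.2] jaw 132.4 tilt 4.33 F [-0.1  0.2 -0. ] g 0.003 q6 [   9.   35.   87.   -4.   61. -121.]
```

Request:
step_arm(rows=[{"x": -11, "y": -10, "z": 0, "roll": 0}, {"x": -11, "y": -10, "z": 0, "roll": 0}, {"x": -8, "y": -7, "z": 0, "roll": 0}, {"x": -6, "y": -5, "z": 0, "roll": 0}, {"x": -6, "y": -5, "z": 0, "roll": 0}])

```text
t: 6.35
eef_pos: [0.5329, 0.126, 0.0854]
eef_rot: [[-0.011, -0.739, -0.674], [-0.045, -0.673, 0.739], [-0.999, 0.039, -0.026]]
wrist_force: [14.3, 19.4, -13.0]
grip_width: 0.003
```

Run:
```python
from h import *
st()
```

```text
t 6.35 tcp [532.9 126.   85.4] store [-141.5  -38.3   85.4] jaw 132.4 tilt 2.67 F [ 14.3  19.4 -13. ] g 0.003 q6 [   7.   32.   94.   -3.   55. -124.]
```

Request:
step_arm(rows=[{"x": -6, "y": -5, "z": 2, "roll": 0}, {"x": -6, "y": -5, "z": 2, "roll": 0}])

```text
t: 6.52
eef_pos: [0.5331, 0.1255, 0.0887]
eef_rot: [[0.014, -0.74, -0.673], [-0.03, -0.673, 0.739], [-0.999, 0.01, -0.031]]
wrist_force: [17.4, 18.3, -18.5]
grip_width: 0.005
```

Run:
```python
from h import *
st()
```

```text
t 6.52 tcp [533.1 125.5  88.7] store [-141.6  -38.8   88.7] jaw 132.3 tilt 1.89 F [ 17.4  18.3 -18.5] g 0.005 q6 [   6.   31.   95.   -2.   53. -125.]
```

Request:
step_arm(rows=[{"x": 14, "y": 13, "z": 5, "roll": 0}, {"x": 7, "y": 6, "z": 30, "roll": 0}, {"x": -5, "y": -5, "z": 40, "roll": 0}, {"x": -15, "y": -13, "z": 40, "roll": 0}, {"x": -20, "y": -18, "z": 40, "roll": 0}, {"x": -20, "y": -18, "z": 20, "roll": 0}, {"x": -20, "y": -18, "z": 0, "roll": 0}, {"x": 0, "y": 0, "z": 0, "roll": 0}], grip=1)

```text
t: 7.18
eef_pos: [0.4854, 0.0831, 0.2643]
eef_rot: [[0.019, -0.733, -0.68], [-0.027, -0.681, 0.732], [-0.999, 0.004, -0.033]]
wrist_force: [1.0, 0.9, -0.3]
grip_width: 0.534
```

Run:
```python
from h import *
st()
snap('wrist','w10');snap('top','t10');snap('side','s10')
im=cv2.imread('pics/t10.png')[50:290,30:290]; cv2.imwrite('pics/t10c.png',cv2.resize(im,None,fx=2.4,fy=2.4,interpolation=cv2.INTER_CUBIC))
im=cv2.imread('pics/s10.png')[0:190,235:435]; cv2.imwrite('pics/s10c.png',cv2.resize(im,None,fx=3,fy=3,interpolation=cv2.INTER_CUBIC))
```

```text
t 7.18 tcp [485.4  83.1 264.3] store [-205.5  -38.3  264.3] jaw 132.9 tilt 1.89 F [ 1.   0.9 -0.3] g 0.534 q6 [   2.   15.   91.   -2.   74. -131.]
```

View pics/w10.png

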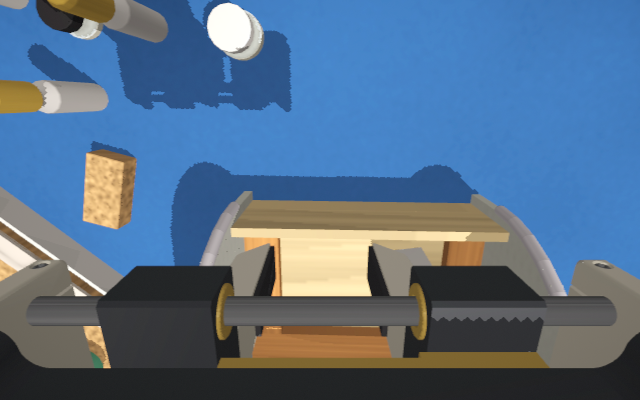

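View pics/t10c.png

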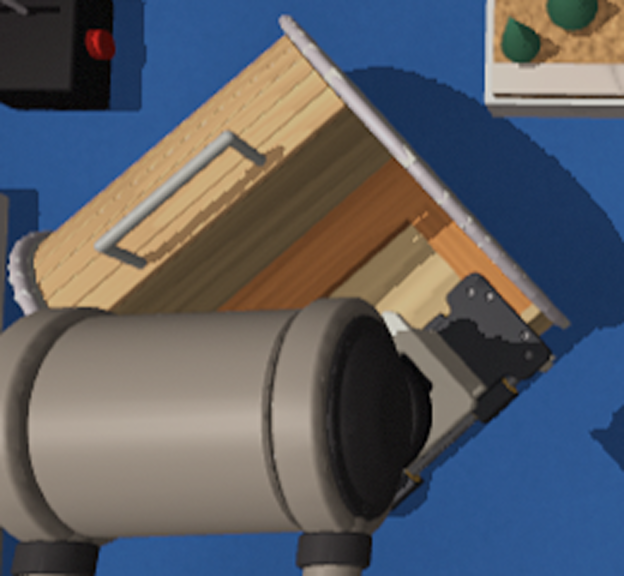

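View pics/s10c.png

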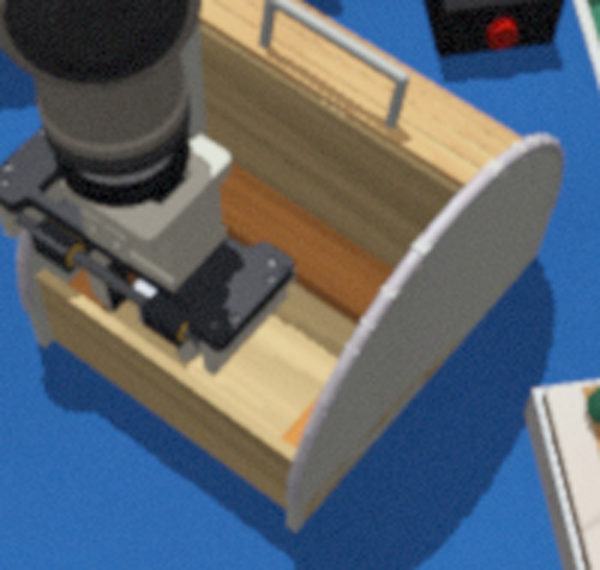

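```bash
cat > fit.py <<'E'
from h import *
from scipy.optimize import least_squares
def B(a,y): return (-214*np.cos(a),y,65+214*np.sin(a))
def res(p,full=False):
    ox,oy,yaw,q=p
    def W(x,y,z): return np.array([ox+(np.cos(yaw)*x-np.sin(yaw)*y)/1e3, oy+(np.sin(yaw)*x+np.cos(yaw)*y)/1e3, z/1e3])
    obs=[('t10',125.8,107.1,B(1.776,-60)),('t10',72.1,152.5,B(1.776,60)),('s10',324.3,1,B(1.776,60)),('s10',369.3,25,B(1.776,-60)),
    ('top0',193.6,252.6,B(.276+q,60)),('top0',237.2,213.9,B(.276+q,-60)),('side0',258.9,111.2,B(.276+q,60)),('side0',298,139.5,B(.276+q,-60)),
    ('s10',332.7,151.7,(-170,-140,98)),('w10',232,229,(-170,-140,98)),('w10',508,235,(-170,140,98))]
    r=np.array([proj(n,W(*s))-[u,v] for n,u,v,s in obs])
    return r if full else r.ravel()
s=least_squares(res,[.612,.249,.734,.085],loss='soft_l1'); print(s.x,np.degrees(s.x[2]))
print(res(s.x,True).round(1))
E
python3 fit.py
```

```text
[0.61457441 0.25954351 0.7404254  0.01798826] 42.423250209769385
[[-1.6 -0.5]
 [-0.9 -0.7]
 [ 0.9 -1.7]
 [-0.5  1.6]
 [-0.8 -0.8]
 [-1.9  0.1]
 [ 0.1  0.7]
 [-0.6  0.6]
 [ 0.7  3.2]
 [-1.4 -0.4]
 [ 1.1 -0.9]]
```

```bash
sed -i 's/^O=.*/O=np.array([.6146,.2595,0]); YAW=np.radians(42.42)/' h.py
python3 - <<'E'
from h import *
im=cv2.imread('pics/w9.png')[130:270,280:450]; cv2.imwrite('pics/w9c.png',cv2.resize(im,None,fx=4,fy=4,interpolation=cv2.INTER_CUBIC))
im=cv2.imread('pics/w7.png')[50:190,280:450]; cv2.imwrite('pics/w7c.png',cv2.resize(im,None,fx=4,fy=4,interpolation=cv2.INTER_CUBIC))
im=cv2.imread('pics/s9.png')[60:160,235:375]; cv2.imwrite('pics/s9c.png',cv2.resize(im,None,fx=5,fy=5,interpolation=cv2.INTER_CUBIC))
E
```

```text
(no output)
```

View pics/w9c.png

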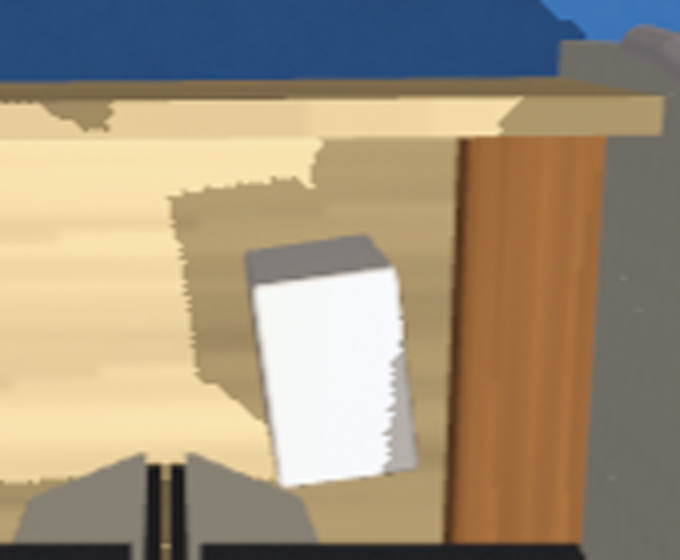

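View pics/w7c.png

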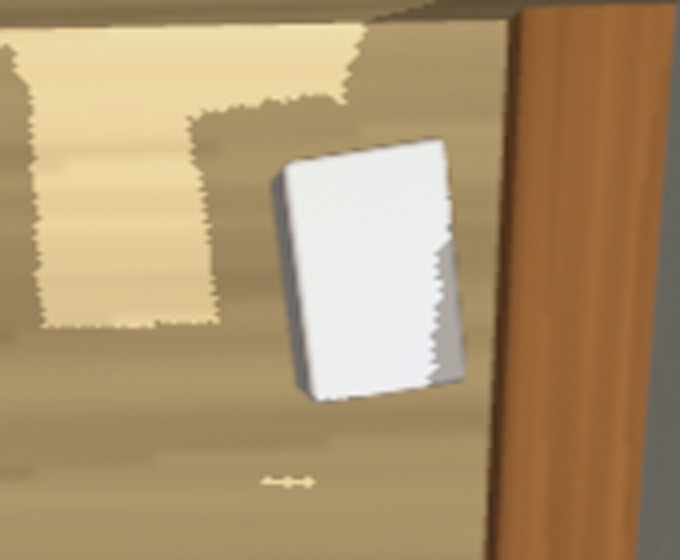

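View pics/s9c.png

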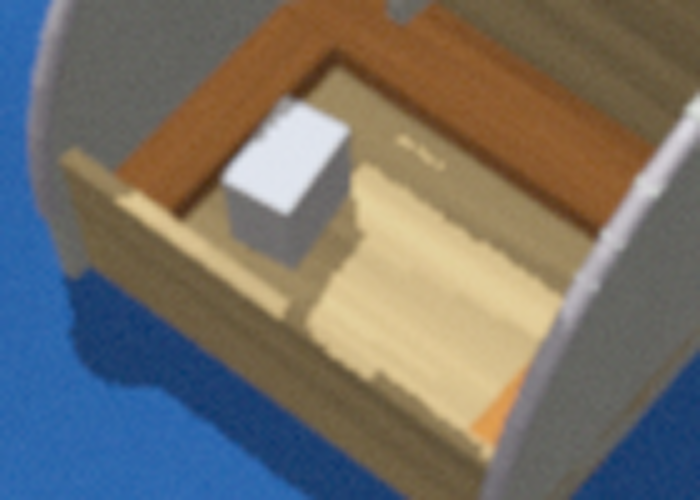

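Run:
```python
from h import *
w9=np.array([(254,287),(396,267),(416,466),(283,487)])/4+(280,130)
w7=np.array([(287,162),(442,140),(465,378),(316,401)])/4+(280,50)
# s9 corners order: front(-x) left(-y), front(+y)...: front edge (low x): (287,213)=-y,(225,180)=+y ; back: (350,135)=-y, (293,98)=+y
s9=np.array([(287,213),(225,180),(293,98),(350,135)])/5+(235,60)
P=[]
for i in range(4):
    x,r=tri([('w9',*w9[i]),('w7',*w7[i]),('s9',*s9[i])]); P.append(x); print(w2s(x).round(1),r)
P=np.array(P); c=P.mean(0); print('centre',c,w2s(c)); d=(P[2]+P[3]-P[0]-P[1])/2; print('long axis',np.degrees(np.arctan2(d[1],d[0])),np.linalg.norm(d)*1e3)
d=(P[1]+P[2]-P[0]-P[3])/2; print('short axis',np.degrees(np.arctan2(d[1],d[0])),np.linalg.norm(d)*1e3)
print(st()['eef_rot'])
```

```text
[-119.    34.6   89.5] [np.float64(0.7), np.float64(1.3), np.float64(2.0)]
[-123.8   72.8   88.3] [np.float64(1.6), np.float64(1.2), np.float64(2.7)]
[-65.   80.4  86.2] [np.float64(2.0), np.float64(2.5), np.float64(4.5)]
[-59.4  43.6  82.2] [np.float64(1.0), np.float64(1.8), np.float64(1.9)]
centre [0.5077949  0.2402555  0.08654223] [-91.8272259   57.83978818  86.5422324 ]
long axis 50.37892375199365 59.981115038446234
short axis 140.3157498006557 37.88780774592914
t 7.33 tcp [487.6  84.8 262.9] store [-211.6  -43.2  262.9] jaw 132.9 tilt 1.83 F [ 0.3 -0.3  0.1] g 0.67 q6 [   2.   15.   90.   -2.   74. -131.]
[[ 0.01928063 -0.73230848 -0.68070004]
 [-0.0254042  -0.68096561  0.73187462]
 [-0.99949131  0.00318163 -0.03173316]]
```

Run:
```python
from h import *
print(go(s2w(-91,58,200)))
```

```text
[ 20.7 156.1 -62.9]
```

Request:
step_arm(rows=[{"x": 2, "y": 20, "z": 0, "roll": -0.12}, {"x": 2, "y": 20, "z": 0, "roll": -0.12}, {"x": 2, "y": 20, "z": 0, "roll": -0.12}, {"x": 2, "y": 20, "z": 0, "roll": -0.12}, {"x": 2, "y": 20, "z": 0, "roll": -0.12}, {"x": 2, "y": 20, "z": 0, "roll": -0.12}, {"x": 2, "y": 20, "z": -10, "roll": -0.12}, {"x": 2, "y": 20, "z": -20, "roll": -0.12}], grip=0.85)

```text
t: 8.0
eef_pos: [0.5118, 0.2578, 0.2269]
eef_rot: [[-0.015, -0.97, 0.243], [-0.026, 0.244, 0.97], [-1.0, 0.008, -0.029]]
wrist_force: [0.2, -0.2, -0.4]
grip_width: 0.854
```

Run:
```python
from h import *
st();print(go(s2w(-91,58,200)))
```

```text
t 8.0 tcp [511.8 257.8 226.9] store [-77.   68.1 226.9] jaw 75.9 tilt 1.72 F [ 0.2 -0.2 -0.4] g 0.854 q6 [ 20.  26.  80.  -1.  76. -56.]
[ -3.5 -16.9 -26.9]
```

Remaining roll −25.5° (−0.445 rad).

Request:
step_arm(rows=[{"x": -1, "y": -5, "z": -10, "roll": -0.11}, {"x": -1, "y": -5, "z": -10, "roll": -0.11}, {"x": -1, "y": -4, "z": -7, "roll": -0.11}, {"x": 0, "y": -2, "z": 0, "roll": -0.11}, {"x": 0, "y": 0, "z": 0, "roll": 0}])

```text
t: 8.42
eef_pos: [0.5084, 0.2529, 0.1853]
eef_rot: [[-0.041, -0.763, 0.645], [-0.018, 0.646, 0.763], [-0.999, 0.02, -0.04]]
wrist_force: [0.9, 0.3, 0.5]
grip_width: 0.853
```

Run:
```python
from h import *
st();print(go(s2w(-91,58,67))); snap('wrist','w11')
```

```text
t 8.42 tcp [508.4 252.9 185.3] store [-82.8  66.7 185.3] jaw 49.8 tilt 2.58 F [0.9 0.3 0.5] g 0.853 q6 [ 19.  28.  83.  -0.  71. -31.]
[-1.000e-01 -1.190e+01 -1.183e+02]
```

View pics/w11.png

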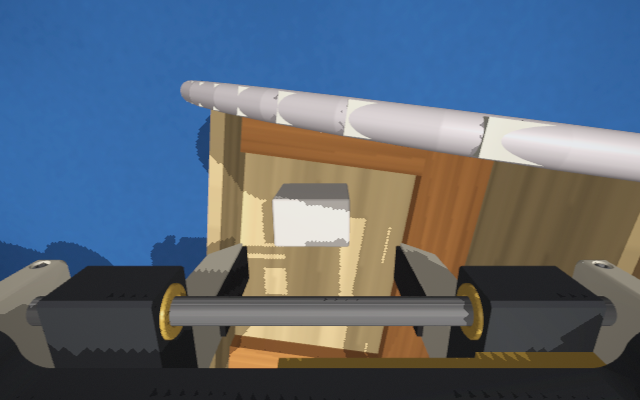

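Run:
```python
from h import *
print(proj('w11',s2w(-91.8,57.8,88)),'obs top centre ~ (311,222)')
for p in [(273,200),(347,210),(350,246),(275,246)]: print(w2s(atz('w11',*p,.09)).round(1))
```

```text
[313.17942612 223.17861041] obs top centre ~ (311,222)
[-124.5   72.9   90. ]
[-67.5  72.9  90. ]
[-60.6  43.7  90. ]
[-119.6   35.    90. ]
```

Request:
step_arm(rows=[{"x": 0, "y": -6, "z": -25, "roll": 0}, {"x": 0, "y": -6, "z": -25, "roll": 0}, {"x": 0, "y": 0, "z": -25, "roll": 0}, {"x": 0, "y": 0, "z": -10, "roll": 0}, {"x": 0, "y": 0, "z": 0, "roll": 0}])

```text
t: 8.88
eef_pos: [0.5111, 0.2449, 0.0963]
eef_rot: [[-0.039, -0.781, 0.624], [-0.017, 0.625, 0.781], [-0.999, 0.02, -0.037]]
wrist_force: [-1.7, -0.9, -0.1]
grip_width: 0.855
```

Run:
```python
from h import *
st();print(go(s2w(-91,58,67))); snap('wrist','w12')
```

```text
t 8.88 tcp [511.1 244.9  96.3] store [-86.3  59.   96.3] jaw 51.4 tilt 2.41 F [-1.7 -0.9 -0.1] g 0.855 q6 [ 18.  34.  89.  -0.  60. -33.]
[ -2.8  -3.9 -29.3]
```

View pics/w12.png

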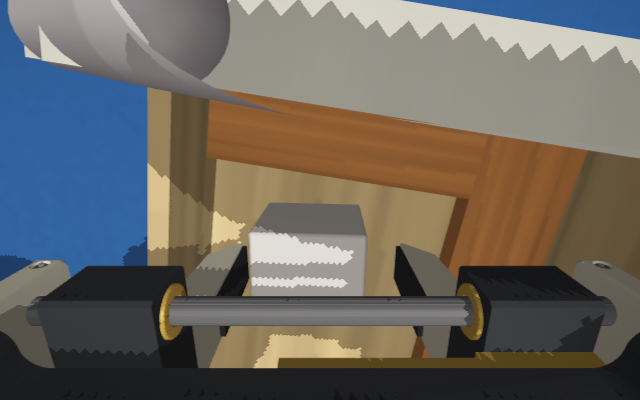

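Request:
step_arm(rows=[{"x": -4, "y": -4, "z": -10, "roll": 0}, {"x": 0, "y": 0, "z": -15, "roll": 0}, {"x": 0, "y": 0, "z": -5, "roll": 0}, {"x": 0, "y": 0, "z": 0, "roll": 0}])

```text
t: 9.27
eef_pos: [0.5111, 0.2435, 0.0714]
eef_rot: [[-0.029, -0.785, 0.619], [-0.014, 0.62, 0.785], [-0.999, 0.015, -0.029]]
wrist_force: [-0.7, 0.8, 0.2]
grip_width: 0.85
```

Request:
step_arm(rows=[{"x": 0, "y": 0, "z": 0, "roll": 0}, {"x": 0, "y": 0, "z": 0, "roll": 0}, {"x": 0, "y": 0, "z": 0, "roll": 0}, {"x": 0, "y": 0, "z": 0, "roll": 0}, {"x": 0, "y": 0, "z": 0, "roll": 0}], grip=0, newtons=10)

```text
t: 9.68
eef_pos: [0.5137, 0.2449, 0.0761]
eef_rot: [[-0.023, -0.786, 0.618], [-0.012, 0.618, 0.786], [-1.0, 0.011, -0.023]]
wrist_force: [-0.4, -0.7, -0.4]
grip_width: 0.653
```

Run:
```python
from h import *
st()
```

```text
t 9.68 tcp [513.7 244.9  76.1] store [-84.3  57.3  76.1] jaw 51.8 tilt 1.46 F [-0.4 -0.7 -0.4] g 0.653 q6 [ 18.  35.  91.  -0.  56. -34.]
```

Request:
step_arm(rows=[{"x": 0, "y": 0, "z": 20, "roll": 0}, {"x": 0, "y": 0, "z": 35, "roll": 0}, {"x": 0, "y": 0, "z": 40, "roll": 0}, {"x": 0, "y": 0, "z": 40, "roll": 0}, {"x": 0, "y": 0, "z": 40, "roll": 0}, {"x": 0, "y": -15, "z": 20, "roll": -0.05}, {"x": 0, "y": -30, "z": 0, "roll": -0.1}, {"x": 0, "y": -30, "z": 0, "roll": -0.1}])

```text
t: 10.35
eef_pos: [0.5097, 0.1716, 0.2812]
eef_rot: [[-0.025, -0.609, 0.792], [-0.002, 0.793, 0.61], [-1.0, 0.014, -0.021]]
wrist_force: [0.7, -0.3, -1.3]
grip_width: 0.649
```

Request:
step_arm(rows=[{"x": 0, "y": -35, "z": 0, "roll": -0.1}, {"x": 0, "y": -35, "z": 0, "roll": -0.1}, {"x": 0, "y": -35, "z": 0, "roll": -0.1}, {"x": 0, "y": -35, "z": 0, "roll": -0.1}, {"x": 0, "y": -35, "z": 0, "roll": -0.1}, {"x": 0, "y": -35, "z": 0, "roll": -0.1}, {"x": 0, "y": -35, "z": 0, "roll": 0}, {"x": 0, "y": -35, "z": 0, "roll": 0}])

```text
t: 11.02
eef_pos: [0.5073, -0.119, 0.2865]
eef_rot: [[-0.012, -0.024, 1.0], [0.011, 1.0, 0.024], [-1.0, 0.011, -0.012]]
wrist_force: [0.6, -0.7, -1.2]
grip_width: 0.649
```

Run:
```python
from h import *
st(); print(go((.505,-.426,.2)))
```

```text
t 11.02 tcp [ 507.3 -119.   286.5] store [-334.5 -207.   286.5] jaw 1.4 tilt 0.92 F [ 0.6 -0.7 -1.2] g 0.649 q6 [-22.  18.  83.   0.  80. -23.]
[  -2.3 -307.   -86.5]
```

Request:
step_arm(rows=[{"x": 0, "y": -38, "z": 0, "roll": 0}, {"x": 0, "y": -38, "z": 0, "roll": 0}, {"x": 0, "y": -38, "z": 0, "roll": 0}, {"x": 0, "y": -38, "z": 0, "roll": 0}, {"x": 0, "y": -38, "z": 0, "roll": 0}, {"x": 0, "y": -38, "z": 0, "roll": 0}, {"x": 0, "y": -35, "z": -10, "roll": 0}, {"x": 0, "y": -25, "z": -30, "roll": 0}])

```text
t: 11.68
eef_pos: [0.5049, -0.425, 0.2547]
eef_rot: [[-0.0, -0.022, 1.0], [-0.0, 1.0, 0.022], [-1.0, -0.0, -0.0]]
wrist_force: [0.1, -0.2, -0.9]
grip_width: 0.655
```

Run:
```python
from h import *
st(); print(go((.505,-.426,.055))); snap('wrist','w13'); snap('top','t13')
```

```text
t 11.68 tcp [ 504.9 -425.   254.7] store [-542.7 -431.3  254.7] jaw 1.2 tilt 0.03 F [ 0.1 -0.2 -0.9] g 0.655 q6 [-47.  34.  62.  -0.  84. -48.]
[ 1.000e-01 -1.000e+00 -1.997e+02]
```

View pics/w13.png

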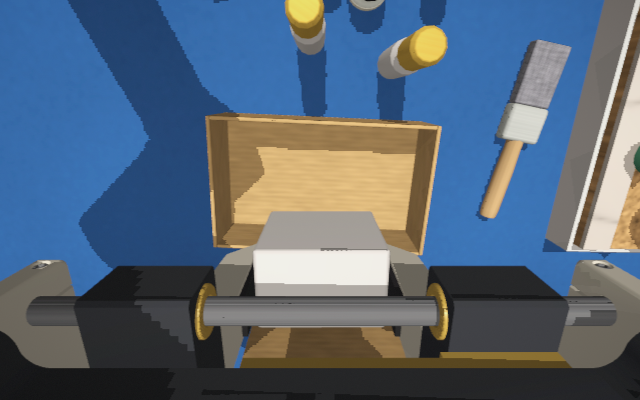

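View pics/t13.png

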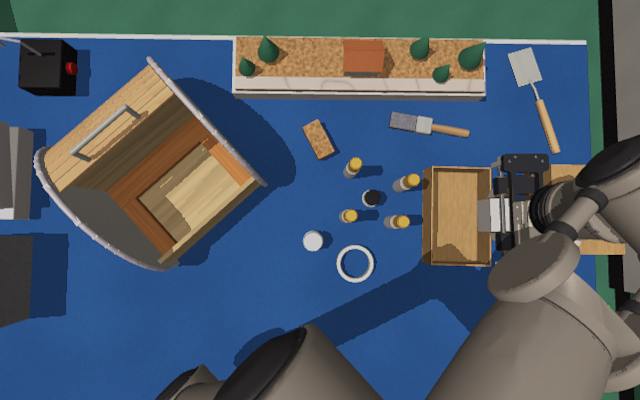

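Run:
```python
from h import *
for p in [(207,118),(440,127),(424,253),(214,250)]: print((atz('w13',*p,.07)*1e3).round(), (atz('w13',*p,.004)*1e3).round())
for p in [(425,168),(491,168),(491,265),(424,264)]: print((atz('t13',*p,.07)*1e3).round())
for p in [(433,175),(483,175),(483,260),(433,260)]: print((atz('t13',*p,.004)*1e3).round())
```

```text
[ 393. -362.   70.] [ 371. -367.    4.]
[ 619. -366.   70.] [ 642. -371.    4.]
[ 619. -502.   70.] [ 643. -534.    4.]
[ 389. -503.   70.] [ 366. -535.    4.]
[ 616. -350.   70.]
[ 617. -506.   70.]
[ 392. -501.   70.]
[ 393. -346.   70.]
[ 608. -392.    4.]
[ 609. -518.    4.]
[ 397. -514.    4.]
[ 396. -389.    4.]
```

Request:
step_arm(rows=[{"x": 0, "y": -4, "z": -40, "roll": 0}, {"x": 0, "y": -4, "z": -40, "roll": 0}, {"x": 0, "y": 0, "z": -40, "roll": 0}, {"x": 0, "y": 0, "z": -40, "roll": 0}, {"x": 0, "y": 0, "z": -30, "roll": 0}, {"x": 0, "y": 0, "z": -12, "roll": 0}, {"x": 0, "y": 0, "z": 0, "roll": 0}])

```text
t: 12.37
eef_pos: [0.5023, -0.4291, 0.0449]
eef_rot: [[-0.006, -0.018, 1.0], [0.008, 1.0, 0.018], [-1.0, 0.008, -0.006]]
wrist_force: [-0.8, 0.1, 0.1]
grip_width: 0.652
```

Run:
```python
from h import *
st()
```

```text
t 12.37 tcp [ 502.3 -429.1   44.9] store [-547.4 -432.6   44.9] jaw 1.0 tilt 0.56 F [-0.8  0.1  0.1] g 0.652 q6 [-47.  45.  76.   0.  60. -48.]
```

Request:
step_arm(rows=[{"x": 0, "y": 0, "z": 0, "roll": 0}, {"x": 0, "y": 0, "z": 0, "roll": 0}, {"x": 0, "y": 0, "z": 0, "roll": 0}, {"x": 0, "y": 0, "z": 20, "roll": 0}, {"x": 0, "y": 0, "z": 40, "roll": 0}, {"x": 0, "y": 0, "z": 40, "roll": 0}, {"x": 0, "y": 0, "z": 40, "roll": 0}, {"x": 0, "y": 0, "z": 40, "roll": 0}], grip=0.85)

```text
t: 13.03
eef_pos: [0.5016, -0.4253, 0.2317]
eef_rot: [[-0.008, -0.02, 1.0], [0.011, 1.0, 0.02], [-1.0, 0.011, -0.008]]
wrist_force: [1.2, -1.0, -0.1]
grip_width: 0.851
```

Run:
```python
from h import *
st(); snap('wrist','w14'); snap('top','t14')
for p in [(304,8),(428,45)]: print((atz('w13',*p,.138)*1e3).round(1))
```

```text
t 13.03 tcp [ 501.6 -425.3  231.7] store [-545.4 -429.3  231.7] jaw 1.1 tilt 0.81 F [ 1.2 -1.  -0.1] g 0.851 q6 [-47.  35.  64.   0.  82. -48.]
[ 489.5 -282.2  138. ]
[ 578.6 -303.8  138. ]
```

View pics/w14.png

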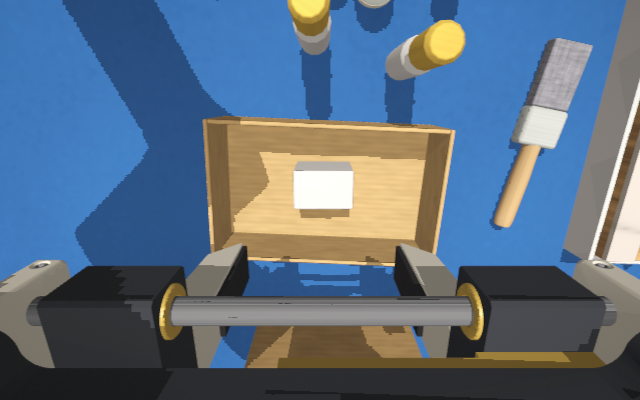

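View pics/t14.png

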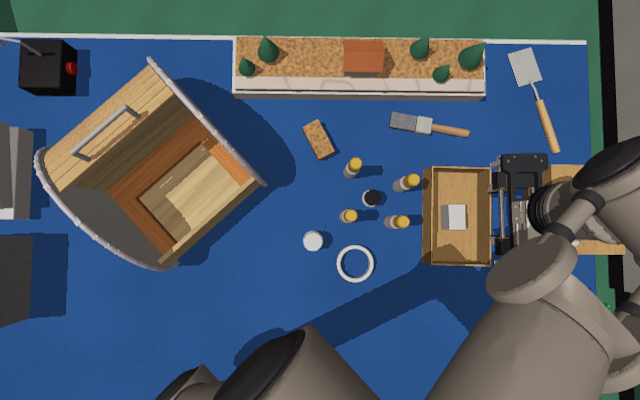

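Request:
step_arm(rows=[{"x": -2, "y": 28, "z": 0, "roll": 0}, {"x": -2, "y": 28, "z": 0, "roll": 0}, {"x": -2, "y": 28, "z": 0, "roll": 0}, {"x": -2, "y": 28, "z": -10, "roll": 0}, {"x": -2, "y": 28, "z": -15, "roll": 0}, {"x": 0, "y": 0, "z": 0, "roll": 0}], grip=0.7)

```text
t: 13.63
eef_pos: [0.4944, -0.2857, 0.2255]
eef_rot: [[0.021, -0.016, 1.0], [-0.017, 1.0, 0.016], [-1.0, -0.017, 0.021]]
wrist_force: [0.0, -0.1, -0.6]
grip_width: 0.699
```

Run:
```python
from h import *
st(); print(go((.490,-.281,.110))); snap('wrist','w15')
```

```text
t 13.63 tcp [ 494.4 -285.7  225.5] store [-456.6 -321.4  225.5] jaw 0.9 tilt 1.57 F [ 0.  -0.1 -0.6] g 0.699 q6 [-38.  24.  83.  -0.  72. -39.]
[  -4.4    4.7 -115.5]
```

View pics/w15.png

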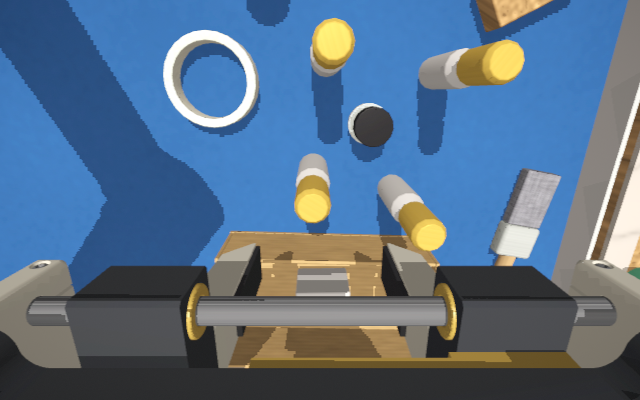

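```bash
cat >> h.py <<'E'
def caps(n,pts,z=.137):
    for k,p in pts.items(): print(k,(atz(n,*p,z)*1e3).round(1))
E
python3 - <<'E'
from h import *
caps('w15',dict(D=(312,206),B=(429,235),C=(333,42),A=(505,61)))
for k,a,b in (('D',(312,206),(403.2,221.7)),('B',(429,235),(413.5,180)),('C',(333,42),(351,215.7)),('A',(505,61),(356,163.7))):
  x,r=tri([('w15',*a),('top0',*b)]); print(k,(x*1e3).round(1),r)
E
```

```text
D [ 489. -280.  137.]
B [ 579.1 -303.   137. ]
C [ 501.5 -169.9  137. ]
A [ 613.9 -179.   137. ]
D [ 489.3 -284.2  125.3] [np.float64(0.3), np.float64(0.3)]
B [ 579.1 -303.7  136.4] [np.float64(0.5), np.float64(0.5)]
C [ 501.5 -169.9  137.5] [np.float64(0.0), np.float64(0.0)]
A [ 612.  -179.8  141.1] [np.float64(0.4), np.float64(0.4)]
```

Request:
step_arm(rows=[{"x": -2.5, "y": 3, "z": -15, "roll": 0}, {"x": -2.5, "y": 3, "z": -25, "roll": 0}, {"x": 0, "y": 0, "z": -20, "roll": 0}, {"x": 0, "y": 0, "z": 0, "roll": 0}])

```text
t: 14.02
eef_pos: [0.4937, -0.2863, 0.1737]
eef_rot: [[0.038, -0.016, 0.999], [-0.033, 0.999, 0.017], [-0.999, -0.033, 0.037]]
wrist_force: [-1.2, -0.7, -0.5]
grip_width: 0.7
```

Run:
```python
from h import *
st(); print(go((.490,-.2805,.110))); snap('wrist','w16')
```

```text
t 14.02 tcp [ 493.7 -286.3  173.7] store [-457.4 -321.3  173.7] jaw 1.0 tilt 2.87 F [-1.2 -0.7 -0.5] g 0.7 q6 [-38.  26.  88.  -0.  63. -39.]
[ -3.7   5.8 -63.7]
```

View pics/w16.png

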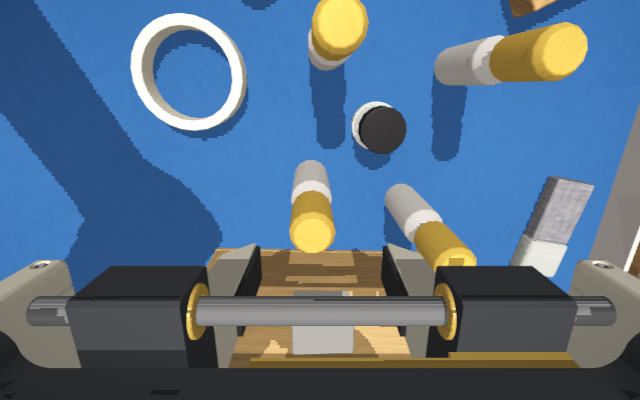

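Request:
step_arm(rows=[{"x": -2, "y": 3, "z": 0, "roll": 0}, {"x": -2, "y": 3, "z": 0, "roll": 0}, {"x": 0, "y": 0, "z": 0, "roll": 0}, {"x": 0, "y": 0, "z": 0, "roll": 0}], grip=0.7)

```text
t: 14.4
eef_pos: [0.4923, -0.2839, 0.1814]
eef_rot: [[0.047, -0.014, 0.999], [-0.04, 0.999, 0.016], [-0.998, -0.041, 0.047]]
wrist_force: [0.6, 0.8, -0.3]
grip_width: 0.701
```

Run:
```python
from h import *
s=st(); print(s['eef_rot'][:,0],go((.490,-.2805,.110)))
```

```text
t 14.4 tcp [ 492.3 -283.9  181.4] store [-456.8 -318.7  181.4] jaw 0.9 tilt 3.57 F [ 0.6  0.8 -0.3] g 0.701 q6 [-38.  25.  89.  -0.  63. -38.]
[ 0.04725548 -0.04047718 -0.99806238] [ -2.3   3.4 -71.4]
```

Request:
step_arm(rows=[{"x": 0, "y": 0, "z": 0, "roll": 0}, {"x": 0, "y": 0, "z": 0, "roll": 0}, {"x": 0, "y": 0, "z": 0, "roll": 0}, {"x": 0, "y": 0, "z": 0, "roll": 0}])

```text
t: 14.73
eef_pos: [0.4932, -0.2847, 0.1837]
eef_rot: [[0.051, -0.014, 0.999], [-0.043, 0.999, 0.016], [-0.998, -0.044, 0.05]]
wrist_force: [0.2, 0.5, -0.7]
grip_width: 0.701
```

Run:
```python
from h import *
s=st(); print(s['eef_rot'][:,0],s['joint_velocities'].round(2))
```

```text
t 14.73 tcp [ 493.2 -284.7  183.7] store [-456.7 -319.8  183.7] jaw 0.9 tilt 3.81 F [ 0.2  0.5 -0.7] g 0.701 q6 [-38.  25.  88.  -0.  63. -38.]
[ 0.05054829 -0.04307419 -0.99779231] [-0.01 -0.04 -0.15  0.04  0.09 -0.05]
```

Request:
step_arm(rows=[{"x": 0, "y": 0, "z": -5, "roll": 0}, {"x": 0, "y": 0, "z": -5, "roll": 0}, {"x": 0, "y": 0, "z": -5, "roll": 0}, {"x": 0, "y": 0, "z": -5, "roll": 0}])

```text
t: 15.07
eef_pos: [0.4935, -0.2849, 0.1627]
eef_rot: [[0.052, -0.014, 0.999], [-0.044, 0.999, 0.016], [-0.998, -0.045, 0.051]]
wrist_force: [0.0, 0.3, -0.3]
grip_width: 0.701
```

Run:
```python
from h import *
s=st(); print(s['eef_rot'][:,0],s['joint_velocities'].round(2))
```

```text
t 15.07 tcp [ 493.5 -284.9  162.7] store [-456.6 -320.2  162.7] jaw 0.9 tilt 3.9 F [ 0.   0.3 -0.3] g 0.701 q6 [-38.  26.  90.  -0.  60. -38.]
[ 0.05178602 -0.0440181  -0.99768763] [-0.    4.37  5.01 -0.04 -9.03  0.06]
```

Request:
step_arm(rows=[{"x": 0, "y": 0, "z": 40, "roll": 0}, {"x": 0, "y": 0, "z": 40, "roll": 0}, {"x": 0, "y": 0, "z": 0, "roll": 0}, {"x": 0, "y": 0, "z": 0, "roll": 0}])

```text
t: 15.4
eef_pos: [0.4912, -0.2831, 0.239]
eef_rot: [[0.042, -0.014, 0.999], [-0.037, 0.999, 0.016], [-0.998, -0.037, 0.042]]
wrist_force: [0.1, -0.1, -1.0]
grip_width: 0.7
```

Run:
```python
from h import *
s=st(); print(s['eef_rot'][:,0],s['joint_velocities'].round(2))
```

```text
t 15.4 tcp [ 491.2 -283.1  239. ] store [-457.2 -317.3  239. ] jaw 0.9 tilt 3.21 F [ 0.1 -0.1 -1. ] g 0.7 q6 [-38.  22.  84.  -0.  71. -38.]
[ 0.04223356 -0.03667584 -0.99843438] [ 0.07 -2.24 -3.57  0.05  1.78  0.11]
```

Request:
step_arm(rows=[{"x": 0, "y": 0, "z": 41, "roll": 0}, {"x": 0, "y": 0, "z": 41, "roll": 0}, {"x": 0, "y": 0, "z": 0, "roll": 0}, {"x": 0, "y": 0, "z": 0, "roll": 0}, {"x": 0, "y": 0, "z": 41, "roll": 0}, {"x": 0, "y": 0, "z": 41, "roll": 0}, {"x": 0, "y": 0, "z": 0, "roll": 0}, {"x": 0, "y": 0, "z": 0, "roll": 0}])

```text
t: 16.07
eef_pos: [0.4879, -0.2807, 0.395]
eef_rot: [[0.025, -0.015, 1.0], [-0.023, 1.0, 0.015], [-0.999, -0.024, 0.024]]
wrist_force: [0.0, -0.5, -1.8]
grip_width: 0.699
```

Request:
step_arm(rows=[{"x": 0, "y": 0, "z": 0, "roll": 0}, {"x": 0, "y": 0, "z": -10, "roll": 0}, {"x": 0, "y": 0, "z": -15, "roll": 0}, {"x": 0, "y": 0, "z": -20, "roll": 0}, {"x": 0, "y": 0, "z": -20, "roll": 0}, {"x": 0, "y": 0, "z": -20, "roll": 0}, {"x": 0, "y": 0, "z": -20, "roll": 0}, {"x": 0, "y": 0, "z": -20, "roll": 0}])

```text
t: 16.73
eef_pos: [0.4857, -0.2791, 0.2542]
eef_rot: [[0.016, -0.015, 1.0], [-0.016, 1.0, 0.015], [-1.0, -0.016, 0.015]]
wrist_force: [0.0, -0.3, 0.6]
grip_width: 0.7
```

Request:
step_arm(rows=[{"x": 1, "y": 0, "z": -20, "roll": 0}, {"x": 1, "y": 0, "z": -18, "roll": 0}, {"x": 1, "y": 0, "z": -15, "roll": 0}, {"x": 1, "y": -1, "z": -12, "roll": 0}, {"x": 0, "y": 0, "z": -10, "roll": 0}, {"x": 0, "y": 0, "z": -8, "roll": 0}, {"x": 0, "y": 0, "z": -6, "roll": 0}, {"x": 0, "y": 0, "z": -4, "roll": 0}])

```text
t: 17.4
eef_pos: [0.48, -0.2727, 0.1363]
eef_rot: [[-0.011, -0.015, 1.0], [0.004, 1.0, 0.015], [-1.0, 0.005, -0.011]]
wrist_force: [1.1, -0.8, -0.4]
grip_width: 0.694
```

Run:
```python
from h import *
s=st(); print(s['eef_rot'][:,0],go((.490,-.2805,.110)))
snap('wrist','w17')
```

```text
t 17.4 tcp [ 480.  -272.7  136.3] store [-458.4 -302.   136.3] jaw 0.8 tilt 0.7 F [ 1.1 -0.8 -0.4] g 0.694 q6 [-37.  29.  91.  -0.  61. -38.]
[-0.01145352  0.00446393 -0.99992444] [ 10.   -7.8 -26.3]
```

View pics/w17.png

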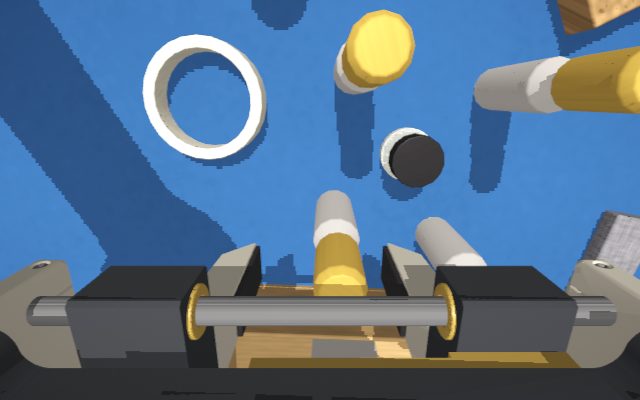

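Request:
step_arm(rows=[{"x": 3, "y": -2, "z": -5, "roll": 0}, {"x": 3, "y": -2, "z": -6, "roll": 0}, {"x": 2, "y": -2, "z": -6, "roll": 0}, {"x": 2, "y": -1, "z": -5, "roll": 0}, {"x": 1, "y": -1, "z": -4, "roll": 0}, {"x": 0, "y": 0, "z": -2, "roll": 0}])

```text
t: 17.95
eef_pos: [0.493, -0.2823, 0.1066]
eef_rot: [[-0.009, -0.015, 1.0], [0.002, 1.0, 0.015], [-1.0, 0.003, -0.009]]
wrist_force: [0.2, -0.2, 0.8]
grip_width: 0.699
```

Run:
```python
from h import *
s=st(); print(s['eef_rot'][:,0],go((.490,-.2805,.110)))
```

```text
t 17.95 tcp [ 493.  -282.3  106.6] store [-455.2 -317.9  106.6] jaw 0.8 tilt 0.53 F [ 0.2 -0.2  0.8] g 0.699 q6 [-37.  32.  90.  -0.  58. -38.]
[-0.0088617   0.00244419 -0.99995775] [-3.   1.8  3.4]
```

Request:
step_arm(rows=[{"x": -1.5, "y": 1, "z": 1, "roll": 0}, {"x": -1.5, "y": 1, "z": 0, "roll": 0}, {"x": 0, "y": 0, "z": 0, "roll": 0}])

```text
t: 18.2
eef_pos: [0.4897, -0.28, 0.107]
eef_rot: [[-0.01, -0.015, 1.0], [0.003, 1.0, 0.015], [-1.0, 0.003, -0.01]]
wrist_force: [-0.2, 0.3, 0.3]
grip_width: 0.696
```

Request:
step_arm(rows=[{"x": 0, "y": 0, "z": 0, "roll": 0}, {"x": 0, "y": 0, "z": 0, "roll": 0}, {"x": 0, "y": 0, "z": 0, "roll": 0}, {"x": 0, "y": 0, "z": 0, "roll": 0}, {"x": 0, "y": 0, "z": 0, "roll": 0}, {"x": 0, "y": 0, "z": 0, "roll": 0}], grip=0, newtons=25)

```text
t: 18.7
eef_pos: [0.4899, -0.2801, 0.1084]
eef_rot: [[-0.008, -0.015, 1.0], [0.002, 1.0, 0.015], [-1.0, 0.002, -0.008]]
wrist_force: [-0.6, -0.2, 0.0]
grip_width: 0.314
```

Run:
```python
from h import *
s=st(); print(s['eef_rot'][:,0]); snap('wrist','w18')
```

```text
t 18.7 tcp [ 489.9 -280.1  108.4] store [-456.  -314.2  108.4] jaw 0.8 tilt 0.45 F [-0.6 -0.2  0. ] g 0.314 q6 [-37.  32.  91.  -0.  58. -38.]
[-0.00776315  0.0016617  -0.99996849]
```

View pics/w18.png

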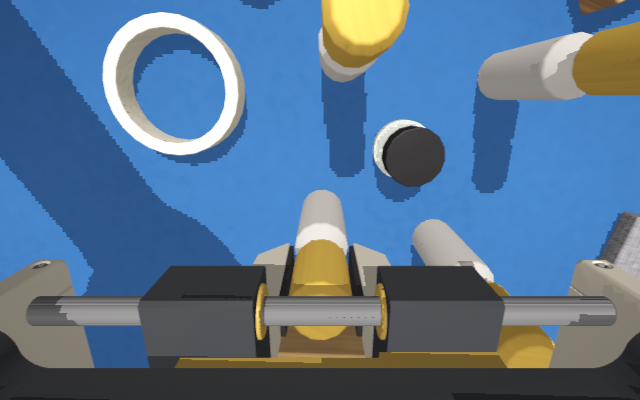

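Run:
```python
from h import *
for y in (75,25,-25,-75): print(y,(s2w(-76,y)*1e3).round(0),(s2w(-290,y)*1e3).round(0))
```

```text
75 [508. 264.   0.] [350. 119.   0.]
25 [542. 227.   0.] [384.  82.   0.]
-25 [575. 190.   0.] [417.  45.   0.]
-75 [609. 153.   0.] [451.   9.   0.]
```

Request:
step_arm(rows=[{"x": 0, "y": 0, "z": 0, "roll": 0}, {"x": 0, "y": 0, "z": 4, "roll": 0}, {"x": 0, "y": 0, "z": 10, "roll": 0}, {"x": 0, "y": 0, "z": 20, "roll": 0}, {"x": 0, "y": 0, "z": 25, "roll": 0}, {"x": 0, "y": 0, "z": 25, "roll": 0}, {"x": 0, "y": 0, "z": 25, "roll": 0}, {"x": 0, "y": 0, "z": 25, "roll": 0}])

```text
t: 19.42
eef_pos: [0.4857, -0.277, 0.2443]
eef_rot: [[-0.02, -0.015, 1.0], [0.011, 1.0, 0.015], [-1.0, 0.011, -0.02]]
wrist_force: [0.7, -0.3, -1.9]
grip_width: 0.297
```

Run:
```python
from h import *
s=st(); print(s['eef_rot'][:,0]); snap('wrist','w19')
```

```text
t 19.42 tcp [ 485.7 -277.   244.3] store [-457.1 -309.1  244.3] jaw 0.8 tilt 1.31 F [ 0.7 -0.3 -1.9] g 0.297 q6 [-37.  24.  80.  -0.  77. -38.]
[-0.0200285   0.01092144 -0.99973976]
```

View pics/w19.png

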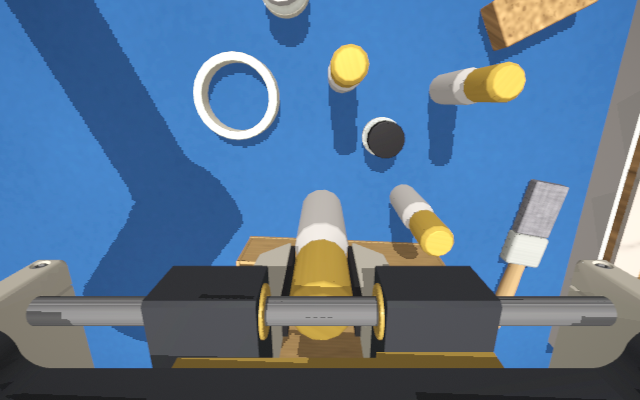

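Request:
step_arm(rows=[{"x": 0, "y": 5, "z": 25, "roll": 0.03}, {"x": 0, "y": 12, "z": 18, "roll": 0.06}, {"x": 0, "y": 20, "z": 5, "roll": 0.09}, {"x": 0, "y": 28, "z": 0, "roll": 0.09}, {"x": 0, "y": 33, "z": 0, "roll": 0.09}, {"x": 0, "y": 33, "z": 0, "roll": 0.09}, {"x": 0, "y": 33, "z": 0, "roll": 0.09}, {"x": 0, "y": 33, "z": 0, "roll": 0.09}])

```text
t: 20.13
eef_pos: [0.486, -0.0807, 0.3092]
eef_rot: [[-0.0, -0.613, 0.79], [-0.008, 0.79, 0.613], [-1.0, -0.007, -0.005]]
wrist_force: [1.0, -0.1, -1.2]
grip_width: 0.299
```

Request:
step_arm(rows=[{"x": 4, "y": 33, "z": 0, "roll": 0.08}, {"x": 4, "y": 33, "z": 0, "roll": 0}, {"x": 4, "y": 33, "z": 0, "roll": 0}, {"x": 4, "y": 33, "z": 0, "roll": 0}, {"x": 4, "y": 33, "z": 0, "roll": 0}, {"x": 4, "y": 33, "z": 0, "roll": 0}, {"x": 0, "y": 30, "z": 0, "roll": 0}, {"x": 0, "y": 25, "z": 0, "roll": 0}])

```text
t: 20.8
eef_pos: [0.5064, 0.1865, 0.3154]
eef_rot: [[0.007, -0.682, 0.731], [-0.008, 0.731, 0.682], [-1.0, -0.011, -0.001]]
wrist_force: [0.9, 0.3, -0.2]
grip_width: 0.301
```

Run:
```python
from h import *
s=st(); print(s['eef_rot'][:,0],go(s2w(-76,75,143.4)))
```

```text
t 20.8 tcp [506.4 186.5 315.4] store [-129.1   19.1  315.4] jaw 43.0 tilt 0.61 F [ 0.9  0.3 -0.2] g 0.301 q6 [ 12.  18.  77.  -1.  84. -31.]
[ 0.00669519 -0.00837058 -0.99994255] [   1.5   77.1 -172. ]
```

Request:
step_arm(rows=[{"x": 0, "y": 20, "z": -5, "roll": 0}, {"x": 0, "y": 18, "z": -10, "roll": 0}, {"x": 0, "y": 14, "z": -15, "roll": 0}, {"x": 0, "y": 10, "z": -18, "roll": 0}, {"x": 0, "y": 6, "z": -18, "roll": 0}, {"x": 0, "y": 3, "z": -18, "roll": 0}, {"x": 0, "y": 0, "z": -18, "roll": 0}, {"x": 0, "y": 0, "z": -15, "roll": 0}])

```text
t: 21.47
eef_pos: [0.505, 0.2692, 0.2024]
eef_rot: [[0.019, -0.689, 0.724], [-0.002, 0.725, 0.689], [-1.0, -0.015, 0.012]]
wrist_force: [-0.3, 0.3, -2.2]
grip_width: 0.3
```

Run:
```python
from h import *
s=st(); print(s['eef_rot'][:,0],go(s2w(-76,75,143.4))); snap('wrist','w20')
```

```text
t 21.47 tcp [505.  269.2 202.4] store [-74.3  81.1 202.4] jaw 43.6 tilt 1.08 F [-0.3  0.3 -2.2] g 0.3 q6 [ 21.  26.  84.  -1.  69. -23.]
[ 0.01873884 -0.00235678 -0.99982163] [  2.9  -5.6 -59. ]
```

View pics/w20.png

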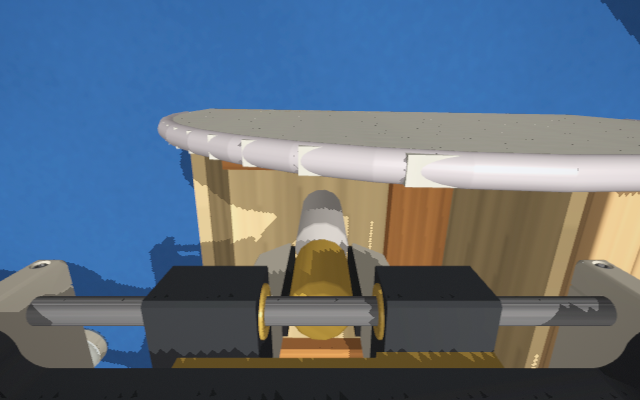

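Request:
step_arm(rows=[{"x": 1, "y": -2, "z": -12, "roll": 0}, {"x": 1, "y": -2, "z": -11, "roll": 0}, {"x": 1, "y": -2, "z": -9, "roll": 0}, {"x": 0, "y": -1, "z": -7, "roll": 0}, {"x": 0, "y": 0, "z": -5, "roll": 0}, {"x": 0, "y": 0, "z": -4, "roll": 0}])

```text
t: 22.02
eef_pos: [0.5075, 0.2612, 0.1517]
eef_rot: [[0.016, -0.689, 0.725], [-0.003, 0.725, 0.689], [-1.0, -0.014, 0.01]]
wrist_force: [0.5, 0.0, -1.0]
grip_width: 0.297
```

Run:
```python
from h import *
s=st(); print(s['eef_rot'][:,0],go(s2w(-76,73,143.4)))
```

```text
t 22.02 tcp [507.5 261.2 151.7] store [-77.9  73.5 151.7] jaw 43.5 tilt 0.95 F [ 0.5  0.  -1. ] g 0.297 q6 [ 20.  29.  88.  -1.  63. -23.]
[ 0.0162868  -0.00327883 -0.99986199] [ 1.8  0.9 -8.3]
```

Request:
step_arm(rows=[{"x": 0, "y": 0, "z": -3, "roll": 0}, {"x": 0, "y": 0, "z": -3, "roll": 0}, {"x": 0, "y": 0, "z": -2, "roll": 0}, {"x": 0, "y": 0, "z": -1, "roll": 0}])

```text
t: 22.35
eef_pos: [0.5084, 0.2613, 0.1435]
eef_rot: [[0.019, -0.689, 0.725], [-0.003, 0.725, 0.689], [-1.0, -0.015, 0.012]]
wrist_force: [-1.5, -2.1, 11.1]
grip_width: 0.298
```

Run:
```python
from h import *
s=st(); print(s['eef_rot'][:,0],go(s2w(-76,73,143.4)))
```

```text
t 22.35 tcp [508.4 261.3 143.5] store [-77.2  73.  143.5] jaw 43.5 tilt 1.09 F [-1.5 -2.1 11.1] g 0.298 q6 [ 20.  29.  88.  -1.  61. -23.]
[ 0.01878961 -0.00270607 -0.9998198 ] [ 0.9  0.8 -0.1]
```

Request:
step_arm(rows=[{"x": 0, "y": 0, "z": 0.5, "roll": 0}, {"x": 0, "y": 0, "z": 0, "roll": 0}, {"x": 0, "y": 0, "z": 0, "roll": 0}, {"x": 0, "y": 0, "z": 0, "roll": 0}, {"x": 0, "y": 0, "z": 0, "roll": 0}], grip=0.65)

```text
t: 22.77
eef_pos: [0.5095, 0.262, 0.1457]
eef_rot: [[0.023, -0.689, 0.725], [-0.001, 0.725, 0.689], [-1.0, -0.017, 0.016]]
wrist_force: [-0.2, -0.1, 0.1]
grip_width: 0.608
```

Run:
```python
from h import *
s=st(); snap('wrist','w21')
```

```text
t 22.77 tcp [509.5 262.  145.7] store [-76.   72.7 145.7] jaw 43.6 tilt 1.31 F [-0.2 -0.1  0.1] g 0.608 q6 [ 20.  29.  88.  -1.  61. -23.]
```

View pics/w21.png

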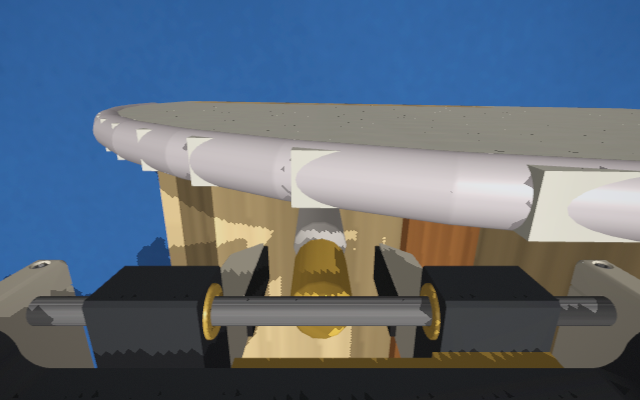

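Request:
step_arm(rows=[{"x": 0, "y": 0, "z": 8, "roll": 0}, {"x": 0, "y": 0, "z": 20, "roll": 0}, {"x": 0, "y": 0, "z": 35, "roll": 0}, {"x": 0, "y": 0, "z": 35, "roll": 0}, {"x": 0, "y": -10, "z": 15, "roll": 0}, {"x": 0, "y": -20, "z": 5, "roll": 0}, {"x": 0, "y": -30, "z": 0, "roll": 0}, {"x": 0, "y": -35, "z": 0, "roll": 0}])

```text
t: 23.48
eef_pos: [0.5073, 0.1693, 0.2723]
eef_rot: [[0.024, -0.695, 0.719], [0.0, 0.719, 0.695], [-1.0, -0.016, 0.017]]
wrist_force: [0.3, -0.8, -0.8]
grip_width: 0.65
```

Request:
step_arm(rows=[{"x": 0, "y": -38, "z": 0, "roll": 0}, {"x": 0, "y": -38, "z": 0, "roll": 0}, {"x": 0, "y": -38, "z": 0, "roll": 0}, {"x": 0, "y": -38, "z": 0, "roll": 0}, {"x": 0, "y": -38, "z": 0, "roll": 0}, {"x": 0, "y": -38, "z": 0, "roll": 0}, {"x": 0, "y": -30, "z": 0, "roll": 0}, {"x": 0, "y": -25, "z": 0, "roll": 0}])

```text
t: 24.15
eef_pos: [0.5047, -0.127, 0.2796]
eef_rot: [[0.033, -0.697, 0.716], [-0.001, 0.717, 0.697], [-0.999, -0.024, 0.023]]
wrist_force: [0.4, 0.9, 0.3]
grip_width: 0.647
```

Run:
```python
from h import *
s=st(); print(s['eef_rot'][:,0],go((.502,-.170,.108))); snap('wrist','w22'); snap('top','t22')
```

```text
t 24.15 tcp [ 504.7 -127.   279.6] store [-341.8 -211.2  279.6] jaw 44.2 tilt 1.89 F [0.4 0.9 0.3] g 0.647 q6 [-23.  16.  86.   1.  76. -67.]
[ 0.03302246 -0.00106357 -0.99945404] [  -2.7  -43.  -171.6]
```

View pics/w22.png

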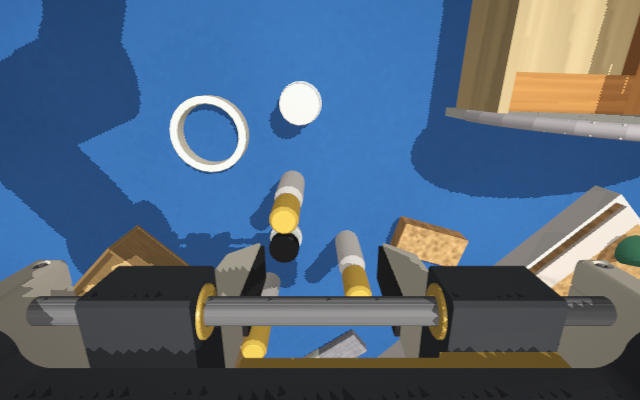

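View pics/t22.png

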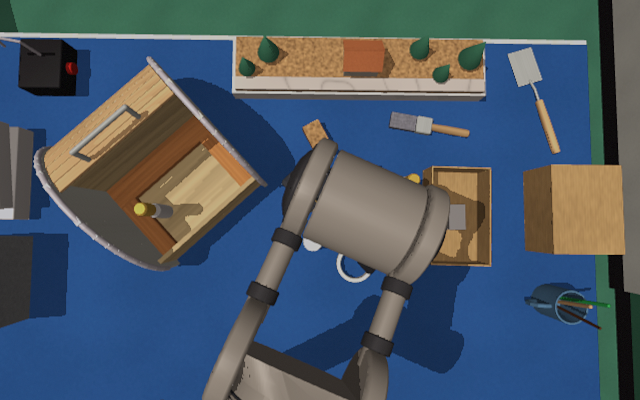

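Run:
```python
from h import *
caps('w22',dict(C=(285,219),B=(255,350)))
```

```text
C [ 501.6 -167.   137. ]
B [ 580.  -301.4  137. ]
```

Request:
step_arm(rows=[{"x": 0, "y": -14, "z": -12, "roll": 0}, {"x": 0, "y": -10, "z": -18, "roll": 0}, {"x": 0, "y": -6, "z": -18, "roll": 0}, {"x": 0, "y": -3, "z": -18, "roll": 0}, {"x": 0, "y": -2, "z": -16, "roll": 0}, {"x": 0, "y": 0, "z": -14, "roll": 0}, {"x": 0, "y": 0, "z": -12, "roll": 0}, {"x": 0, "y": 0, "z": -10, "roll": 0}])

```text
t: 24.92
eef_pos: [0.5068, -0.1622, 0.1636]
eef_rot: [[0.043, -0.694, 0.719], [-0.004, 0.72, 0.694], [-0.999, -0.033, 0.028]]
wrist_force: [-1.1, -0.3, -0.0]
grip_width: 0.652
```

Run:
```python
from h import *
s=st(); print(s['eef_rot'][:,0],go((.502,-.170,.108))); snap('wrist','w23')
```

```text
t 24.92 tcp [ 506.8 -162.2  163.6] store [-364.1 -238.6  163.6] jaw 44.0 tilt 2.48 F [-1.1 -0.3 -0. ] g 0.652 q6 [-27.  23.  95.   1.  60. -71.]
[ 0.04314872 -0.00399136 -0.99906069] [ -4.8  -7.8 -55.6]
```

View pics/w23.png

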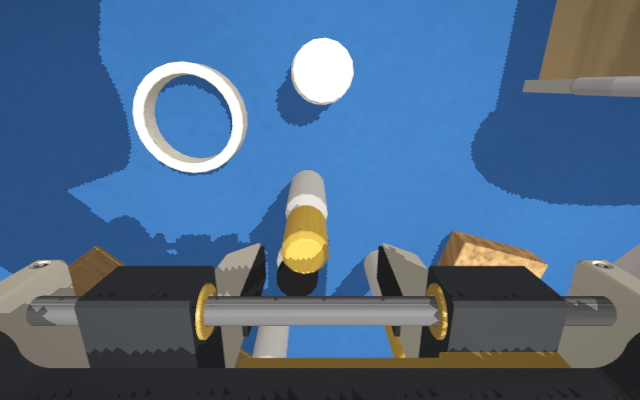

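Request:
step_arm(rows=[{"x": -2, "y": -2, "z": -10, "roll": 0}, {"x": -2, "y": -2, "z": -11, "roll": 0}, {"x": -1, "y": -2, "z": -10, "roll": 0}, {"x": 0, "y": -1, "z": -9, "roll": 0}, {"x": 0, "y": 0, "z": -7, "roll": 0}, {"x": 0, "y": 0, "z": -5, "roll": 0}, {"x": 0, "y": 0, "z": -3, "roll": 0}])

```text
t: 25.55
eef_pos: [0.5028, -0.166, 0.107]
eef_rot: [[0.044, -0.696, 0.717], [-0.003, 0.717, 0.697], [-0.999, -0.033, 0.029]]
wrist_force: [-0.7, -0.1, 0.4]
grip_width: 0.65
```

Run:
```python
from h import *
s=st(); print(s['eef_rot'][:,0],go((.502,-.1695,.108))); snap('wrist','w24')
```

```text
t 25.55 tcp [ 502.8 -166.   107. ] store [-369.6 -238.7  107. ] jaw 44.2 tilt 2.52 F [-0.7 -0.1  0.4] g 0.65 q6 [-27.  27.  99.   1.  51. -72.]
[ 0.04390978 -0.00292327 -0.99903122] [-0.8 -3.5  1. ]
```

View pics/w24.png

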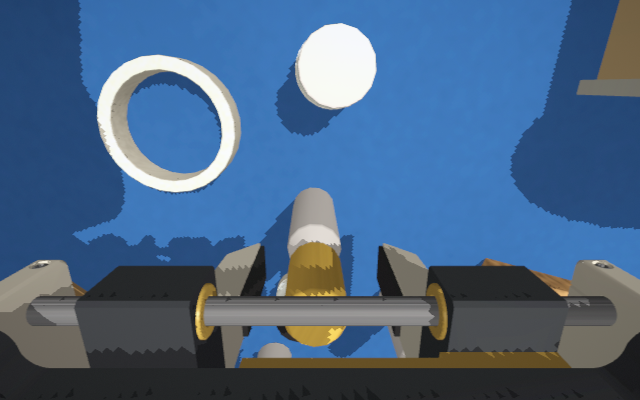

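Request:
step_arm(rows=[{"x": -1, "y": -3, "z": 0, "roll": 0}, {"x": 0, "y": 0, "z": 0, "roll": 0}, {"x": 0, "y": 0, "z": 0, "roll": 0}, {"x": 0, "y": 0, "z": 0, "roll": 0}, {"x": 0, "y": 0, "z": 0, "roll": 0}, {"x": 0, "y": 0, "z": 0, "roll": 0}, {"x": 0, "y": 0, "z": 0, "roll": 0}, {"x": 0, "y": 0, "z": 0, "roll": 0}], grip=0, newtons=25)

```text
t: 26.27
eef_pos: [0.5021, -0.1698, 0.108]
eef_rot: [[0.045, -0.696, 0.717], [-0.004, 0.717, 0.697], [-0.999, -0.034, 0.03]]
wrist_force: [-0.6, -0.5, -0.4]
grip_width: 0.303
```

Run:
```python
from h import *
s=st(); print(s['eef_rot'][:,0],go(s2w(-76,25,300)))
```

```text
t 26.27 tcp [ 502.1 -169.8  108. ] store [-372.6 -241.   108. ] jaw 44.2 tilt 2.59 F [-0.6 -0.5 -0.4] g 0.303 q6 [-28.  27.  99.   1.  52. -72.]
[ 0.04505257 -0.00401256 -0.99897656] [ 39.5 396.4 192. ]
```

Request:
step_arm(rows=[{"x": 0, "y": 0, "z": 4, "roll": 0}, {"x": 0, "y": 0, "z": 12, "roll": 0}, {"x": 0, "y": 0, "z": 25, "roll": 0}, {"x": 0, "y": 0, "z": 38, "roll": 0}, {"x": 0, "y": 0, "z": 38, "roll": 0}, {"x": 0, "y": 0, "z": 38, "roll": 0}, {"x": 0, "y": 0, "z": 20, "roll": 0}, {"x": 0, "y": 10, "z": 0, "roll": 0}])

```text
t: 26.93
eef_pos: [0.498, -0.1579, 0.2891]
eef_rot: [[0.037, -0.695, 0.718], [0.0, 0.718, 0.696], [-0.999, -0.026, 0.027]]
wrist_force: [0.0, 0.2, -1.4]
grip_width: 0.298
```

Request:
step_arm(rows=[{"x": 0, "y": 20, "z": 0, "roll": 0}, {"x": 3, "y": 30, "z": 0, "roll": 0}, {"x": 4, "y": 35, "z": 0, "roll": 0}, {"x": 4, "y": 35, "z": 0, "roll": 0}, {"x": 4, "y": 35, "z": 0, "roll": 0}, {"x": 4, "y": 35, "z": 0, "roll": 0}, {"x": 4, "y": 35, "z": 0, "roll": 0}, {"x": 4, "y": 35, "z": 0, "roll": 0}])

```text
t: 27.6
eef_pos: [0.5197, 0.1125, 0.2817]
eef_rot: [[0.029, -0.688, 0.725], [0.001, 0.726, 0.688], [-1.0, -0.02, 0.022]]
wrist_force: [1.3, 0.3, -1.3]
grip_width: 0.296
```

Run:
```python
from h import *
s=st(); print(s['eef_rot'][:,0],go(s2w(-76,25,143)))
```

```text
t 27.6 tcp [519.7 112.5 281.7] store [-169.2  -44.5  281.7] jaw 43.5 tilt 1.68 F [ 1.3  0.3 -1.3] g 0.296 q6 [  4.  18.  83.  -0.  77. -39.]
[ 2.92907517e-02  5.79679321e-04 -9.99570766e-01] [  21.9  114.2 -138.7]
```

Request:
step_arm(rows=[{"x": 4, "y": 28, "z": 0, "roll": 0}, {"x": 4, "y": 24, "z": 0, "roll": 0}, {"x": 4, "y": 20, "z": 0, "roll": 0}, {"x": 3, "y": 15, "z": -5, "roll": 0}, {"x": 3, "y": 10, "z": -9, "roll": 0}, {"x": 2, "y": 6, "z": -13, "roll": 0}, {"x": 2, "y": 4, "z": -15, "roll": 0}, {"x": 0, "y": 1, "z": -15, "roll": 0}])

```text
t: 28.27
eef_pos: [0.5348, 0.2386, 0.2123]
eef_rot: [[0.018, -0.697, 0.717], [0.003, 0.717, 0.697], [-1.0, -0.01, 0.015]]
wrist_force: [2.7, -1.7, -0.9]
grip_width: 0.297
```

Run:
```python
from h import *
s=st(); print(s['eef_rot'][:,0],go(s2w(-76,25,143))); snap('wrist','w25')
```

```text
t 28.27 tcp [534.8 238.6 212.3] store [-73.   38.4 212.3] jaw 44.2 tilt 1.02 F [ 2.7 -1.7 -0.9] g 0.297 q6 [ 17.  27.  81.  -0.  71. -27.]
[ 0.01753835  0.00283265 -0.99984218] [  6.8 -11.9 -69.3]
```

View pics/w25.png

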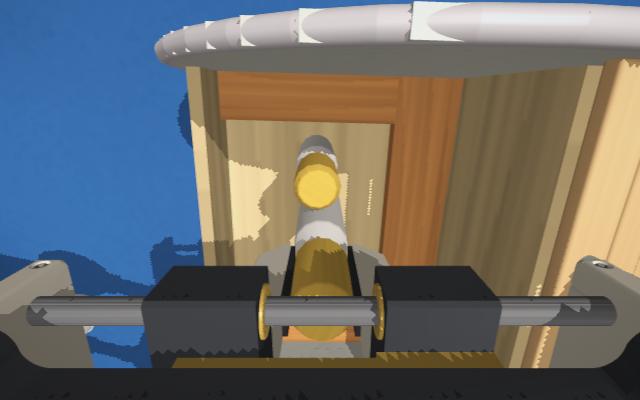

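Request:
step_arm(rows=[{"x": 2, "y": -3, "z": 0, "roll": 0}, {"x": 2, "y": -4, "z": 0, "roll": 0}, {"x": 2, "y": -3, "z": 0, "roll": 0}, {"x": 1, "y": -2, "z": 0, "roll": 0}, {"x": 0, "y": 0, "z": 0, "roll": 0}])

```text
t: 28.73
eef_pos: [0.5391, 0.2237, 0.2063]
eef_rot: [[0.006, -0.696, 0.718], [-0.001, 0.718, 0.696], [-1.0, -0.005, 0.004]]
wrist_force: [0.6, -0.2, -1.0]
grip_width: 0.298
```

Run:
```python
from h import *
s=st(); print(s['eef_rot'][:,0],go(s2w(-76,25,143))); snap('wrist','w26')
```

```text
t 28.73 tcp [539.1 223.7 206.3] store [-79.9  24.5 206.3] jaw 44.1 tilt 0.34 F [ 0.6 -0.2 -1. ] g 0.298 q6 [ 15.  27.  81.  -0.  71. -29.]
[ 5.86469019e-03 -8.16582685e-04 -9.99982469e-01] [  2.5   3.  -63.3]
```

View pics/w26.png

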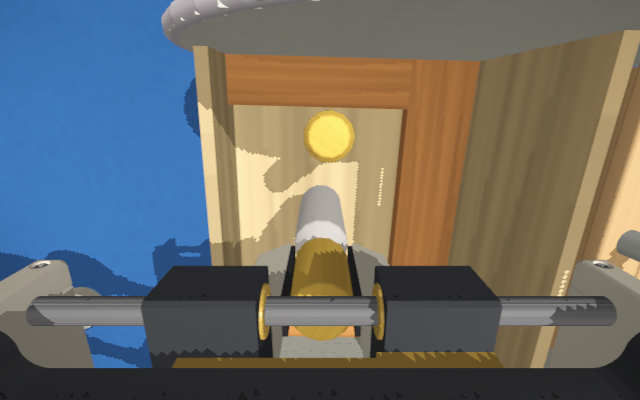

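Run:
```python
from h import *
print(w2s(atz('w26',329,135,.173)), w2s(atz('w25',318,188,.173)))
```

```text
[-77.50366084  89.70503015 173.        ] [-75.24788947  72.70069053 173.        ]
```

Request:
step_arm(rows=[{"x": 1, "y": 1, "z": -8, "roll": 0}, {"x": 1, "y": 1, "z": -12, "roll": 0}, {"x": 0, "y": 0, "z": -12, "roll": 0}, {"x": 0, "y": 0, "z": -9, "roll": 0}, {"x": 0, "y": 0, "z": -7, "roll": 0}, {"x": 0, "y": 0, "z": -5, "roll": 0}])

```text
t: 29.28
eef_pos: [0.5431, 0.2261, 0.1534]
eef_rot: [[0.014, -0.695, 0.719], [0.002, 0.719, 0.695], [-1.0, -0.008, 0.011]]
wrist_force: [-1.2, -0.1, -1.7]
grip_width: 0.294
```

Run:
```python
from h import *
s=st(); print(s['eef_rot'][:,0],go(s2w(-76,25,143)))
```

```text
t 29.28 tcp [543.1 226.1 153.4] store [-75.3  23.5 153.4] jaw 44.0 tilt 0.81 F [-1.2 -0.1 -1.7] g 0.294 q6 [ 15.  30.  85.  -0.  64. -29.]
[ 0.01407397  0.00191378 -0.99989913] [ -1.5   0.6 -10.4]
```

Run:
```python
from h import *
snap('wrist','w27');snap('top','t27');snap('side','s27')
im=cv2.imread('pics/t27.png')[100:290,30:290]; cv2.imwrite('pics/t27c.png',cv2.resize(im,None,fx=3,fy=3,interpolation=cv2.INTER_CUBIC))
im=cv2.imread('pics/s27.png')[0:190,235:435]; cv2.imwrite('pics/s27c.png',cv2.resize(im,None,fx=3,fy=3,interpolation=cv2.INTER_CUBIC))
```

```text
(no output)
```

View pics/w27.png

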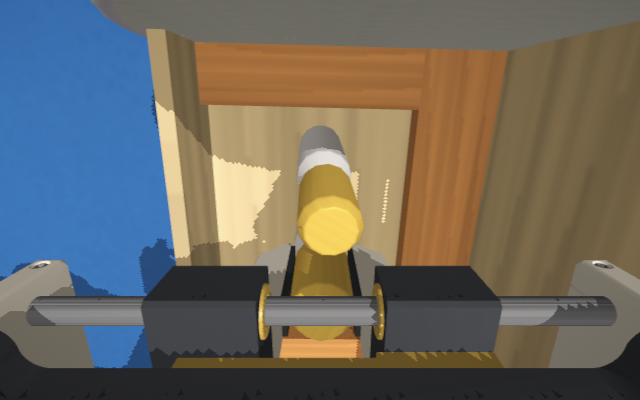

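View pics/t27c.png

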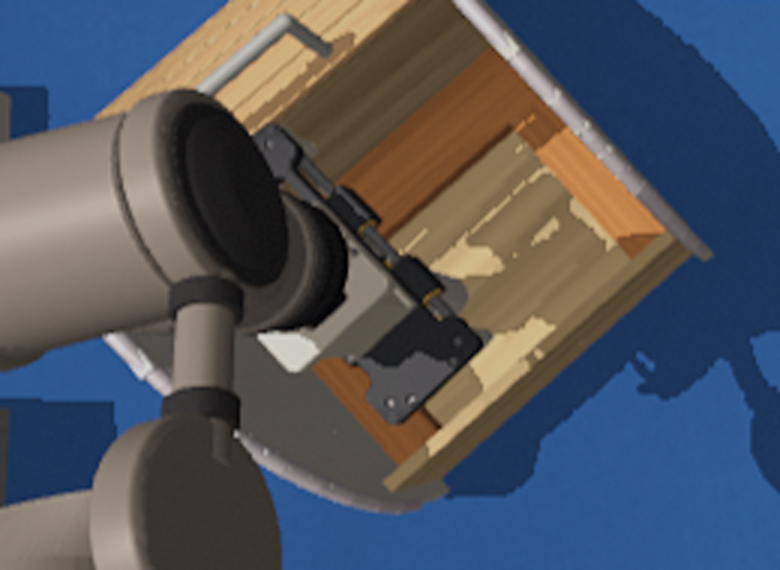

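View pics/s27c.png

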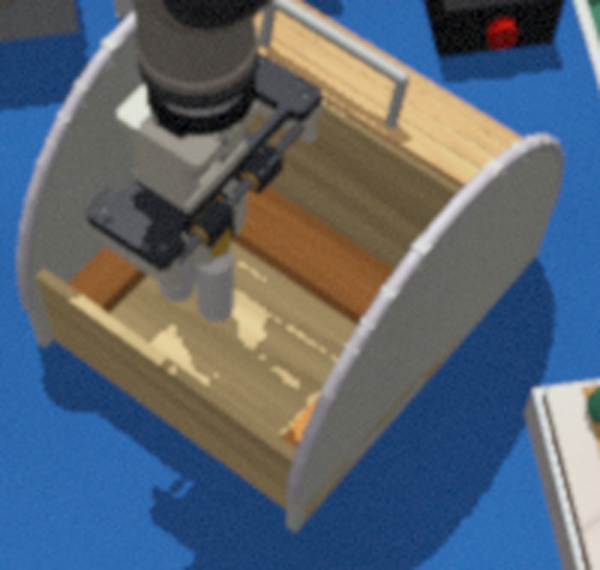

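Run:
```python
from h import *
st()
print('cap',w2s(atz('w27',331,231,.174)),'foot far rim',w2s(atz('w27',321,128,.035)))
for f in (60,65,70,75,80): print(f,proj('w27',s2w(-76,f,175)).round(0),'foot c',proj('w27',s2w(-76,f,35)).round(0),'back',proj('w27',s2w(-76,f+16,35)).round(0))
```

```text
t 29.43 tcp [543.3 226.1 154.1] store [-75.2  23.5 154.1] jaw 44.0 tilt 0.82 F [ 0.3 -0.7 -1.3] g 0.3 q6 [ 15.  30.  85.  -0.  64. -29.]
cap [-72.56037054  56.91412866 174.        ] foot far rim [-75.61145371  84.0083131   35.        ]
60 [323. 225.] foot c [320. 159.] back [320. 138.]
65 [323. 213.] foot c [320. 152.] back [320. 132.]
70 [323. 201.] foot c [320. 146.] back [321. 125.]
75 [324. 188.] foot c [320. 140.] back [321. 119.]
80 [324. 175.] foot c [320. 133.] back [321. 112.]
```

Request:
step_arm(rows=[{"x": 0, "y": 0, "z": 0, "roll": 0}])

```text
t: 29.52
eef_pos: [0.5436, 0.2262, 0.1545]
eef_rot: [[0.015, -0.695, 0.719], [0.002, 0.719, 0.695], [-1.0, -0.009, 0.012]]
wrist_force: [0.3, -0.8, -0.7]
grip_width: 0.299
```

Run:
```python
from h import *
st();snap('wrist','w28')
```

```text
t 29.52 tcp [543.6 226.2 154.5] store [-74.9  23.3 154.5] jaw 44.0 tilt 0.87 F [ 0.3 -0.8 -0.7] g 0.299 q6 [ 15.  30.  85.  -0.  64. -29.]
```

View pics/w28.png

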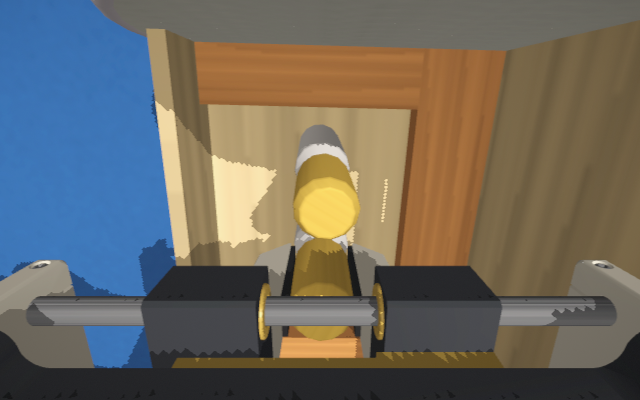

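Request:
step_arm(rows=[{"x": 0, "y": 0, "z": 0, "roll": 0}, {"x": 0, "y": 0, "z": 0, "roll": 0}, {"x": 0, "y": 0, "z": 0, "roll": 0}, {"x": 0, "y": 0, "z": 0, "roll": 0}, {"x": 0, "y": 0, "z": 0, "roll": 0}, {"x": 0, "y": 0, "z": 0, "roll": 0}])

```text
t: 30.07
eef_pos: [0.5445, 0.2265, 0.1567]
eef_rot: [[0.019, -0.695, 0.719], [0.003, 0.719, 0.695], [-1.0, -0.011, 0.016]]
wrist_force: [-0.0, 0.4, -1.7]
grip_width: 0.297
```

Run:
```python
from h import *
s=st();snap('wrist','w29'); print(go(s2w(-76,23,143)))
```

```text
t 30.07 tcp [544.5 226.5 156.7] store [-74.   22.9 156.7] jaw 44.0 tilt 1.09 F [-0.   0.4 -1.7] g 0.297 q6 [ 15.  30.  85.  -0.  64. -29.]
[ -1.6  -1.3 -13.7]
```

View pics/w29.png

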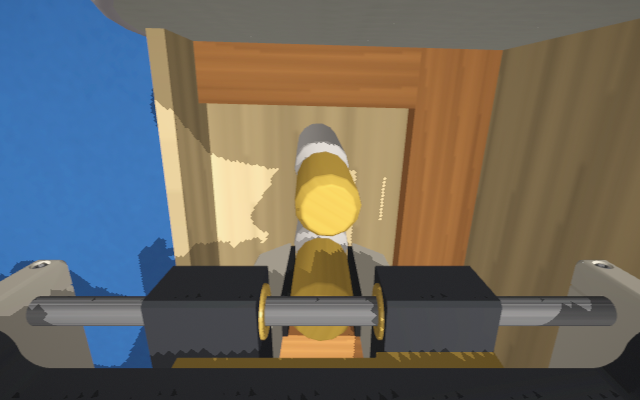

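Request:
step_arm(rows=[{"x": 0, "y": -1, "z": -3, "roll": 0}, {"x": 0, "y": 0, "z": -4, "roll": 0}, {"x": 0, "y": 0, "z": -4, "roll": 0}, {"x": 0, "y": 0, "z": -3, "roll": 0}, {"x": 0, "y": 0, "z": -2, "roll": 0}])

```text
t: 30.53
eef_pos: [0.5455, 0.2255, 0.1427]
eef_rot: [[0.023, -0.695, 0.719], [0.004, 0.719, 0.695], [-1.0, -0.013, 0.019]]
wrist_force: [-7.4, -2.4, 29.1]
grip_width: 0.298
```

Run:
```python
from h import *
s=st(); print(go(s2w(-76,23,143)))
```

```text
t 30.53 tcp [545.5 225.5 142.7] store [-73.9  21.5 142.7] jaw 44.0 tilt 1.33 F [-7.4 -2.4 29.1] g 0.298 q6 [ 15.  31.  86.  -0.  62. -29.]
[-2.6 -0.3  0.3]
```

Request:
step_arm(rows=[{"x": 0, "y": 0, "z": 0.7, "roll": 0}])

```text
t: 30.62
eef_pos: [0.5455, 0.2254, 0.144]
eef_rot: [[0.023, -0.695, 0.719], [0.004, 0.719, 0.695], [-1.0, -0.014, 0.019]]
wrist_force: [-0.3, 0.6, -1.4]
grip_width: 0.298
```

Request:
step_arm(rows=[{"x": 0, "y": 0, "z": 0, "roll": 0}, {"x": 0, "y": 0, "z": 0, "roll": 0}, {"x": 0, "y": 0, "z": 0, "roll": 0}, {"x": 0, "y": 0, "z": 0, "roll": 0}, {"x": 0, "y": 0, "z": 0, "roll": 0}], grip=0.65)

```text
t: 31.03
eef_pos: [0.5458, 0.2256, 0.1435]
eef_rot: [[0.024, -0.695, 0.719], [0.004, 0.719, 0.695], [-1.0, -0.014, 0.02]]
wrist_force: [1.0, 0.3, 0.2]
grip_width: 0.612
```

Run:
```python
from h import *
s=st();snap('wrist','w30')
```

```text
t 31.03 tcp [545.8 225.6 143.5] store [-73.7  21.3 143.5] jaw 44.0 tilt 1.4 F [1.  0.3 0.2] g 0.612 q6 [ 15.  31.  86.  -0.  62. -29.]
```

View pics/w30.png

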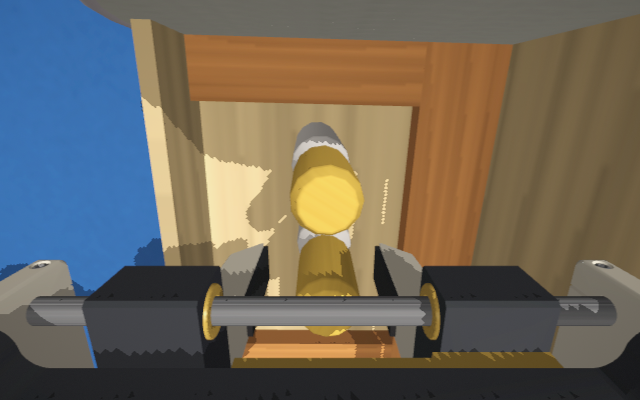

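Request:
step_arm(rows=[{"x": 0, "y": 0, "z": 8, "roll": 0}, {"x": 0, "y": 0, "z": 20, "roll": 0}, {"x": 0, "y": 0, "z": 35, "roll": 0}, {"x": 0, "y": 0, "z": 38, "roll": 0}, {"x": 0, "y": 0, "z": 38, "roll": 0}, {"x": 2, "y": -15, "z": 15, "roll": 0}, {"x": 5, "y": -28, "z": 0, "roll": 0}, {"x": 6, "y": -35, "z": 0, "roll": 0}])

```text
t: 31.75
eef_pos: [0.5548, 0.1505, 0.307]
eef_rot: [[0.022, -0.701, 0.713], [0.005, 0.713, 0.701], [-1.0, -0.012, 0.019]]
wrist_force: [-0.1, -0.2, 0.6]
grip_width: 0.646
```

Request:
step_arm(rows=[{"x": 6, "y": -36, "z": 0, "roll": 0}, {"x": 6, "y": -36, "z": 0, "roll": 0}, {"x": 6, "y": -36, "z": 0, "roll": 0}, {"x": 6, "y": -36, "z": 0, "roll": 0}, {"x": 6, "y": -36, "z": 0, "roll": 0}, {"x": 6, "y": -36, "z": 0, "roll": 0}, {"x": 6, "y": -30, "z": 0, "roll": 0}, {"x": 5, "y": -24, "z": -5, "roll": 0}])

```text
t: 32.42
eef_pos: [0.6019, -0.1328, 0.3111]
eef_rot: [[0.033, -0.703, 0.71], [0.003, 0.711, 0.703], [-0.999, -0.021, 0.026]]
wrist_force: [0.5, 0.5, 0.3]
grip_width: 0.65
```

Run:
```python
from h import *
s=st(); print(s['eef_rot'][:,0],go((.613,-.180,.108))); snap('wrist','w31')
```

```text
t 32.42 tcp [ 601.9 -132.8  311.1] store [-274.  -281.   311.1] jaw 44.7 tilt 1.93 F [0.5 0.5 0.3] g 0.65 q6 [-20.  26.  66.   1.  86. -65.]
[ 0.03348478  0.00334587 -0.99943363] [  11.1  -47.2 -203.1]
```

View pics/w31.png

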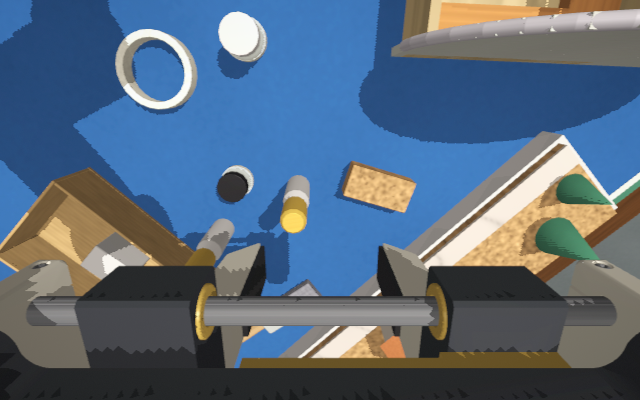

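Run:
```python
from h import *
caps('w31',dict(A=(294,220)))
```

```text
A [ 613.3 -177.4  137. ]
```

Request:
step_arm(rows=[{"x": 4, "y": -16, "z": -14, "roll": 0}, {"x": 3, "y": -12, "z": -20, "roll": 0}, {"x": 2, "y": -8, "z": -20, "roll": 0}, {"x": 1, "y": -5, "z": -20, "roll": 0}, {"x": 1, "y": -3, "z": -20, "roll": 0}, {"x": 0, "y": 0, "z": -18, "roll": 0}, {"x": 0, "y": 0, "z": -16, "roll": 0}, {"x": 0, "y": 0, "z": -14, "roll": 0}])

```text
t: 33.13
eef_pos: [0.614, -0.1874, 0.1684]
eef_rot: [[0.041, -0.696, 0.717], [-0.003, 0.718, 0.696], [-0.999, -0.03, 0.027]]
wrist_force: [-0.3, 0.3, 0.3]
grip_width: 0.65
```

Run:
```python
from h import *
s=st(); print(s['eef_rot'][:,0],go((.613,-.180,.108))); snap('wrist','w32')
```

```text
t 33.13 tcp [ 614.  -187.4  168.4] store [-301.9 -329.5  168.4] jaw 44.2 tilt 2.35 F [-0.3  0.3  0.3] g 0.65 q6 [-24.  34.  76.   1.  68. -69.]
[ 0.0408225  -0.00282396 -0.99916242] [ -1.    7.4 -60.4]
```

View pics/w32.png

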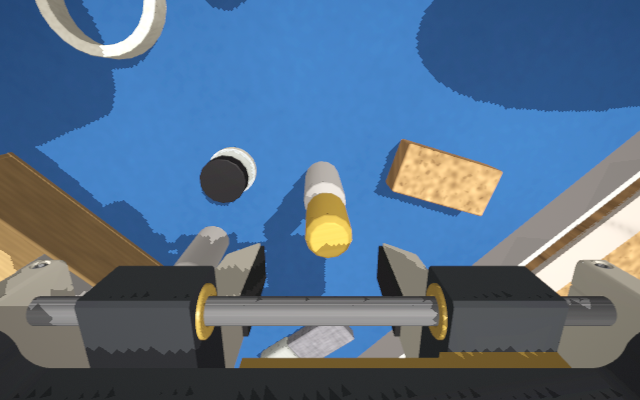

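Request:
step_arm(rows=[{"x": 0, "y": 2, "z": -12, "roll": 0}, {"x": 0, "y": 2, "z": -11, "roll": 0}, {"x": 0, "y": 2, "z": -10, "roll": 0}, {"x": 0, "y": 1, "z": -9, "roll": 0}, {"x": 0, "y": 0, "z": -7, "roll": 0}, {"x": 0, "y": 0, "z": -5, "roll": 0}, {"x": 0, "y": 0, "z": -3, "roll": 0}])

```text
t: 33.77
eef_pos: [0.6137, -0.1786, 0.1074]
eef_rot: [[0.038, -0.696, 0.717], [-0.002, 0.717, 0.697], [-0.999, -0.028, 0.026]]
wrist_force: [0.4, -0.2, -0.2]
grip_width: 0.651
```

Run:
```python
from h import *
s=st(); print(s['eef_rot'][:,0],go((.613,-.179,.108))); snap('wrist','w33')
```

```text
t 33.77 tcp [ 613.7 -178.6  107.4] store [-296.2 -322.8  107.4] jaw 44.2 tilt 2.2 F [ 0.4 -0.2 -0.2] g 0.651 q6 [-23.  37.  80.   1.  61. -68.]
[ 0.03839979 -0.00154768 -0.99926126] [-0.7 -0.4  0.6]
```

View pics/w33.png

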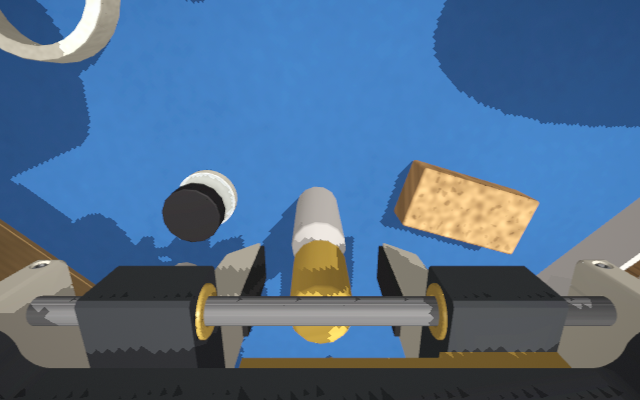

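Centred. Close.

Request:
step_arm(rows=[{"x": 0, "y": 0, "z": 0, "roll": 0}, {"x": 0, "y": 0, "z": 0, "roll": 0}, {"x": 0, "y": 0, "z": 0, "roll": 0}, {"x": 0, "y": 0, "z": 0, "roll": 0}, {"x": 0, "y": 0, "z": 0, "roll": 0}, {"x": 0, "y": 0, "z": 0, "roll": 0}, {"x": 0, "y": 0, "z": 0, "roll": 0}], grip=0, newtons=25)

```text
t: 34.4
eef_pos: [0.6143, -0.1794, 0.1088]
eef_rot: [[0.04, -0.696, 0.717], [-0.003, 0.717, 0.697], [-0.999, -0.03, 0.027]]
wrist_force: [0.5, -0.3, -1.4]
grip_width: 0.302
```

Request:
step_arm(rows=[{"x": 0, "y": 0, "z": 4, "roll": 0}, {"x": 0, "y": 0, "z": 12, "roll": 0}, {"x": 0, "y": 0, "z": 25, "roll": 0}, {"x": 0, "y": 0, "z": 36, "roll": 0}, {"x": 0, "y": 0, "z": 38, "roll": 0}, {"x": 0, "y": 0, "z": 38, "roll": 0}, {"x": 0, "y": 0, "z": 30, "roll": 0}, {"x": -3, "y": 10, "z": 0, "roll": 0}])

```text
t: 35.07
eef_pos: [0.6066, -0.1685, 0.2966]
eef_rot: [[0.031, -0.695, 0.718], [0.001, 0.719, 0.695], [-1.0, -0.02, 0.023]]
wrist_force: [0.9, 0.1, 0.1]
grip_width: 0.302
```

Run:
```python
from h import *
s=st(); print(s['eef_rot'][:,0],go(s2w(-240,-25,300)),go(s2w(-76,-25,300)))
```

```text
t 35.07 tcp [ 606.6 -168.5  296.6] store [-294.6 -310.6  296.6] jaw 44.1 tilt 1.76 F [0.9 0.1 0.1] g 0.302 q6 [-23.  28.  65.   1.  85. -67.]
[ 0.03062889  0.0013218  -0.99952995] [-152.3  247.7    3.4] [-31.3 358.3   3.4]
```

Request:
step_arm(rows=[{"x": -2, "y": 20, "z": 3, "roll": 0}, {"x": -3, "y": 30, "z": 2, "roll": 0}, {"x": -3, "y": 34, "z": 2, "roll": 0}, {"x": -3, "y": 34, "z": 2, "roll": 0}, {"x": -3, "y": 34, "z": 2, "roll": 0}, {"x": -3, "y": 34, "z": 2, "roll": 0}, {"x": -3, "y": 34, "z": 2, "roll": 0}, {"x": -3, "y": 30, "z": 0, "roll": 0}])

```text
t: 35.73
eef_pos: [0.5791, 0.0872, 0.3119]
eef_rot: [[0.031, -0.688, 0.725], [-0.001, 0.726, 0.688], [-1.0, -0.022, 0.022]]
wrist_force: [0.3, 0.5, -1.0]
grip_width: 0.298
```

Run:
```python
from h import *
s=st(); print(s['eef_rot'][:,0],go(s2w(-76,-25,143.8)))
```

```text
t 35.73 tcp [579.1  87.2 311.9] store [-142.4 -103.2  311.9] jaw 43.5 tilt 1.79 F [ 0.3  0.5 -1. ] g 0.298 q6 [  1.  23.  71.  -0.  84. -42.]
[ 3.12993914e-02 -6.98124191e-04 -9.99509810e-01] [  -3.7  102.6 -168.1]
```

Request:
step_arm(rows=[{"x": -1, "y": 24, "z": 0, "roll": 0}, {"x": -1, "y": 20, "z": 0, "roll": 0}, {"x": -1, "y": 16, "z": 0, "roll": 0}, {"x": 0, "y": 12, "z": -3, "roll": 0}, {"x": 0, "y": 8, "z": -6, "roll": 0}, {"x": 0, "y": 5, "z": -8, "roll": 0}, {"x": 0, "y": 2, "z": -8, "roll": 0}, {"x": 0, "y": 0, "z": -8, "roll": 0}])

```text
t: 36.4
eef_pos: [0.5716, 0.1865, 0.2742]
eef_rot: [[0.028, -0.694, 0.719], [0.001, 0.72, 0.694], [-1.0, -0.018, 0.021]]
wrist_force: [-0.3, 0.1, -1.2]
grip_width: 0.299
```

Run:
```python
from h import *
s=st(); print(s['eef_rot'][:,0],go(s2w(-76,-25,143.8)))
```

```text
t 36.4 tcp [571.6 186.5 274.2] store [-81.  -24.9 274.2] jaw 44.0 tilt 1.61 F [-0.3  0.1 -1.2] g 0.299 q6 [ 11.  26.  73.  -0.  80. -33.]
[ 0.02799498  0.00130075 -0.99960722] [   3.8    3.3 -130.4]
```

Request:
step_arm(rows=[{"x": 1, "y": 0, "z": -14, "roll": 0}, {"x": 1, "y": 0, "z": -16, "roll": 0}, {"x": 1, "y": 0, "z": -15, "roll": 0}, {"x": 0, "y": 0, "z": -13, "roll": 0}, {"x": 0, "y": 0, "z": -11, "roll": 0}, {"x": 0, "y": 0, "z": -9, "roll": 0}, {"x": 0, "y": 0, "z": -7, "roll": 0}])

```text
t: 36.98
eef_pos: [0.5739, 0.179, 0.1783]
eef_rot: [[0.022, -0.688, 0.725], [-0.002, 0.725, 0.688], [-1.0, -0.017, 0.014]]
wrist_force: [0.2, -0.3, -1.4]
grip_width: 0.303
```

Run:
```python
from h import *
s=st(); print(s['eef_rot'][:,0],go(s2w(-76,-25,143.8)))
```

```text
t 36.98 tcp [573.9 179.  178.3] store [-84.4 -31.9 178.3] jaw 43.5 tilt 1.26 F [ 0.2 -0.3 -1.4] g 0.303 q6 [ 10.  30.  81.  -0.  68. -33.]
[ 0.02181004 -0.00241301 -0.99975922] [  1.5  10.8 -34.5]
```

Request:
step_arm(rows=[{"x": 0, "y": 2, "z": -7, "roll": 0}, {"x": 1, "y": 2, "z": -8, "roll": 0}, {"x": 0, "y": 2, "z": -7, "roll": 0}, {"x": 0, "y": 1, "z": -5, "roll": 0}, {"x": 0, "y": 0, "z": -4, "roll": 0}, {"x": 0, "y": 0, "z": -2, "roll": 0}])

```text
t: 37.48
eef_pos: [0.5756, 0.1852, 0.1432]
eef_rot: [[0.023, -0.687, 0.726], [-0.003, 0.726, 0.687], [-1.0, -0.018, 0.014]]
wrist_force: [-7.5, -2.2, 26.2]
grip_width: 0.3
```

Run:
```python
from h import *
s=st(); print(s['eef_rot'][:,0],go(s2w(-76,-25,143.8)))
```

```text
t 37.48 tcp [575.6 185.2 143.2] store [-78.9 -28.5 143.2] jaw 43.4 tilt 1.33 F [-7.5 -2.2 26.2] g 0.3 q6 [ 11.  32.  83.  -0.  63. -32.]
[ 0.02303376 -0.0032562  -0.99972938] [-0.3  4.6  0.6]
```

Request:
step_arm(rows=[{"x": 0, "y": 0, "z": 0.6, "roll": 0}])

```text
t: 37.57
eef_pos: [0.5759, 0.1853, 0.1446]
eef_rot: [[0.024, -0.687, 0.726], [-0.003, 0.726, 0.688], [-1.0, -0.019, 0.015]]
wrist_force: [0.4, -0.3, -1.7]
grip_width: 0.296
```

Request:
step_arm(rows=[{"x": 0, "y": 0, "z": 0, "roll": 0}, {"x": 0, "y": 0, "z": 0, "roll": 0}, {"x": 0, "y": 0, "z": 0, "roll": 0}, {"x": 0, "y": 0, "z": 0, "roll": 0}, {"x": 0, "y": 0, "z": 0, "roll": 0}], grip=0.65)

```text
t: 37.98
eef_pos: [0.5771, 0.186, 0.146]
eef_rot: [[0.029, -0.688, 0.725], [-0.002, 0.726, 0.688], [-1.0, -0.021, 0.019]]
wrist_force: [0.2, -0.2, 0.1]
grip_width: 0.612
```

Run:
```python
from h import *
s=st();snap('wrist','w35')
```

```text
t 37.98 tcp [577.1 186.  146. ] store [-77.3 -28.9 146. ] jaw 43.5 tilt 1.65 F [ 0.2 -0.2  0.1] g 0.612 q6 [ 11.  32.  83.  -0.  64. -32.]
```

View pics/w35.png

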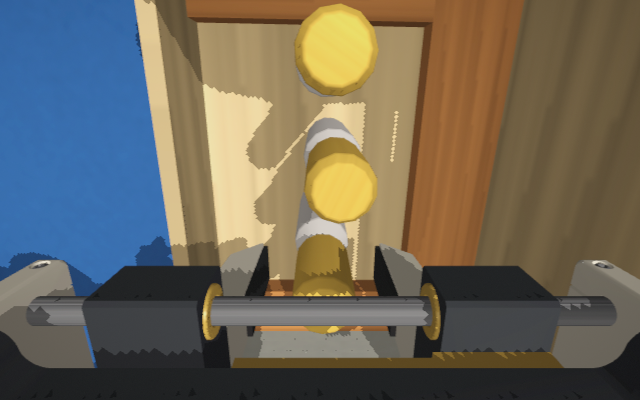

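Request:
step_arm(rows=[{"x": 0, "y": 0, "z": 8, "roll": 0}, {"x": 0, "y": 0, "z": 20, "roll": 0}, {"x": 0, "y": 0, "z": 35, "roll": 0}, {"x": 0, "y": 0, "z": 38, "roll": 0}, {"x": 0, "y": 0, "z": 38, "roll": 0}, {"x": 0, "y": -15, "z": 15, "roll": 0}, {"x": 0, "y": -28, "z": 0, "roll": 0}, {"x": 0, "y": -36, "z": 0, "roll": 0}])

```text
t: 38.7
eef_pos: [0.5736, 0.1104, 0.3095]
eef_rot: [[0.027, -0.694, 0.72], [-0.001, 0.72, 0.694], [-1.0, -0.019, 0.019]]
wrist_force: [0.1, -0.3, 0.3]
grip_width: 0.652
```

Request:
step_arm(rows=[{"x": 0, "y": -38, "z": 0, "roll": 0}, {"x": 0, "y": -38, "z": 0, "roll": 0}, {"x": 0, "y": -38, "z": 0, "roll": 0}, {"x": 0, "y": -38, "z": 0, "roll": 0}, {"x": 0, "y": -38, "z": 0, "roll": 0}, {"x": 0, "y": -38, "z": 0, "roll": 0}, {"x": 0, "y": -38, "z": 0, "roll": 0}, {"x": 0, "y": -34, "z": 0, "roll": 0}])

```text
t: 39.37
eef_pos: [0.5711, -0.2017, 0.318]
eef_rot: [[0.038, -0.697, 0.716], [-0.002, 0.716, 0.698], [-0.999, -0.028, 0.025]]
wrist_force: [0.7, 0.5, 0.1]
grip_width: 0.646
```

Run:
```python
from h import *
s=st(); print(s['eef_rot'][:,0],go((.5795,-.303,.108)))
```

```text
t 39.37 tcp [ 571.1 -201.7  318. ] store [-343.2 -311.1  318. ] jaw 44.3 tilt 2.16 F [0.7 0.5 0.1] g 0.646 q6 [-27.  25.  67.   1.  86. -71.]
[ 0.03756833 -0.00232924 -0.99929135] [   8.4 -101.3 -210. ]
```

Request:
step_arm(rows=[{"x": 2, "y": -25, "z": -6, "roll": 0}, {"x": 2, "y": -22, "z": -14, "roll": 0}, {"x": 2, "y": -18, "z": -20, "roll": 0}, {"x": 1, "y": -12, "z": -22, "roll": 0}, {"x": 0, "y": -8, "z": -22, "roll": 0}, {"x": 0, "y": -5, "z": -20, "roll": 0}, {"x": 0, "y": -2, "z": -18, "roll": 0}, {"x": 0, "y": 0, "z": -15, "roll": 0}])

```text
t: 40.03
eef_pos: [0.5767, -0.3105, 0.1844]
eef_rot: [[0.049, -0.688, 0.724], [-0.013, 0.724, 0.69], [-0.999, -0.043, 0.027]]
wrist_force: [0.1, 0.1, -0.2]
grip_width: 0.649
```

Run:
```python
from h import *
s=st(); print(s['eef_rot'][:,0],go((.5795,-.303,.108))); snap('wrist','w36')
```

```text
t 40.03 tcp [ 576.7 -310.5  184.4] store [-412.5 -395.3  184.4] jaw 43.6 tilt 2.92 F [ 0.1  0.1 -0.2] g 0.649 q6 [-35.  34.  72.   1.  71. -79.]
[ 0.04924588 -0.01292514 -0.99870305] [  2.8   7.5 -76.4]
```

View pics/w36.png

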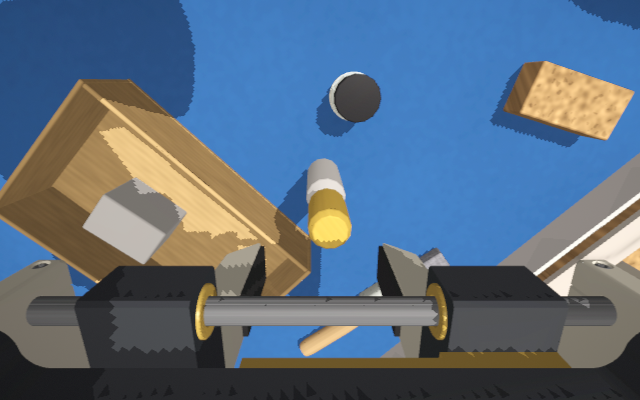

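Run:
```python
from h import *
caps('w36',dict(B=(330,230)))
```

```text
B [ 579.4 -303.5  137. ]
```

Request:
step_arm(rows=[{"x": 1, "y": 2, "z": -12, "roll": 0}, {"x": 1, "y": 2, "z": -12, "roll": 0}, {"x": 1, "y": 2, "z": -11, "roll": 0}, {"x": 0, "y": 1, "z": -10, "roll": 0}, {"x": 0, "y": 0, "z": -9, "roll": 0}, {"x": 0, "y": 0, "z": -7, "roll": 0}, {"x": 0, "y": 0, "z": -6, "roll": 0}, {"x": 0, "y": 0, "z": -4, "roll": 0}])

```text
t: 40.75
eef_pos: [0.5798, -0.3029, 0.1101]
eef_rot: [[0.048, -0.688, 0.724], [-0.012, 0.724, 0.69], [-0.999, -0.042, 0.027]]
wrist_force: [-0.3, 0.2, -0.2]
grip_width: 0.645
```

Run:
```python
from h import *
s=st(); print(s['eef_rot'][:,0],go((.5795,-.303,.108))); snap('wrist','w37')
```

```text
t 40.75 tcp [ 579.8 -302.9  110.1] store [-405.  -391.7  110.1] jaw 43.6 tilt 2.84 F [-0.3  0.2 -0.2] g 0.645 q6 [-35.  38.  78.   1.  62. -79.]
[ 0.04807829 -0.0119689  -0.99877186] [-0.3 -0.1 -2.1]
```

View pics/w37.png

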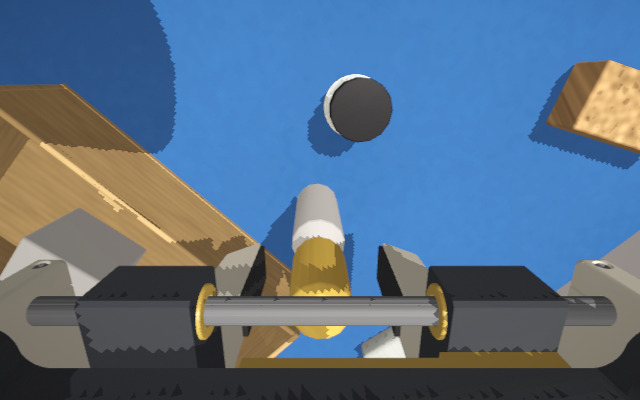

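Request:
step_arm(rows=[{"x": 0, "y": 0, "z": -1, "roll": 0}, {"x": 0, "y": 0, "z": -1, "roll": 0}, {"x": 0, "y": 0, "z": 0, "roll": 0}, {"x": 0, "y": 0, "z": 0, "roll": 0}, {"x": 0, "y": 0, "z": 0, "roll": 0}, {"x": 0, "y": 0, "z": 0, "roll": 0}, {"x": 0, "y": 0, "z": 0, "roll": 0}], grip=0, newtons=25)

```text
t: 41.38
eef_pos: [0.58, -0.3035, 0.1087]
eef_rot: [[0.049, -0.688, 0.724], [-0.013, 0.724, 0.689], [-0.999, -0.043, 0.027]]
wrist_force: [-0.8, -0.3, -1.6]
grip_width: 0.299
```

Request:
step_arm(rows=[{"x": 0, "y": 0, "z": 4, "roll": 0}, {"x": 0, "y": 0, "z": 12, "roll": 0}, {"x": 0, "y": 0, "z": 25, "roll": 0}, {"x": 0, "y": 0, "z": 36, "roll": 0}, {"x": 0, "y": 0, "z": 38, "roll": 0}, {"x": 0, "y": 0, "z": 38, "roll": 0}, {"x": 0, "y": 0, "z": 38, "roll": 0}, {"x": 0, "y": 10, "z": 10, "roll": 0}])

```text
t: 42.05
eef_pos: [0.5745, -0.2909, 0.3123]
eef_rot: [[0.036, -0.687, 0.725], [-0.004, 0.726, 0.688], [-0.999, -0.028, 0.023]]
wrist_force: [0.5, -0.9, -0.5]
grip_width: 0.297
```

Run:
```python
from h import *
s=st(); print(s['eef_rot'][:,0],go(s2w(-230,-72,310)),go(s2w(-76,-73,310)))
```

```text
t 42.05 tcp [ 574.5 -290.9  312.3] store [-400.9 -379.3  312.3] jaw 43.5 tilt 2.06 F [ 0.5 -0.9 -0.5] g 0.297 q6 [-34.  30.  61.   1.  88. -78.]
[ 0.03570505 -0.00408833 -0.99935401] [-81.1 342.1  -2.3] [ 33.3 445.3  -2.3]
```

Request:
step_arm(rows=[{"x": 1, "y": 20, "z": 0, "roll": 0}, {"x": 2, "y": 30, "z": 2, "roll": 0}, {"x": 3, "y": 36, "z": 2, "roll": 0}, {"x": 3, "y": 36, "z": 2, "roll": 0}, {"x": 3, "y": 36, "z": 2, "roll": 0}, {"x": 3, "y": 36, "z": 2, "roll": 0}, {"x": 3, "y": 36, "z": 2, "roll": 0}, {"x": 3, "y": 36, "z": 2, "roll": 0}])

```text
t: 42.72
eef_pos: [0.5924, -0.0188, 0.3287]
eef_rot: [[0.038, -0.679, 0.733], [-0.008, 0.733, 0.68], [-0.999, -0.032, 0.023]]
wrist_force: [0.6, -0.3, -1.4]
grip_width: 0.296
```

Run:
```python
from h import *
s=st(); print(s['eef_rot'][:,0],go(s2w(-76,-73,143.7)))
```

```text
t 42.72 tcp [592.4 -18.8 328.7] store [-204.2 -190.4  328.7] jaw 42.9 tilt 2.25 F [ 0.6 -0.3 -1.4] g 0.296 q6 [ -9.  23.  69.  -0.  86. -52.]
[ 0.03838671 -0.00824925 -0.99922891] [  15.4  173.2 -185. ]
```

Request:
step_arm(rows=[{"x": 2, "y": 34, "z": 0, "roll": 0}, {"x": 2, "y": 30, "z": 0, "roll": 0}, {"x": 2, "y": 26, "z": 0, "roll": 0}, {"x": 2, "y": 22, "z": 0, "roll": 0}, {"x": 2, "y": 17, "z": -2, "roll": 0}, {"x": 1, "y": 12, "z": -5, "roll": 0}, {"x": 1, "y": 8, "z": -7, "roll": 0}, {"x": 1, "y": 4, "z": -8, "roll": 0}])

```text
t: 43.38
eef_pos: [0.6012, 0.1527, 0.3036]
eef_rot: [[0.035, -0.687, 0.726], [-0.004, 0.726, 0.687], [-0.999, -0.027, 0.022]]
wrist_force: [0.0, -0.6, -1.9]
grip_width: 0.299
```

Run:
```python
from h import *
s=st(); print(s['eef_rot'][:,0],go(s2w(-76,-73,143.7)))
```

```text
t 43.38 tcp [601.2 152.7 303.6] store [-81.9 -69.8 303.6] jaw 43.4 tilt 2.01 F [ 0.  -0.6 -1.9] g 0.299 q6 [  7.  27.  66.  -1.  85. -36.]
[ 0.0347959  -0.00442935 -0.99938462] [   6.5    1.6 -159.9]
```

Request:
step_arm(rows=[{"x": 1, "y": 0, "z": -12, "roll": 0}, {"x": 1, "y": 0, "z": -17, "roll": 0}, {"x": 1, "y": 0, "z": -17, "roll": 0}, {"x": 1, "y": 0, "z": -17, "roll": 0}, {"x": 0, "y": 0, "z": -15, "roll": 0}, {"x": 0, "y": 0, "z": -13, "roll": 0}, {"x": 0, "y": 0, "z": -11, "roll": 0}, {"x": 0, "y": 0, "z": -8, "roll": 0}])

```text
t: 44.05
eef_pos: [0.603, 0.147, 0.1805]
eef_rot: [[0.027, -0.683, 0.73], [-0.008, 0.73, 0.683], [-1.0, -0.024, 0.014]]
wrist_force: [-0.8, -0.5, -1.7]
grip_width: 0.302
```

Run:
```python
from h import *
s=st(); print(s['eef_rot'][:,0],go(s2w(-76,-73,143.7))); snap('wrist','w38')
```

```text
t 44.05 tcp [603.  147.  180.5] store [-84.5 -75.2 180.5] jaw 43.1 tilt 1.61 F [-0.8 -0.5 -1.7] g 0.302 q6 [  7.  32.  78.  -1.  69. -36.]
[ 0.02684234 -0.00804776 -0.99960728] [  4.8   7.3 -36.8]
```

View pics/w38.png

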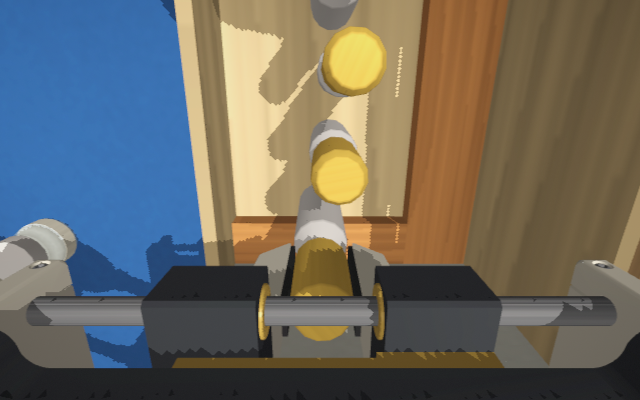

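Run:
```python
from h import *
for p in [(380,217),(260,217),(405,217)]: print(w2s(atz('w38',*p,.053)).round(1),w2s(atz('w38',*p,.035)).round(1))
print(w2s(atz('w38',340,176,.173)).round(1),w2s(atz('w38',354,60,.173)).round(1))
print(w2s(atz('w38',424,100,.053)).round(1))
```

```text
[-30.6 -93.7  53. ] [ -26.8 -100.8   35. ]
[-135.8  -94.3   53. ] [-139.  -101.5   35. ]
[ -8.6 -93.6  53. ] [  -3.3 -100.7   35. ]
[-76.2 -25.9 173. ] [-71.9  23.8 173. ]
[-3.1  4.8 53. ]
```

Request:
step_arm(rows=[{"x": 1, "y": 2, "z": -7, "roll": 0}, {"x": 1, "y": 2, "z": -8, "roll": 0}, {"x": 1, "y": 2, "z": -7, "roll": 0}, {"x": 0, "y": 1, "z": -6, "roll": 0}, {"x": 0, "y": 0, "z": -4, "roll": 0}, {"x": 0, "y": 0, "z": -2, "roll": 0}])

```text
t: 44.6
eef_pos: [0.6067, 0.1533, 0.1433]
eef_rot: [[0.027, -0.682, 0.731], [-0.009, 0.731, 0.682], [-1.0, -0.025, 0.014]]
wrist_force: [-3.9, -1.0, 17.6]
grip_width: 0.3
```

Run:
```python
from h import *
s=st(); print(s['eef_rot'][:,0],go(s2w(-76,-73,143.7)))
```

```text
t 44.6 tcp [606.7 153.3 143.3] store [-77.5 -73.  143.3] jaw 43.0 tilt 1.62 F [-3.9 -1.  17.6] g 0.3 q6 [  8.  34.  79.  -1.  65. -35.]
[ 0.02692185 -0.00872832 -0.99959943] [1.1 1.  0.4]
```

Request:
step_arm(rows=[{"x": 0, "y": 0, "z": 0.4, "roll": 0}])

```text
t: 44.68
eef_pos: [0.6068, 0.1534, 0.1441]
eef_rot: [[0.028, -0.682, 0.731], [-0.009, 0.731, 0.682], [-1.0, -0.025, 0.014]]
wrist_force: [1.2, -0.2, -2.1]
grip_width: 0.3
```

Request:
step_arm(rows=[{"x": 0, "y": 0, "z": 0, "roll": 0}, {"x": 0, "y": 0, "z": 0, "roll": 0}, {"x": 0, "y": 0, "z": 0, "roll": 0}, {"x": 0, "y": 0, "z": 0, "roll": 0}, {"x": 0, "y": 0, "z": 0, "roll": 0}, {"x": 0, "y": 0, "z": 8, "roll": 0}, {"x": 0, "y": 0, "z": 18, "roll": 0}, {"x": 0, "y": 0, "z": 28, "roll": 0}], grip=0.65)

```text
t: 45.35
eef_pos: [0.6048, 0.1533, 0.1959]
eef_rot: [[0.02, -0.682, 0.731], [-0.01, 0.731, 0.682], [-1.0, -0.021, 0.008]]
wrist_force: [0.7, 0.6, 0.8]
grip_width: 0.651
```

Request:
step_arm(rows=[{"x": 0, "y": 0, "z": 36, "roll": 0}, {"x": 0, "y": 0, "z": 36, "roll": 0}, {"x": -8, "y": -8, "z": 36, "roll": 0}, {"x": -20, "y": -19, "z": 10, "roll": 0}, {"x": -28, "y": -26, "z": 0, "roll": 0}, {"x": -28, "y": -26, "z": 0, "roll": 0}, {"x": -28, "y": -26, "z": 0, "roll": 0}, {"x": -20, "y": -20, "z": 0, "roll": 0}])

```text
t: 46.02
eef_pos: [0.4709, 0.0282, 0.3297]
eef_rot: [[0.037, -0.687, 0.726], [-0.009, 0.726, 0.687], [-0.999, -0.032, 0.021]]
wrist_force: [0.3, 0.6, 0.4]
grip_width: 0.651
```

Run:
```python
from h import *
s=st(); print(s['eef_rot'][:,0]); snap('top','t39'); snap('side','s39'); snap('wrist','w39')
im=cv2.imread('pics/t39.png')[80:290,30:290]; cv2.imwrite('pics/t39c.png',cv2.resize(im,None,fx=2.8,fy=2.8,interpolation=cv2.INTER_CUBIC))
im=cv2.imread('pics/s39.png')[0:190,235:435]; cv2.imwrite('pics/s39c.png',cv2.resize(im,None,fx=3,fy=3,interpolation=cv2.INTER_CUBIC))
```

```text
t 46.02 tcp [470.9  28.2 329.7] store [-262.1  -73.8  329.7] jaw 43.4 tilt 2.2 F [0.3 0.6 0.4] g 0.651 q6 [ -6.   9.  87.  -0.  81. -49.]
[ 0.03735582 -0.00855912 -0.99926537]
```

View pics/t39c.png

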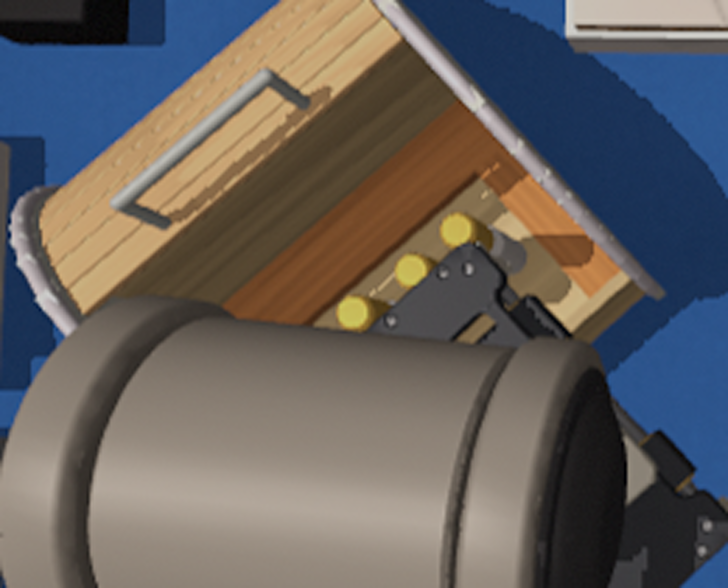

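View pics/s39c.png

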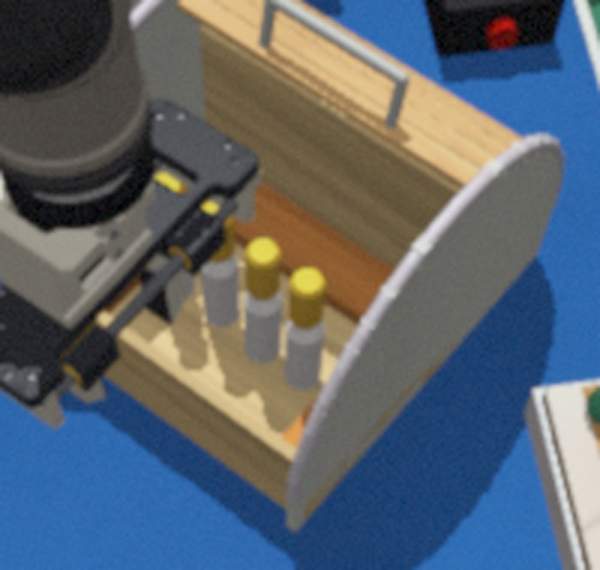

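View pics/t39.png

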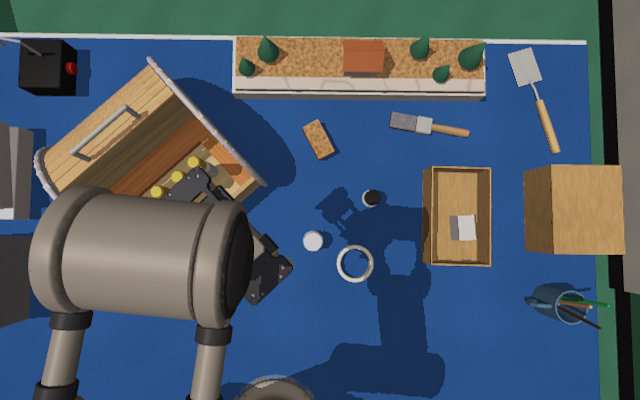

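Run:
```python
from h import *
print(go(s2w(43.6,0,330)))
x,r=tri([('t10',125.8,107.1),('s10',369.3,25)]);print(w2s(x),r)
x,r=tri([('t10',72.1,152.5),('s10',324.3,1)]);print(w2s(x),r)
```

```text
[ 1.746e+02  2.605e+02 -1.000e-01]
[ 34.07187646 -64.64623414 289.1706224 ] [np.float64(1.6), np.float64(1.6)]
[ 44.80030623  62.46316902 267.96775196] [np.float64(0.8), np.float64(0.8)]
```

Request:
step_arm(rows=[{"x": 10, "y": 15, "z": 5, "roll": 0}, {"x": 18, "y": 27, "z": 3, "roll": 0}, {"x": 20, "y": 30, "z": 0, "roll": 0}, {"x": 20, "y": 30, "z": 0, "roll": 0}, {"x": 20, "y": 30, "z": 0, "roll": 0}, {"x": 20, "y": 30, "z": 0, "roll": 0}, {"x": 20, "y": 30, "z": 0, "roll": 0}, {"x": 18, "y": 26, "z": 0, "roll": 0}], grip=0.45)

```text
t: 46.83
eef_pos: [0.6251, 0.2588, 0.3416]
eef_rot: [[0.046, -0.68, 0.732], [-0.007, 0.732, 0.681], [-0.999, -0.037, 0.029]]
wrist_force: [1.8, 0.0, 0.2]
grip_width: 0.452
```

Run:
```python
from h import *
s=st(); print(go(s2w(43.6,0,330)))
```

```text
t 46.83 tcp [625.1 258.8 341.6] store [  7.2  -7.6 341.6] jaw 42.9 tilt 2.69 F [1.8 0.  0.2] g 0.452 q6 [ 17.  33.  50.  -1.  94. -27.]
[ 21.7  30.2 -11.6]
```

Request:
step_arm(rows=[{"x": 7, "y": 10, "z": 0, "roll": 0}, {"x": 6, "y": 8, "z": 0, "roll": 0}, {"x": 4, "y": 6, "z": 0, "roll": 0}, {"x": 2, "y": 3, "z": -4, "roll": 0}, {"x": 0, "y": 0, "z": -6, "roll": 0}, {"x": 0, "y": 0, "z": -4, "roll": 0}])

```text
t: 47.33
eef_pos: [0.6478, 0.3025, 0.3193]
eef_rot: [[0.043, -0.69, 0.723], [-0.004, 0.724, 0.69], [-0.999, -0.032, 0.029]]
wrist_force: [0.1, -0.0, 0.7]
grip_width: 0.446
```

Run:
```python
from h import *
s=st(); print(go(s2w(43.6,0,276))); snap('wrist','w40'); snap('top','t40')
print(proj('w40',s2w(43.6,60,274.5)),proj('w40',s2w(43.6,-60,274.5)))
```

```text
t 47.33 tcp [647.8 302.5 319.3] store [ 53.5   9.3 319.3] jaw 43.7 tilt 2.49 F [ 0.1 -0.   0.7] g 0.446 q6 [ 19.  39.  43.  -1.  96. -24.]
[ -1.  -13.6 -43.3]
[303.36354167 156.29085237] [302.79056383 328.27560539]
```

View pics/w40.png

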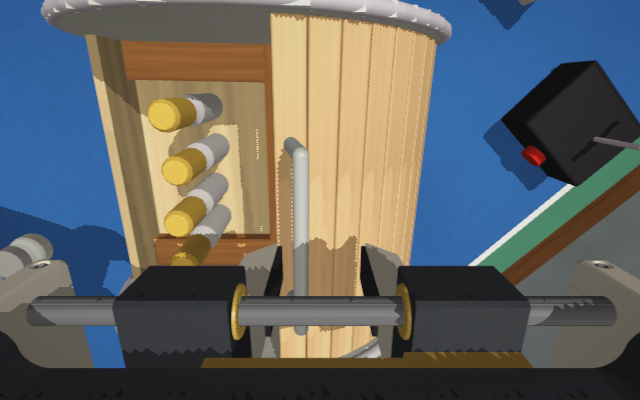

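Request:
step_arm(rows=[{"x": 0, "y": -4, "z": -6, "roll": 0}, {"x": 0, "y": -4, "z": -9, "roll": 0}, {"x": 0, "y": -3, "z": -9, "roll": 0}, {"x": 0, "y": 0, "z": -8, "roll": 0}, {"x": 0, "y": 0, "z": -6, "roll": 0}, {"x": 0, "y": 0, "z": -4, "roll": 0}])

```text
t: 47.93
eef_pos: [0.6471, 0.2874, 0.2797]
eef_rot: [[0.047, -0.686, 0.726], [-0.003, 0.727, 0.687], [-0.999, -0.035, 0.032]]
wrist_force: [0.7, 0.7, 0.9]
grip_width: 0.451
```

Run:
```python
from h import *
s=st(); print(go(s2w(43.6,0,276))); snap('wrist','w41')
```

```text
t 47.93 tcp [647.1 287.4 279.7] store [ 42.8  -1.3 279.7] jaw 43.4 tilt 2.72 F [0.7 0.7 0.9] g 0.451 q6 [ 18.  38.  51.  -1.  89. -25.]
[-0.3  1.5 -3.7]
```

View pics/w41.png

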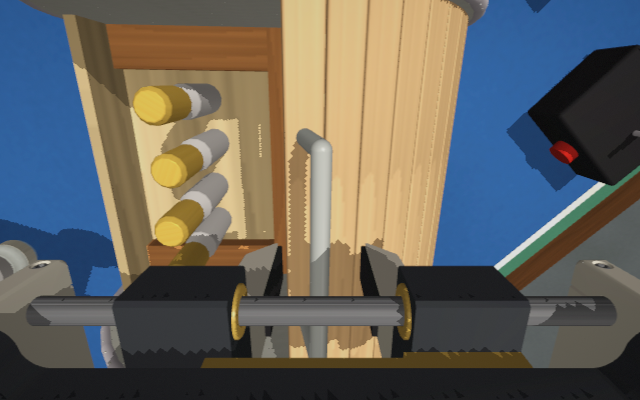

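Run:
```python
from h import *
arc(1.776,.64,9)
```

```text
a 1.65 dx -26.7 -> [-19.7 -18. ] z 3.8
a 1.52 dx -27.0 -> [-19.9 -18.2] z 0.4
a 1.4 dx -26.8 -> [-19.8 -18.1] z -3.0
a 1.27 dx -26.2 -> [-19.4 -17.7] z -6.3
a 1.14 dx -25.2 -> [-18.6 -17. ] z -9.6
a 1.02 dx -23.8 -> [-17.6 -16.1] z -12.7
a 0.89 dx -22.0 -> [-16.3 -14.9] z -15.6
a 0.77 dx -19.9 -> [-14.7 -13.4] z -18.2
a 0.64 dx -17.5 -> [-12.9 -11.8] z -20.6
```

Request:
step_arm(rows=[{"x": 0, "y": 0, "z": -1, "roll": 0}, {"x": 0, "y": 0, "z": -1, "roll": 0}, {"x": 0, "y": 0, "z": 0, "roll": 0}], grip=0.2, newtons=5)

```text
t: 48.23
eef_pos: [0.647, 0.2877, 0.2773]
eef_rot: [[0.047, -0.686, 0.726], [-0.003, 0.726, 0.687], [-0.999, -0.034, 0.032]]
wrist_force: [-0.2, 0.3, 0.6]
grip_width: 0.281
```

Run:
```python
from h import *
s=st()
```

```text
t 48.23 tcp [647.  287.7 277.3] store [ 42.9  -1.  277.3] jaw 43.4 tilt 2.69 F [-0.2  0.3  0.6] g 0.281 q6 [ 18.  38.  51.  -1.  88. -25.]
```

Request:
step_arm(rows=[{"x": -10, "y": -9, "z": 1, "roll": 0}, {"x": -19, "y": -17, "z": 2, "roll": 0}, {"x": -19, "y": -17, "z": 0, "roll": 0}, {"x": -19, "y": -17, "z": -3, "roll": 0}])

```text
t: 48.57
eef_pos: [0.5839, 0.231, 0.2786]
eef_rot: [[0.061, -0.688, 0.723], [0.004, 0.724, 0.69], [-0.998, -0.039, 0.047]]
wrist_force: [3.9, 0.7, -2.1]
grip_width: 0.199
```

Run:
```python
from h import *
s=st(); p=w2s(s['eef_pos']); a=np.arccos(-p[0]/214); print('a',a,'barz',65+214*np.sin(a)); snap('wrist','w42')
```

```text
t 48.57 tcp [583.9 231.  278.6] store [-41.9  -0.3 278.6] jaw 43.7 tilt 3.51 F [ 3.9  0.7 -2.1] g 0.199 q6 [ 15.  27.  69.  -1.  80. -29.]
a 1.373837624310976 barz 274.8625789760159
```

View pics/w42.png

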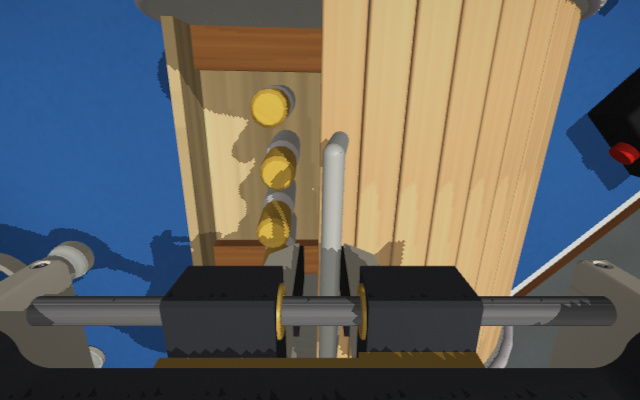

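Request:
step_arm(rows=[{"x": -18, "y": -16.5, "z": -8, "roll": 0}, {"x": -18, "y": -16, "z": -11, "roll": 0}, {"x": -17, "y": -15, "z": -13, "roll": 0}, {"x": -15, "y": -14, "z": -15, "roll": 0}])

```text
t: 48.95
eef_pos: [0.515, 0.1681, 0.2364]
eef_rot: [[0.076, -0.688, 0.722], [0.008, 0.724, 0.69], [-0.997, -0.046, 0.06]]
wrist_force: [0.7, 1.9, 1.2]
grip_width: 0.202
```

Run:
```python
from h import *
s=st(); p=w2s(s['eef_pos']); a=np.arccos(-p[0]/214); print('a',a,'barz',65+214*np.sin(a)); snap('wrist','w43')
```

```text
t 48.95 tcp [515.  168.1 236.4] store [-135.2   -0.3  236.4] jaw 43.7 tilt 4.36 F [0.7 1.9 1.2] g 0.202 q6 [ 10.  19.  89.  -0.  68. -33.]
a 0.8871943568761258 barz 230.91479618457137
```

View pics/w43.png

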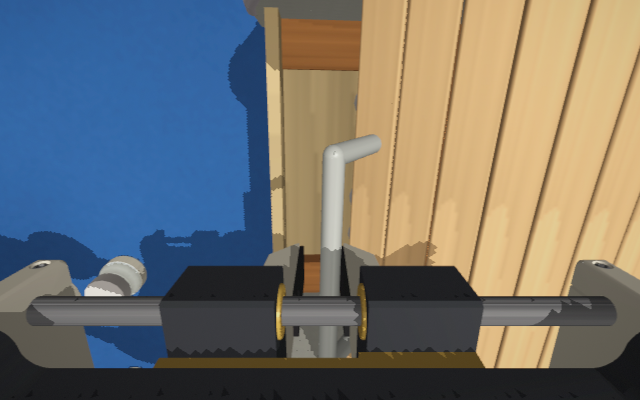

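Request:
step_arm(rows=[{"x": -14, "y": -13, "z": -18, "roll": 0}, {"x": -11, "y": -10, "z": -18, "roll": 0}, {"x": 0, "y": 0, "z": 0, "roll": 0}])

```text
t: 49.25
eef_pos: [0.487, 0.1432, 0.1984]
eef_rot: [[0.073, -0.687, 0.723], [0.008, 0.725, 0.689], [-0.997, -0.045, 0.058]]
wrist_force: [0.2, -0.1, -0.0]
grip_width: 0.201
```

Run:
```python
from h import *
s=st(); p=w2s(s['eef_pos']); a=np.arccos(-p[0]/214); print('a',a,'barz',65+214*np.sin(a))
```

```text
t 49.25 tcp [487.  143.2 198.4] store [-172.6    0.2  198.4] jaw 43.6 tilt 4.21 F [ 0.2 -0.1 -0. ] g 0.201 q6 [  8.  18.  97.  -0.  61. -36.]
a 0.6323123710581303 barz 191.47649108970117
```

Now open slightly, rise clear, rotate 90° and close.

Request:
step_arm(rows=[{"x": 0, "y": 0, "z": 0, "roll": 0}, {"x": 0, "y": 0, "z": 10, "roll": 0}, {"x": 0, "y": 0, "z": 25, "roll": 0}, {"x": 0, "y": 0, "z": 25, "roll": 0.05}, {"x": 0, "y": 0, "z": 10, "roll": 0.1}, {"x": 0, "y": 0, "z": 0, "roll": 0.12}, {"x": 0, "y": 0, "z": 0, "roll": 0.12}, {"x": 0, "y": 0, "z": 0, "roll": 0.12}], grip=0.3)

```text
t: 49.92
eef_pos: [0.4964, 0.1493, 0.2831]
eef_rot: [[0.071, -0.959, 0.276], [0.046, 0.279, 0.959], [-0.996, -0.055, 0.064]]
wrist_force: [1.0, -0.0, -1.1]
grip_width: 0.302
```

Request:
step_arm(rows=[{"x": 0, "y": 0, "z": 0, "roll": 0.12}, {"x": 0, "y": 0, "z": 0, "roll": 0.12}, {"x": 0, "y": 0, "z": 0, "roll": 0.12}, {"x": 0, "y": 0, "z": 0, "roll": 0.12}, {"x": 0, "y": 0, "z": 0, "roll": 0.12}, {"x": 0, "y": 0, "z": 0, "roll": 0.12}, {"x": 0, "y": 0, "z": 0, "roll": 0.12}, {"x": 0, "y": 0, "z": 0, "roll": 0.1}], grip=0)

```text
t: 50.58
eef_pos: [0.5071, 0.1561, 0.2972]
eef_rot: [[0.015, -0.764, -0.645], [0.095, -0.641, 0.762], [-0.995, -0.073, 0.063]]
wrist_force: [0.2, -0.2, 0.5]
grip_width: 0.003
```

Run:
```python
from h import *
s=st(); print(s['eef_rot'][:,0]); snap('wrist','w44'); bara('w44')
```

```text
t 50.58 tcp [507.1 156.1 297.2] store [-149.1   -3.9  297.2] jaw 130.3 tilt 5.5 F [ 0.2 -0.2  0.5] g 0.003 q6 [   6.   17.   83.    5.   79. -125.]
[ 0.01516439  0.09469827 -0.99539052]
0.3 [376. 113.] [244. 119.]
0.4 [381. 124.] [241. 131.]
0.5 [386. 139.] [239. 147.]
0.6 [391. 158.] [237. 166.]
0.7 [397. 181.] [235. 190.]
0.8 [402. 207.] [234. 217.]
0.9 [406. 236.] [233. 247.]
1.0 [410. 267.] [233. 279.]
1.1 [413. 299.] [234. 312.]
1.2 [415. 331.] [236. 344.]
1.3 [417. 361.] [238. 376.]
1.4 [417. 389.] [241. 404.]
1.5 [416. 414.] [245. 429.]
1.6 [414. 435.] [248. 450.]
1.7 [411. 451.] [252. 466.]
```

View pics/w44.png

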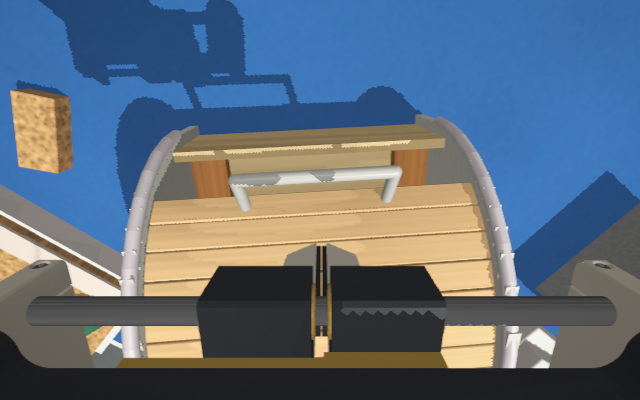

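Request:
step_arm(rows=[{"x": -9, "y": -6, "z": -10, "roll": 0.01}, {"x": -8, "y": -6, "z": -18, "roll": 0.01}, {"x": -2, "y": -2, "z": -18, "roll": 0.01}, {"x": 0, "y": 0, "z": -15, "roll": 0}, {"x": 0, "y": 0, "z": -10, "roll": 0}])

```text
t: 51.05
eef_pos: [0.4952, 0.145, 0.2326]
eef_rot: [[0.028, -0.744, -0.667], [0.097, -0.662, 0.743], [-0.995, -0.085, 0.054]]
wrist_force: [0.3, 1.4, 1.1]
grip_width: 0.005
```

Run:
```python
from h import *
s=st(); print(go(s2w(-172,0,220)))
```

```text
t 51.05 tcp [495.2 145.  232.6] store [-165.4   -4.   232.6] jaw 131.9 tilt 5.78 F [0.3 1.4 1.1] g 0.005 q6 [   5.   17.   92.    6.   69. -129.]
[ -7.5  -1.5 -12.6]
```

Request:
step_arm(rows=[{"x": -7, "y": -2, "z": -12, "roll": 0}, {"x": -5, "y": -4.5, "z": -12, "roll": 0}, {"x": -6, "y": -5.5, "z": -14, "roll": 0}, {"x": -6, "y": -5.5, "z": -14, "roll": 0}])

```text
t: 51.38
eef_pos: [0.474, 0.1289, 0.1839]
eef_rot: [[0.031, -0.748, -0.662], [0.095, -0.658, 0.747], [-0.995, -0.086, 0.051]]
wrist_force: [-3.7, -0.7, 2.7]
grip_width: 0.005
```

Run:
```python
from h import *
s=st(); snap('wrist','w45'); bara('w45')
```

```text
t 51.38 tcp [474.  128.9 183.9] store [-191.9   -1.6  183.9] jaw 131.6 tilt 5.72 F [-3.7 -0.7  2.7] g 0.005 q6 [   3.   18.  100.    6.   60. -131.]
0.3 [411. 204.] [222. 211.]
0.4 [420. 229.] [216. 236.]
0.5 [430. 260.] [209. 269.]
0.6 [440. 298.] [203. 309.]
0.7 [451. 343.] [197. 356.]
0.8 [460. 394.] [192. 410.]
0.9 [469. 450.] [188. 468.]
1.0 [476. 508.] [186. 529.]
1.1 [481. 565.] [185. 589.]
1.2 [484. 618.] [187. 644.]
1.3 [483. 665.] [190. 692.]
1.4 [480. 701.] [195. 729.]
1.5 [475. 728.] [201. 755.]
1.6 [468. 743.] [208. 770.]
1.7 [459. 749.] [216. 774.]
```

View pics/w45.png

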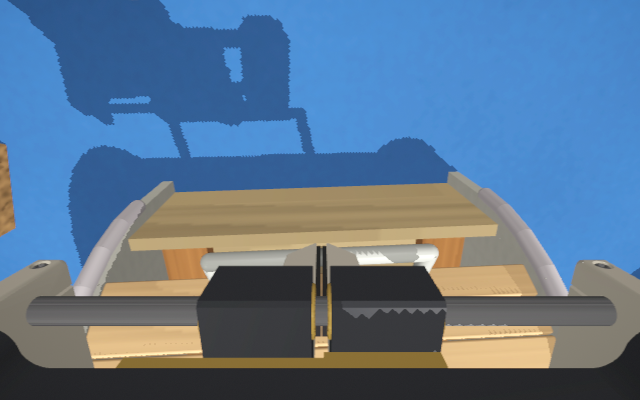

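Request:
step_arm(rows=[{"x": -4, "y": -4, "z": -13, "roll": 0}, {"x": -3.5, "y": -3, "z": -13, "roll": 0}, {"x": -3, "y": -2.5, "z": -12, "roll": 0}, {"x": -1, "y": -1, "z": -7, "roll": 0}, {"x": 0, "y": 0, "z": -4, "roll": 0}])

```text
t: 51.85
eef_pos: [0.4652, 0.1194, 0.1408]
eef_rot: [[0.033, -0.754, -0.656], [0.095, -0.651, 0.753], [-0.995, -0.087, 0.05]]
wrist_force: [-26.2, -8.8, 65.8]
grip_width: 0.005
```

Run:
```python
from h import *
s=st(); snap('wrist','w46')
```

```text
t 51.85 tcp [465.2 119.4 140.8] store [-204.8   -2.7  140.8] jaw 131.1 tilt 5.78 F [-26.2  -8.8  65.8] g 0.005 q6 [   2.   20.  105.    7.   53. -133.]
```

View pics/w46.png

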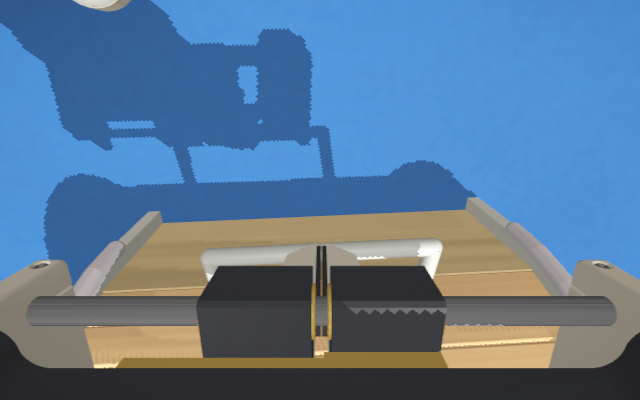

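Request:
step_arm(rows=[{"x": 0, "y": 0, "z": 5, "roll": 0}, {"x": -5, "y": -5, "z": 20, "roll": 0}, {"x": -8, "y": -8, "z": 35, "roll": 0}, {"x": -8, "y": -20, "z": 35, "roll": 0}, {"x": -5, "y": -30, "z": 20, "roll": 0}, {"x": 0, "y": -35, "z": 0, "roll": 0}, {"x": 0, "y": -35, "z": 0, "roll": 0}, {"x": 0, "y": -35, "z": 0, "roll": 0}])

```text
t: 52.57
eef_pos: [0.4468, -0.0465, 0.275]
eef_rot: [[0.053, -0.752, -0.657], [0.094, -0.651, 0.753], [-0.994, -0.102, 0.036]]
wrist_force: [1.5, 1.4, -0.1]
grip_width: 0.005
```

Request:
step_arm(rows=[{"x": 0, "y": -35, "z": 0, "roll": 0}, {"x": 0, "y": -25, "z": 0, "roll": 0}, {"x": 0, "y": -10, "z": 0, "roll": 0}, {"x": 0, "y": 0, "z": 0, "roll": 0}])

```text
t: 52.9
eef_pos: [0.4512, -0.126, 0.2807]
eef_rot: [[0.064, -0.759, -0.648], [0.088, -0.643, 0.761], [-0.994, -0.105, 0.025]]
wrist_force: [-0.4, 0.1, -0.2]
grip_width: 0.006
```

Run:
```python
from h import *
s=st(); snap('top','t50'); snap('side','s50')
im=cv2.imread('pics/t50.png')[190:280,160:280]; a=cv2.resize(im,None,fx=6,fy=6,interpolation=cv2.INTER_CUBIC); cv2.imwrite('pics/z3.png',a)
```

```text
t 52.9 tcp [ 451.2 -126.   280.7] store [-380.7 -174.4  280.7] jaw 130.4 tilt 6.23 F [-0.4  0.1 -0.2] g 0.006 q6 [ -29.   11.   93.    6.   75. -161.]
```

View pics/t50.png

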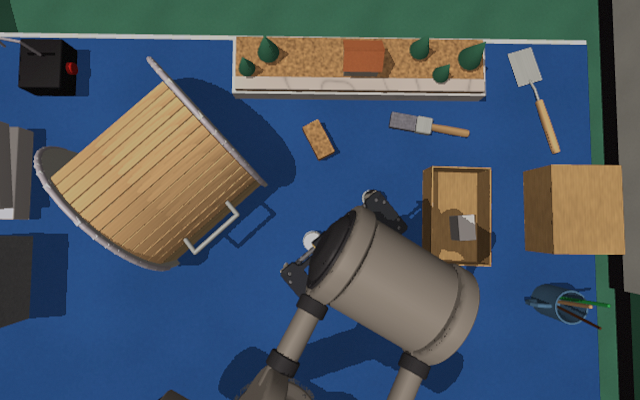

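View pics/s50.png

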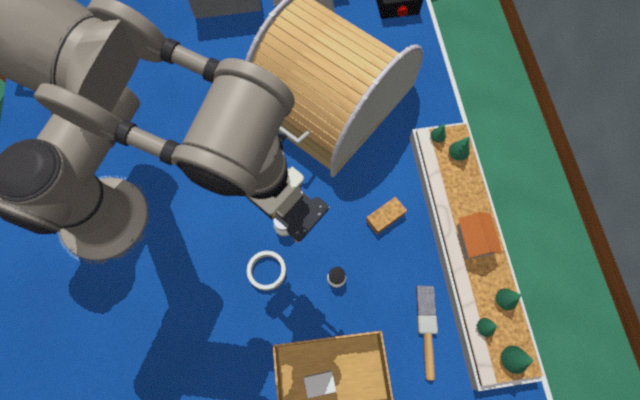

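View pics/z3.png

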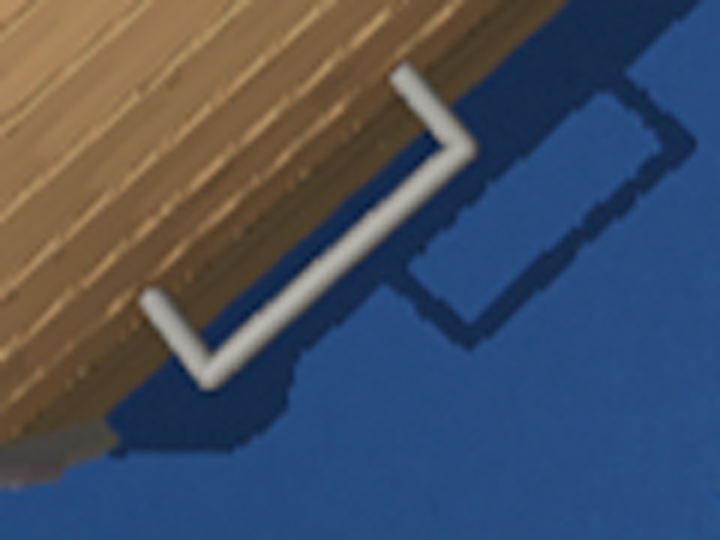

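Run:
```python
from h import *
for c,(a,b) in {'jar0':('side0','s50')}.items():
    d=cv2.absdiff(cv2.imread('pics/side0.png'),cv2.imread('pics/s50.png')).max(2)
    for n,(x0,y0,x1,y1) in dict(tape=(246,250,288,292),jar0=(325,265,348,290),sander=(364,196,408,236)).items(): print(n,(d[y0:y1,x0:x1]>60).mean())
print(ctrl.finish_job())
```

```text
tape 0.0011337868480725624
jar0 0.0
sander 0.014772727272727272
the job is handed in; nothing more can be done
None
```

I've handed the job in at 53 s of the 210 s allowed, with everything asked for done in the order given. The result comes back without a verdict.

**What I did:**
- I rolled the shutter back to its stop. The first push slipped off the bar, so I repeated it.
- I put the one foam offcut in the carton. The wrist views showed the whole floor and no second one.
- I stood all four bottles on the store's flat floor, at about store x -72 to -78 mm and y +68, +21, -29 and -73 mm. That is well clear of the shutter, which needs x above -90 mm.
- I then pushed the shutter shut with the closed fingers.

**Last checks:**
- **Shutter:** the bar sits within about 1 pixel of where it was at the start. I felt the closed stop, at about 66 N vertical on the fingertips (about 71 N in all).
- **Bottles:** all four were upright in the wrist pictures just before closing. They could not be seen afterwards.
- **Offcut:** it is in the carton. It had shifted a little inside it after I let go.
- **Bystanders:** the tape, black-capped jar and sander are unchanged between the first and last pictures. The white-capped jar was partly hidden by the gripper and only checked by eye.

**What went less well:**
- While lowering the second bottle I brushed the first one. It rocked to about 7 degrees, close to its 8-degree limit, then settled upright.
- My first estimate of where the store stood was about 1 cm off. The finger contacts on the bar stop and sill did not fit it, so I refitted the position from several views before handling anything inside.
- Contact pushes tilted the tool by up to 6 degrees, and it was at most 3 degrees when holding bottles.

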